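# Fit the adjustable wrench and tighten the idler's clamp nut

## Robot

A 7-joint arm with a two-finger parallel gripper is mounted at the origin on the work surface. World frame = base frame: x ahead of the robot, y to its left, z up, the work surface at z = 0. Lengths are in m, angles in rad, forces in N, time in s.
With the tool pointing down it reaches from about 0.35 to 0.9 m from the base axis. Payload 8.1 kg.
Tool frame: the origin (TCP) lies on the centre line of the jaws, within the pads' length; the fingertips stand 14 mm ahead of it and the grasp point (between the pads) lies 5 mm behind it; y points along the fingers, z is the direction in which the jaws open and shut, and the axes are right-handed (so a half turn about y gives the same grasp; the last joint's range is limited). The gripper opens to 92 mm and grips with 3 to 60 N. Pads are 19 mm wide; open, the fingers measure 130 mm over their backs; the gripper's body (75 mm by 190 mm) begins 47 mm behind the grasp point.
Start: joints at [1.207, 0.434, 0.025, 1.573, -0.012, 1.134, -0.075], TCP at [0.161, -0.604, 0.241] pointing down, gripper open.
Joint ranges: [-2.62, 2.62], [-0.44, 2.09], [-1.27, 1.32], [0.08, 2.57], [-1.32, 4.46], [0.12, 2], [-2.74, 2.74]. Speed limits (rad/s): [2.22, 2.22, 3.01, 3.01, 3.14, 3.14, 3.14].

## Interface

Orientations are given as a unit quaternion [x, y, z, w].
In Python, from station import r gives the robot as it stands.
- The arm moves only by the tool arm_command, never from a script. Its argument "commands" is one flat list of numbers, 7 for each row, row after row: the turn, a rotation vector about the tool's x, y, z in rad, then the shift along the tool's x, y, z in m, then the finger opening in m, from 0 to 0.0918. In form: [rx, ry, rz, dx, dy, dz, claw, rx, ry, rz, dx, dy, dz, claw, ...]. A call has 1 to 20 rows; each row shifts and turns the pose as measured when the row begins, along the tool's axes as they then stand; what a row does not reach is not made up. A row lasts 1/12 s, in which the tool goes at most 41.7 mm and 7.16 degrees, less where a joint would pass 70% of its speed; a pose out of reach is approached as far as the arm can. A call is refused whole if a number of a shift passes 0.0417 or a number of a turn 0.125, either way. A call with a gripper value outside its range is refused whole. The fingers move at their own pace and stop on an object; "force" is the grip in N (left out, the last holds). Time passes only in rows, so rows that do not move let the fingers close. It gives the time, the measured TCP pose, the force and the opening at its end, in the units of the state.
- r.get_state(): the state, without advancing time (a new reading comes with each control period).
- r.grab_frame(name): name is "side" or "top"; returns a dict with "img" (420x560x3 uint8, red, green, blue), "range_z" (420x560 float32, m along the optical axis (not along the pixel's ray), 0 where there is no reading), "fx", "fy", "cx", "cy" (pixels), "rvec" (rotation vector, rad) and "tvec" (3), from world to camera coordinates, as OpenCV has them. Camera axes: x right, y down, z forward; pixel columns grow to the right and rows downward; lengths in m; the calibration is good to about 2 mm. A picture is of the moment at which its call begins.
- r.job_done(): hands the job in, once; it reports no verdict.
Trained networks look in the newest picture that a camera, given by its name, has taken for a name from the list of things; names that differ only in an ending like _2 or _b are one class to them, and where a whole thing is asked for, a point or a joint stands for the part that bears it (a point fixed in the world has none). Each returns a list of dicts, best first, with "p" (0 to 1); they miss things now and then, are a little off and sometimes report something else, mostly with a low value. They report only what shows in the picture. A call takes as long as a camera call.
- r.recognise(query, camera): "xy" ([column, row] in pixels, amid what is visible of it).
- r.cut_out(query, camera): "region" (420x560 bool, what is visible of it) and "xy" ([column, row] in pixels, amid what is visible of it).
The state is a dict: "time_s": time; "q": joint angles; "joint_velocities": joint speeds; "tau": joint torques, N m; "eef_pos": TCP position; "eef_rot": TCP orientation; "wrist_force": force on the tool from outside, world axes, zero at the start; "wrist_torque": the same for the moment, N m; "opening": opening from 0.0 (shut) to 1.0 (fully open).
Only numpy, scipy, OpenCV 4.12 (cv2) and the standard library are available. Lean on these libraries where they do the work, as an engineer would, in place of code of your own. Each camera call takes 0.05 s, during which the arm holds its last target.

## Task

The brass clamp nut of the belt idler is loose. With the adjustable wrench still lying in its cradle, roll its worm until the jaws just fit the nut (at most 3 mm wider than the nut), then take the wrench, set it on the nut and turn the nut clockwise, with the wrench and not with the fingers, until it is fully tight and its red tab meets the white line. Lay the wrench back in its cradle the way it lay, and leave the other things on the table where they are.

Things in the scene. Friction and masses are not known exactly. Their poses are not given: they have to be found in the camera images.
- wrench: Adjustable steel wrench, 197 mm long, 0.44 kg. Origin: mid-thickness of the handle, 17 mm behind the centre of mass; grip here. x along the handle to the jaws, z up as it lies. Handle x -85..35 mm, 22 wide, 14 thick. Head x 35..75, y -30..34, 16 thick. Jaws x 75..112, 16 thick, open to +x: fixed one at +y, moving one at -y. A nut sits with its centre at x = 95.5, 2 mm clear of the throat.
- worm_top (a point): Top line of the worm of the lying wrench: brass knurled roller, radius 13 mm, 18 mm long, axis along the wrench's y at x = 55, y = -5 mm, 5 mm proud of the head. Press a fingertip on it (8 to 20 N) and draw it along the wrench's x: to the tail (-x) closes the jaws, to +x opens them. Rolls with the fingertip at 6.5 mm of travel per 1 mm of jaw (5 N drag), stays where left.
- jaw (a joint): Opening of the moving jaw in m: gap between the jaws = 31 mm + this value. 0 (gap 31 mm) to 0.016 (gap 47 mm). Starts at a gap of 41 to 45 mm; just fitting is a gap of 32.4 to 35 mm (0.0014 to 0.004). Only the worm moves it; it holds against some 30 N.
- fixed_jaw (a point): Point on the flat of the fixed jaw, mid-thickness, at x = 95.5, y = 17 mm of the wrench; axes as the wrench's. The nut's centre belongs half a gap from it, towards the moving jaw (-y).
- moving_jaw (a point): Point on the flat of the moving jaw opposite fixed_jaw; axes as the wrench's.
- nut_hex: Brass hexagon nut, 32 mm across flats, 37 over corners, with a chamfered top. Origin on its axis, 9 mm above the flange under it, 15 mm below its top; a 20 mm stud stands 10 mm out of it. z points out along the axis, 25 degrees from vertical, leaning to the robot's side; flats face +y, -y and every 60 degrees. With the wrench's frame parallel to this one (handle downhill) the jaws slip on along -z, centred here; turned 60 degrees fits too.
- nut (a joint): Turn of the nut in rad about its z: grows clockwise seen from above, from 0 to 1.05, where it stops hard, its red tab at the white line of the collar below: fully tight (over 0.97 passes). Starts at 0.05 to 0.4. Friction 0.2 N m. Play in the jaws: the wrench turns up to 0.2 rad before the nut follows; forced past the stop they wedge on the nut. At 1.05 its x axis is 25 degrees clockwise of uphill.
- drive: The belt idler, a fixed stand: dark steel base 190 x 150 x 10 mm, green cheeks, sloping aluminium plate 120 mm wide, 84 mm pulley uphill of the nut. A boss and a 68 mm collar hold the nut's flange 45 mm off the plate. Origin on the table, x away from the robot's side; nut centre at x = 170, y = 0, z = 135 mm. No part lies at x below 120 mm.
- cradle: Fixed wooden board 235 x 105 x 8 mm with black rests under tail and head; between them the handle is free, 30 mm above the board. Stops 5 mm off the wrench reach 49 mm over the table: heel (x -98..-91), both sides of the tail (y +-16.5 mm, x -82..-62), ahead of the fixed jaw (x 117..124, y 15..37). Origin on the table under the lying wrench's origin, same axes.
- cradle_home (a point): Where the wrench's origin lies when the wrench rests in the cradle, 45 mm over the table; axes as the cradle's and the lying wrench's.
- screwdriver: Loose screwdriver with red handle, 160 mm, lying. Bystander. Origin at its middle, on the table.
- pulley: Loose aluminium pulley wheel, 66 mm across, 20 mm high, lying. Bystander. Origin under its centre.
- oil: Loose white bottle, 56 mm across, 150 mm tall. Bystander. Origin under its centre.
- mallet: Loose hammer, 220 mm, lying. Bystander. Origin near its middle, on the table.
- collar: Loose dark steel ring, 68 mm across, 22 mm high. Bystander. Origin under its centre.
- grease: Loose blue can, 72 mm across, 70 mm tall. Bystander. Origin under its centre.

How it is judged:
By the outcome, as a careful person would: the job done as asked, in the order asked, and still so for the second after the job is handed in, with the robot touching nothing.
It also fails if it takes over 72 s, if anything falls off the work surface, if the arm or the gripper's body presses on something with over 40 N, if the wrist force passes 120 N, or if a joint passes its speed limit or range.

## Working session

There is one attempt and no reset: what is moved stays moved. The work goes in short steps, Python scripts to look and compute and a tool call to move; the robot and the scene stay as the last step left them, time stands still between calls to the robot, and variables do not carry over. Pictures are saved under pics/ and viewed, and the job is handed in when it is done.

Besides the shell and the picture viewer there is one more tool, called after ">>>" as name(argument=value, ...) on one line, values as JSON. arm_command: Moves the arm, as the interface text tells. Its arguments: {"type":"object","properties":{"commands":{"type":"array"},"force":{"type":"number"}},"required":["commands"]}

```bash
ls; mkdir -p pics
cat > h.py <<'E'
import numpy as np,cv2
from scipy.spatial.transform import Rotation as R
from station import r
def cam(n):
    f=r.grab_frame(n); f['R']=cv2.Rodrigues(np.array(f['rvec'],float))[0]; f['t']=np.array(f['tvec'],float).ravel(); return f
def cloud(f):
    z=f['range_z']; v,u=np.mgrid[0:z.shape[0],0:z.shape[1]]
    P=np.stack([(u-f['cx'])/f['fx']*z,(v-f['cy'])/f['fy']*z,z],-1)
    W=(P-f['t'])@f['R']; W[z==0]=np.nan; return W
def proj(f,p):
    c=f['R']@np.array(p)+f['t']; return [f['fx']*c[0]/c[2]+f['cx'],f['fy']*c[1]/c[2]+f['cy']]
def save(f,n): cv2.imwrite('pics/'+n,f['img'][:,:,::-1])
def pose():
    s=r.get_state(); return np.array(s['eef_pos']),R.from_quat(s['eef_rot']),s
E
python3 - <<'E'
from h import *
for n in ['side','top']:
    f=cam(n); save(f,n+'0.png'); print(n,'campos',-f['R'].T@f['t'],f['fx'])
    W=cloud(f)
    for q in ['wrench','worm_top','fixed_jaw','moving_jaw','nut_hex','drive','cradle','screwdriver','pulley','oil','mallet','collar','grease']:
        o=r.recognise(q,n)
        if o:
            u,v=map(int,map(round,o[0]['xy'])); print(q,[(np.round(a['xy']),round(a['p'],2)) for a in o[:2]],np.round(W[v,u],3))
        else: print(q,None)
p,Q,s=pose(); print(s['time_s'],p,Q.as_matrix().round(3),s['opening'])
E
```

```text
pics
side campos [ 0.35829147 -0.79074496  0.68627971] 405.6409037502961
wrench [(array([234., 221.]), 0.72), (array([251., 206.]), 0.71)] [0.485 0.129 0.01 ]
worm_top [(array([248., 204.]), 0.72)] [0.529 0.131 0.058]
fixed_jaw [(array([232., 222.]), 0.67), (array([246., 206.]), 0.61)] [0.479 0.128 0.009]
moving_jaw [(array([261., 212.]), 0.56), (array([337., 228.]), 0.42)] [0.556 0.091 0.051]
nut_hex [(array([334., 227.]), 0.67), (array([232., 221.]), 0.58)] [ 0.665 -0.144  0.146]
drive [(array([353., 255.]), 0.83)] [ 0.703 -0.173  0.079]
cradle [(array([234., 220.]), 0.78)] [0.486 0.134 0.009]
screwdriver [(array([288., 237.]), 0.81)] [ 0.603 -0.005  0.026]
pulley [(array([229., 252.]), 0.7), (array([334., 226.]), 0.53)] [ 0.446 -0.01   0.02 ]
oil [(array([202., 165.]), 0.6)] [0.435 0.379 0.067]
mallet [(array([376., 385.]), 0.57)] [ 0.627 -0.445  0.024]
collar [(array([261., 392.]), 0.93), (array([355., 257.]), 0.34)] [ 0.431 -0.394  0.013]
grease [(array([245., 158.]), 0.85)] [0.579 0.397 0.06 ]
top campos [ 0.31243578 -0.0209519   1.26971151] 458.7245421487908
wrench [(array([21
[... 328 characters left out ...]
  0.155]
drive [(array([319., 170.]), 0.81), (array([426., 271.]), 0.68)] [ 0.69  -0.121  0.132]
cradle [(array([217., 258.]), 0.59)] [0.468 0.147 0.014]
screwdriver [(array([272., 216.]), 0.75)] [ 0.587 -0.001  0.029]
pulley [(array([272., 264.]), 0.9)] [ 0.455 -0.005  0.021]
oil [(array([116., 262.]), 0.89)] [0.439 0.388 0.113]
mallet [(array([429., 206.]), 0.84)] [ 0.629 -0.439  0.024]
collar [(array([416., 279.]), 0.68), (array([217., 236.]), 0.24)] [ 0.425 -0.396  0.022]
grease [(array([118., 215.]), 0.89), (array([324., 174.]), 0.39)] [0.57  0.412 0.067]
1.4 [ 0.16112648 -0.60386807  0.24073453] [[-0.966 -0.     0.258]
 [-0.258 -0.    -0.966]
 [ 0.    -1.     0.   ]] 0.9978708192325162
```

Run:
```python
import cv2
a=cv2.imread('pics/top0.png'); b=cv2.imread('pics/side0.png')
cv2.imwrite('pics/t1.png',cv2.resize(a[120:320,150:400],None,fx=3.2,fy=3,interpolation=cv2.INTER_CUBIC))
cv2.imwrite('pics/s1.png',cv2.resize(b[150:310,180:440],None,fx=3,fy=3,interpolation=cv2.INTER_CUBIC))
```

```text
(no output)
```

View pics/top0.png

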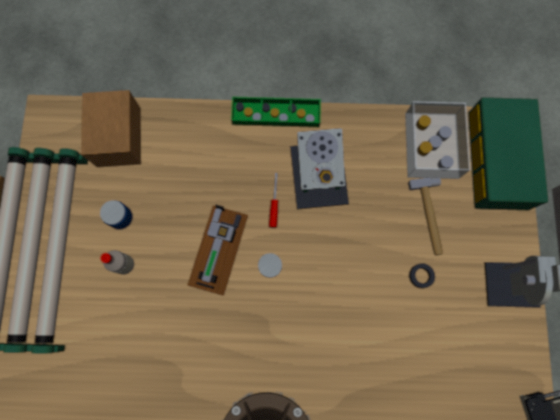

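View pics/t1.png

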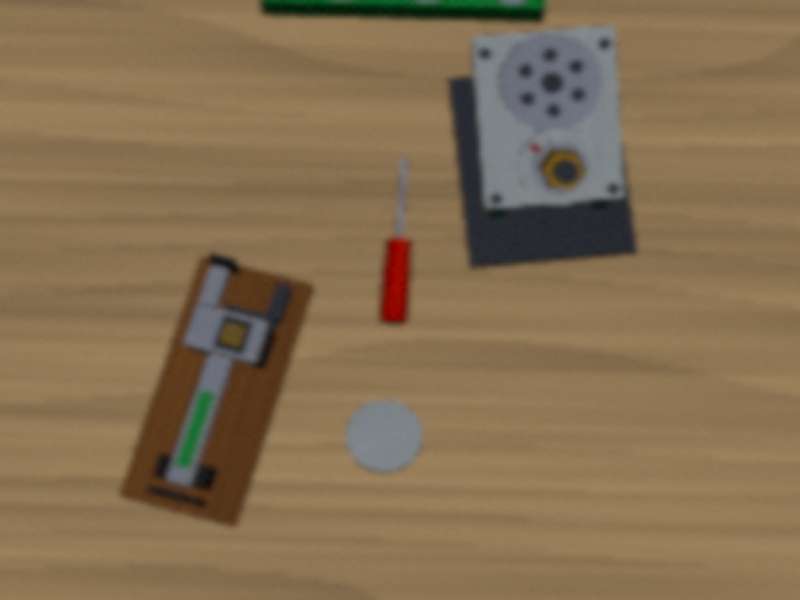

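View pics/s1.png

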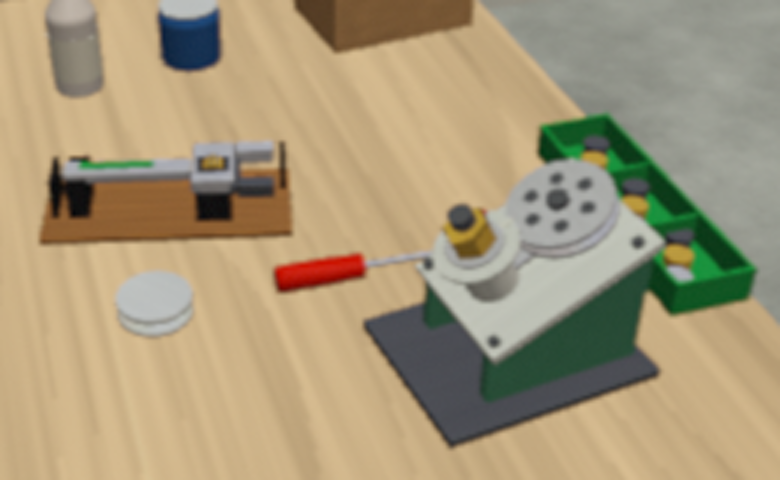

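```bash
cat > m.py <<'E'
from h import *
def fitw(f,W):
    X=W.reshape(-1,3); b=(X[:,0]>.36)&(X[:,0]<.68)&(X[:,1]>.05)&(X[:,1]<.24)
    return X[b]
if __name__=='__main__':
  for n in ['top','side']:
    f=cam(n); W=cloud(f); X=fitw(f,W); 
    print(n,'zhist',np.histogram(X[:,2],bins=np.arange(-.006,.07,.004)))
    B=X[(X[:,2]>.004)&(X[:,2]<.013)]
    rc=cv2.minAreaRect((B[:,:2]*1000).astype(np.float32)); print('board',rc)
    H=X[(X[:,2]>.044)]; 
    print('above',len(H), cv2.minAreaRect((H[:,:2]*1000).astype(np.float32)))
    c=r.cut_out('wrench',n)
    for o in c[:2]: print(o['p'],o['region'].sum())
    # drive
    X=W.reshape(-1,3); b=(X[:,0]>.5)&(X[:,0]<.9)&(X[:,1]>-.26)&(X[:,1]<-.03)&(X[:,2]>.005)&(X[:,2]<.016)
    print('base',cv2.minAreaRect((X[b][:,:2]*1000).astype(np.float32)),b.sum())
    # nut: top
    b=(X[:,0]>.6)&(X[:,0]<.8)&(X[:,1]>-.2)&(X[:,1]<-.07)&(X[:,2]>.145)
    print('hi',b.sum(),X[b].mean(0),X[b].max(0)); np.save(n+'.npy',W)
    # plate plane
E
python3 m.py
```

```text
top zhist (array([1097, 2524, 1309, 1186,  310,   19,    8,    8,   13,    5,   37,
         36,   59,  258,  491,  186,   25,    1,    0]), array([-0.006, -0.002,  0.002,  0.006,  0.01 ,  0.014,  0.018,  0.022,
        0.026,  0.03 ,  0.034,  0.038,  0.042,  0.046,  0.05 ,  0.054,
        0.058,  0.062,  0.066,  0.07 ]))
board ((519.0358276367188, 145.1244659423828), (188.53369140625, 317.26177978515625), 89.95471954345703)
above 1008 ((496.78399658203125, 140.89535522460938), (76.07605743408203, 223.02099609375), 78.46925354003906)
0.97 827
0.59 462
base ((700.735107421875, -144.88330078125), (229.71157836914062, 397.53924560546875), 89.87876892089844) 1533
hi 464 [ 0.74254635 -0.12692509  0.15145477] [ 0.79085577 -0.08528448  0.16379367]
side zhist (array([  10, 1450,  654,  816,  397,   35,   33,   41,   28,   39,   42,
         64,  105,  144,  325,  197,   14,    0,    0]), array([-0.006, -0.002,  0.002,  0.006,  0.01 ,  0.014,  0.018,  0.022,
        0.026,  0.03 ,  0.034,  0.038,  0.042,  0.046,  0.05 ,  0.054,
        0.058,  0.062,  0.066,  0.07 ]))
board ((519.4282836914062, 146.08563232421875), (317.0995788574219, 186.7547607421875), 0.18999528884887695)
above 740 ((494.4450988769531, 145.44076538085938), (77.08739471435547, 218.29151916503906), 73.88690185546875)
0.6 806
base ((714.6302490234375, -134.03121948242188), (379.04376220703125, 218.55551147460938), 4.643390655517578) 1832
hi 521 [ 0.74023575 -0.13107482  0.15197615] [ 0.78878673 -0.08577261  0.16330214]
```

```bash
cat >> h.py <<'E'
def rect(f,O,ax,ay,x0,x1,y0,y1,s):
    # sample plane O+ax*x+ay*y ; out image: rows x from x1 down to x0, cols y from y1 down to y0 (up=+x, left=+y)
    xs=np.arange(x1,x0,-s); ys=np.arange(y1,y0,-s)
    P=O+xs[:,None,None]*np.array(ax)+ys[None,:,None]*np.array(ay)
    C=P@f['R'].T+f['t']
    return cv2.remap(f['img'],(f['fx']*C[...,0]/C[...,2]+f['cx']).astype(np.float32),(f['fy']*C[...,1]/C[...,2]+f['cy']).astype(np.float32),cv2.INTER_CUBIC)
E
cat > fit.py <<'E'
from h import *
from scipy.optimize import minimize
def T(x,y,th): 
    c,s=np.cos(th),np.sin(th); return np.array([[c,-s],[s,c]]),np.array([x,y])
def maskw(f,p,S=4):
    x,y,th,gap=p; A,t=T(x,y,th)
    m=np.zeros((420*S//1,560*S),np.uint8)
    for (x0,x1,y0,y1,h) in [(-.085,.035,-.011,.011,.007),(.035,.075,-.03,.034,.008),(.075,.112,.017,.034,.008),(.075,.112,.017-gap-.012,.017-gap,.008)]:
        pts=[]
        for a in (x0,x1):
            for b in (y0,y1):
                for c in (-h,h):
                    w=A@[a,b]+t; pts.append((np.array(proj(f,[w[0],w[1],.045+c]))+.5)*S)
        cv2.fillPoly(m,[cv2.convexHull(np.array(pts,np.float32)).astype(np.int32)],255)
    return cv2.resize(m,(560,420),interpolation=cv2.INTER_AREA)/255.
E
python3 - <<'E'
from fit import *
for n in ['top','side']:
    f=cam(n); c=r.cut_out('wrench',n)[0]; reg=c['region'].astype(float); print(c['p'],reg.sum())
    best=None
    for th in (-.3,-.24,-.18):
      for x in (.465,.475,.485):
        o=minimize(lambda p:np.abs(maskw(f,p)-reg).sum(),[x,.148,th,.043],method='Nelder-Mead',options=dict(initial_simplex=np.array([[x,.148,th,.043],[x+.008,.148,th,.043],[x,.155,th,.043],[x,.148,th+.04,.043],[x,.148,th,.039]])))
        if best is None or o.fun<best.fun: best=o
    print(n,best.x,best.fun)
    ov=f['img'].copy(); m=maskw(f,best.x)>.5
    ov[m&(reg<.5)]=[255,0,0]; ov[~m&(reg>.5)]=[0,0,255]
    q=proj(f,[.5,.14,.05]); u,v=int(q[0]),int(q[1])
    cv2.imwrite(f'pics/fit_{n}.png',cv2.resize(ov[v-60:v+60,u-60:u+60,::-1],None,fx=5,fy=5,interpolation=cv2.INTER_NEAREST))
    x,y,th,g=best.x
    I=rect(f,np.array([x,y,.053]),[np.cos(th),np.sin(th),0],[-np.sin(th),np.cos(th),0],-.12,.14,-.07,.07,.0005)
    cv2.imwrite(f'pics/rect_{n}.png',I[:,:,::-1])
a=cv2.imread('pics/rect_top.png');b=cv2.imread('pics/rect_side.png')
o=np.hstack([a,b])
for i in range(0,520,40): cv2.line(o,(0,i),(8,i),(0,0,255),1)
cv2.imwrite('pics/rect.png',o)
E
```

```text
0.82 908.0
top [ 0.48635203  0.14992223 -0.25087517  0.0438677 ] 141.53333333333333
0.95 825.0
side [ 0.48583973  0.15295704 -0.265756    0.04597208] 106.23529411764706
```

View pics/fit_top.png

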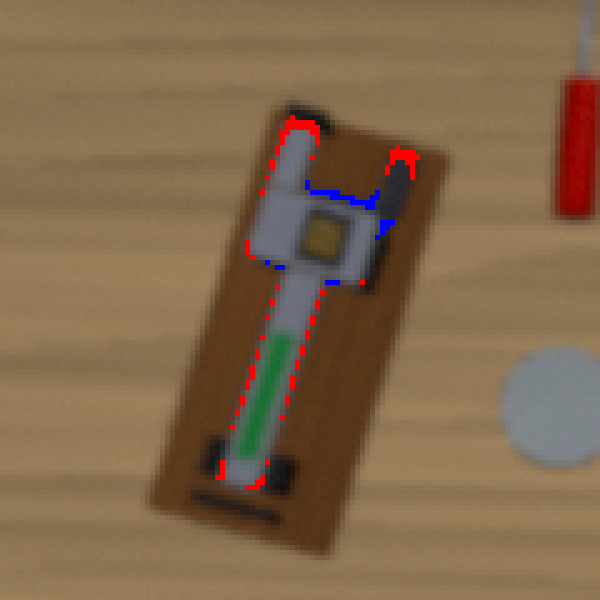

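View pics/rect.png

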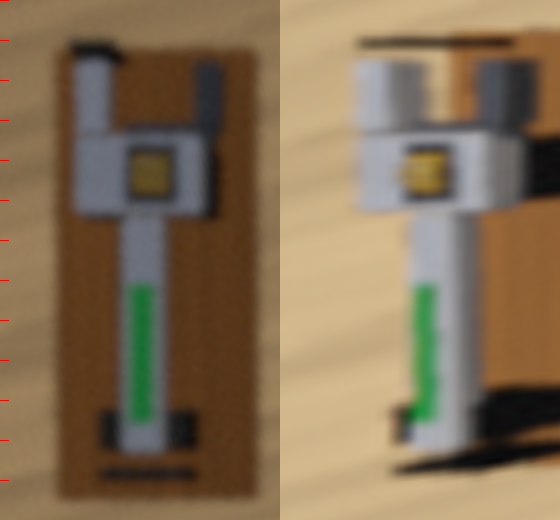

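Run:
```python
from h import *
th=.1; O=np.array([.675,-.134,0])
ax=[np.cos(th),np.sin(th),0]; ay=[-np.sin(th),np.cos(th),0]
ims=[]
for n in ['top','side']:
    f=cam(n)
    ims.append(rect(f,O+[0,0,.01],ax,ay,-.1,.2,-.1,.1,.0007))
cv2.imwrite('pics/base.png',np.hstack(ims)[:,:,::-1])
# plane fit from clouds
for n in ['top','side']:
    W=np.load(n+'.npy').reshape(-1,3); d=W-O; x=d@np.array(ax); y=d@np.array(ay)
    b=(x>-.06)&(x<.13)&(abs(y)<.055)&(W[:,2]>.06)&(W[:,2]<.2)
    P=W[b]; x=x[b];y=y[b]
    # ransac plane z=a x+ b y +c, 
    rng=np.random.default_rng(0);best=0
    for k in range(800):
        i=rng.choice(len(P),3,False); A=np.c_[x[i],y[i],[1]*3]
        try:c=np.linalg.solve(A,P[i,2])
        except: continue
        if abs(np.arctan(np.hypot(c[0],c[1]))-np.radians(25))>.08: continue
        e=abs(P[:,2]-np.c_[x,y,np.ones_like(x)]@c)<.003
        if e.sum()>best: best=e.sum();E=e
    c=np.linalg.lstsq(np.c_[x,y,np.ones_like(x)][E],P[E,2],rcond=None)[0]
    print(n,best,len(P),c,'tilt',np.degrees(np.arctan(np.hypot(c[0],c[1]))),'dir',np.degrees(np.arctan2(c[1],c[0])),np.radians(5.73)+np.arctan2(c[1],c[0]))
```

```text
top 735 2348 [0.45876382 0.01529432 0.0719034 ] tilt 24.656007660573234 dir 1.9094259430287104 0.13333313566812377
side 989 3084 [0.46369276 0.00688623 0.07236963] tilt 24.879224303183776 dir 0.8508276973564982 0.11485711082530783
```

View pics/base.png

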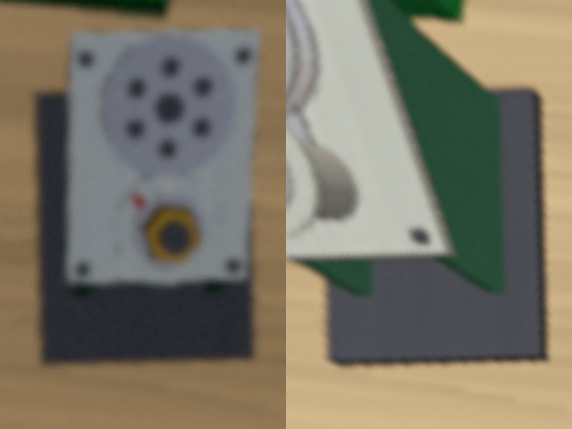

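```bash
cat >> h.py <<'E'
def nutframe(x,y,th,t=np.radians(25)):
    c,s=np.cos(th),np.sin(th); Z=np.array([[c,-s,0],[s,c,0],[0,0,1]])
    X=Z@[np.cos(t),0,np.sin(t)];Y=Z@[0,1,0];N=Z@[-np.sin(t),0,np.cos(t)]
    return np.array([x,y,.135]),X,Y,N
E
cat > nutv.py <<'E'
from h import *
import sys
def view(x,y,th,out,hs=(-.009,.015,.025)):
    O,X,Y,N=nutframe(x,y,th); rows=[]
    for n in ['top','side']:
        f=cam(n); row=[]
        for h in hs:
            I=rect(f,O+h*N,X,Y,-.045,.045,-.045,.045,.00036).copy()
            c=125
            rr={-.009:[34],.015:[16],.025:[10]}.get(h,[])
            for R_ in rr: cv2.circle(I,(c,c),int(R_/.36),(255,0,255),1)
            cv2.line(I,(c-4,c),(c+4,c),(255,0,255),1);cv2.line(I,(c,c-4),(c,c+4),(255,0,255),1)
            row.append(I)
        rows.append(np.hstack(row))
    cv2.imwrite(out,np.vstack(rows)[:,:,::-1])
if __name__=='__main__': view(*map(float,sys.argv[1:4]),sys.argv[4])
E
python3 nutv.py .6744 -.1381 .12 pics/nut1.png
```

```text
(no output)
```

View pics/nut1.png

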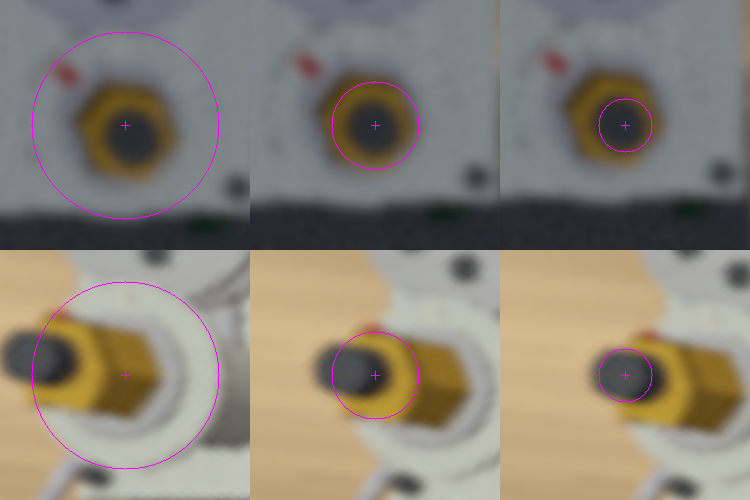

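```bash
cat > nfit.py <<'E'
from h import *
from scipy.optimize import minimize
S=8
def P2(f,pts): return np.array([proj(f,p) for p in pts])
def render(f,p,u0,v0,w,h):
    dx,dy,th,phi=p; O,X,Y,N=nutframe(dx,dy,th)
    def ring(rad,n,hh,ph): 
        a=ph+np.arange(n)*2*np.pi/n; return [O+rad*(np.cos(t)*X+np.sin(t)*Y)+hh*N for t in a]
    out=[]
    def hull(m,pts,val): 
        q=((P2(f,pts)+.5-[u0,v0])*S).astype(np.float32); cv2.fillPoly(m,[cv2.convexHull(q).astype(np.int32)],val)
    m=np.zeros((h*S,w*S),np.uint8)
    k=32/2/np.cos(np.pi/6)/1000
    # flats face +y -> corners at +-x (phi=0)
    hull(m,ring(k,6,-.009,phi)+ring(k,6,.012,phi)+ring(.0163,24,.015,0),255)
    hull(m,ring(.010,24,.015,0)+ring(.010,24,.025,0),0)
    return cv2.resize(m,(w,h),interpolation=cv2.INTER_AREA)/255.
def data(n):
    f=cam(n); q=proj(f,[.671,-.138,.14]); u0,v0=int(q[0])-26,int(q[1])-26
    I=f['img'][v0:v0+52,u0:u0+52].astype(float)
    sat=np.clip((I[...,0]-I[...,2])/ (I.max(-1)+1),0,1); 
    return f,u0,v0,I,sat
if __name__=='__main__':
    D=[data(n) for n in ['top','side']]
    for n,(f,u0,v0,I,sat) in zip('ts',D):
        cv2.imwrite(f'pics/sat_{n}.png',cv2.resize(np.hstack([sat*255,I[...,0]]),None,fx=7,fy=7))
E
python3 nfit.py
python3 - <<'E'
import cv2,numpy as np
a=cv2.imread('pics/sat_t.png');b=cv2.imread('pics/sat_s.png');cv2.imwrite('pics/sat.png',cv2.resize(np.vstack([a,b]),None,fx=.8,fy=.8))
E
```

```text
[ WARN:0@1.525] global loadsave.cpp:1063 imwrite_ Unsupported depth image for selected encoder is fallbacked to CV_8U.
```

View pics/sat.png

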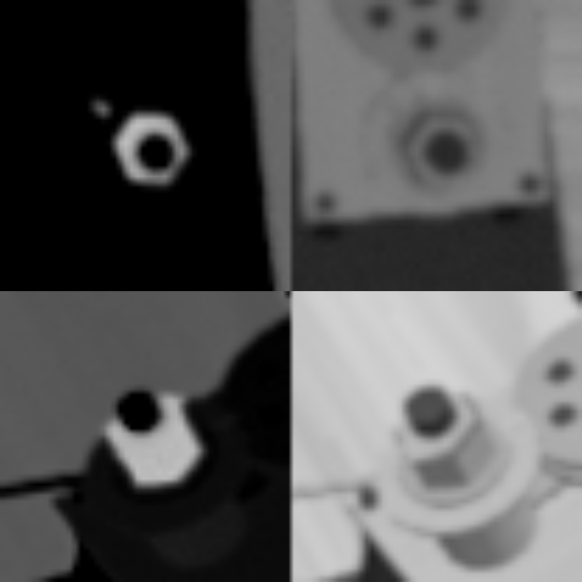

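```bash
cat > nfit2.py <<'E'
from nfit import *
def soft(n,sat):
    s=np.clip((sat-(.42 if n=='side' else .1))/(.38 if n=='side' else .65),0,1)
    k=(s>.5).astype(np.uint8); nl,lab,st,_=cv2.connectedComponentsWithStats(k)
    i=1+np.argmax(st[1:,4]); reg=cv2.dilate((lab==i).astype(np.uint8),np.ones((3,3)))
    # drop
    return s*reg
def run(names,start=(.6744,-.1381,.12)):
    D=[(n,)+data(n) for n in names]
    T=[soft(n,d[-1]) for n,*d in D]
    def cost(p,phi0,off):
        c=0
        for (n,f,u0,v0,I,sat),t in zip(D,T):
            m=cv2.GaussianBlur(render(f,[p[0],p[1],start[2],p[2]],u0,v0,52,52),(0,0),.7)
            c+=((m-t)**2).sum()
        return c
    best=None
    for phi in np.radians([-25,-10,5,20,35]):
        o=minimize(cost,[start[0],start[1],phi],args=(0,0),method='Nelder-Mead',options=dict(initial_simplex=[[start[0],start[1],phi],[start[0]+.004,start[1],phi],[start[0],start[1]+.004,phi],[start[0],start[1],phi+.2]],xatol=1e-5,fatol=1e-3))
        if best is None or o.fun<best.fun: best=o
    x,y,ph=best.x
    print(names,'xy',np.round(best.x[:2],4),'phi deg mod60',np.degrees(ph)%60,'cost',best.fun,sum((t**2).sum() for t in T))
    return best.x
if __name__=='__main__':
    run(['top']);run(['side']);run(['top','side'])
E
python3 nfit2.py
```

```text
['top'] xy [ 0.673  -0.1376] phi deg mod60 39.14512170456362 cost 18.429915499418595 44.727599636303225
['side'] xy [ 0.6755 -0.1311] phi deg mod60 18.439970968944433 cost 27.30715637110434 72.20991545254279
['top', 'side'] xy [ 0.674  -0.1356] phi deg mod60 20.22830162595907 cost 59.605749911508696 117.91542543419004
```

Run:
```python
from nfit2 import *
rows=[]
for n in ['top','side']:
    f,u0,v0,I,sat=data(n); t=soft(n,sat); m=render(f,[.6744,-.1381,.12,np.radians(20)],u0,v0,52,52)
    rows.append(np.hstack([t,m,np.abs(t-m)]))
cv2.imwrite('pics/dbg.png',cv2.resize((np.vstack(rows)*255).astype(np.uint8),None,fx=5,fy=5,interpolation=0))
```

```text
(no output)
```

View pics/dbg.png

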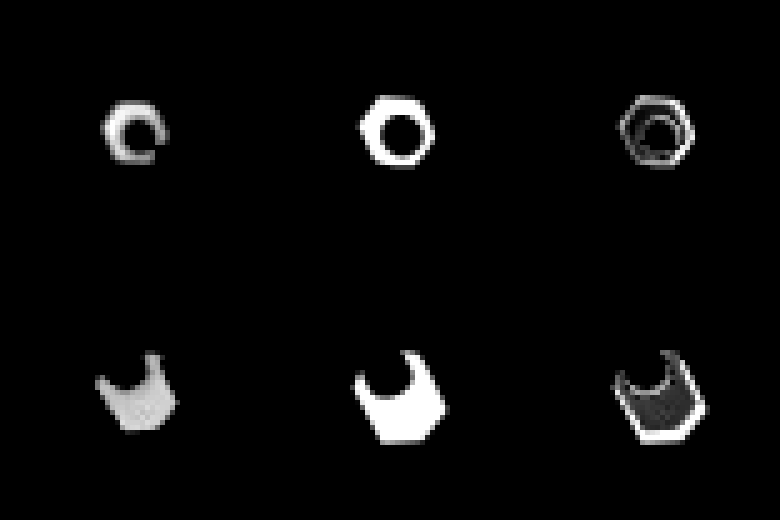

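```bash
cat > nfit3.py <<'E'
from nfit import *
def render2(f,p,u0,v0,w,h,top=.012):
    dx,dy,th,phi=p; O,X,Y,N=nutframe(dx,dy,th)
    def ring(rad,n,hh,ph): 
        a=ph+np.arange(n)*2*np.pi/n; return [O+rad*(np.cos(t)*X+np.sin(t)*Y)+hh*N for t in a]
    def hull(pts): 
        m=np.zeros((h*S,w*S),np.uint8)
        q=((P2(f,pts)+.5-[u0,v0])*S).astype(np.float32); cv2.fillPoly(m,[cv2.convexHull(q).astype(np.int32)],255)
        return cv2.GaussianBlur(cv2.resize(m,(w,h),interpolation=cv2.INTER_AREA)/255.,(0,0),BL)
    k=32/2/np.cos(np.pi/6)/1000
    a=hull(ring(k,6,-.009,phi)+ring(k,6,top,phi)+ring(.0160,24,.015,0)); b=hull(ring(.010,24,.015,0)+ring(.010,24,.025,0))
    return a*(1-b),b
BL=.8
def prep(n):
    f,u0,v0,I,sat=data(n)
    k=(sat>(.55 if n=='side' else .3)).astype(np.uint8); nl,lab,st,_=cv2.connectedComponentsWithStats(k)
    cand=[j for j in range(1,nl) if st[j,4]>20 and st[j,2]<30 and st[j,3]<30]; i=max(cand,key=lambda j:st[j,4])
    hp=cv2.convexHull(np.argwhere(lab==i)[:,::-1].astype(np.int32)); m=np.zeros((52,52),np.uint8); cv2.fillPoly(m,[hp],1)
    st_=((sat<.15)&(I.mean(-1)<110)).astype(np.uint8)
    m=cv2.dilate(m,np.ones((5,5),np.uint8))
    if n=='side': # stud sticking out up-left
        d=cv2.dilate(m,np.ones((9,9),np.uint8)); m|=cv2.dilate(st_&d,np.ones((5,5),np.uint8))
    bg=cv2.inpaint((sat*255).astype(np.uint8),m,5,cv2.INPAINT_NS)/255.
    return f,u0,v0,I,sat,bg,m
def run(names,th=.12,start=(.6744,-.1381),show=None):
    D=[prep(n) for n in names]
    def model(p,d):
        f,u0,v0,I,sat,bg,m=d
        a,b=render2(f,[p[0],p[1],th,p[2]],u0,v0,52,52)
        br=np.median(sat[(sat>.6)&(m>0)])
        return a*br+b*.1+np.clip(1-a-b,0,1)*bg
    def cost(p): return sum((((model(p,d)-d[4])**2)*d[6]).sum() for d in D)
    best=None
    for phi in np.radians([-25,-10,5,20,35]):
        x,y=start
        o=minimize(cost,[x,y,phi],method='Nelder-Mead',options=dict(initial_simplex=[[x,y,phi],[x+.004,y,phi],[x,y+.004,phi],[x,y,phi+.2]],xatol=1e-5,fatol=1e-3))
        if best is None or o.fun<best.fun: best=o
    print(names,'xy',np.round(best.x[:2],4),'phi deg mod60',np.degrees(best.x[2])%60,'cost',best.fun)
    if show: cv2.imwrite(show,cv2.resize((np.vstack([np.hstack([d[4],model(best.x,d),np.abs(d[4]-model(best.x,d))]) for d in D])*255).clip(0,255).astype(np.uint8),None,fx=5,fy=5,interpolation=0))
    return best.x
if __name__=='__main__':
    run(['top']);run(['side']);run(['top','side'],show='pics/dbg2.png')
E
python3 nfit3.py
```

```text
['top'] xy [ 0.6735 -0.1377] phi deg mod60 20.520252168408575 cost 5.565587815416088
['side'] xy [ 0.6753 -0.1314] phi deg mod60 18.54059796396265 cost 2.733143861862759
['top', 'side'] xy [ 0.6739 -0.1356] phi deg mod60 20.456730186435596 cost 13.964812160257946
```

View pics/dbg2.png

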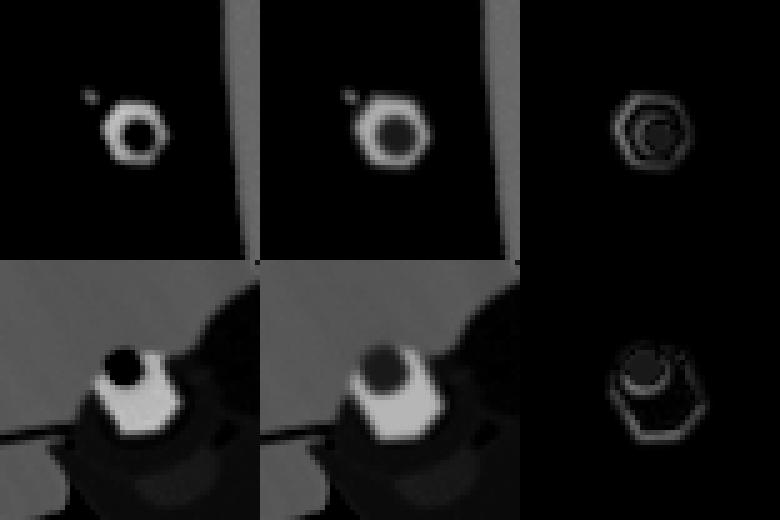

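```bash
sed -e 's/def render2(f,p,u0,v0,w,h,top=.012)/def render2(f,p,u0,v0,w,h,bot=-.009,top=.012,rt=.016)/' -e 's/ring(k,6,-.009,phi)/ring(k,6,bot,phi)/; s/ring(.0160,24/ring(rt,24/' nfit3.py > nfit4.py
python3 - <<'E'
import re
s=open('nfit4.py').read()
s=s.replace("u0,v0,52,52)\n        br=","u0,v0,52,52,p[3],p[4],p[5])\n        br=")
s=s.replace("o=minimize(cost,[x,y,phi],method='Nelder-Mead',options=dict(initial_simplex=[[x,y,phi],[x+.004,y,phi],[x,y+.004,phi],[x,y,phi+.2]],xatol=1e-5,fatol=1e-3))",
"q=np.array([x,y,phi,-.007,.010,.015]); o=minimize(cost,q,method='Nelder-Mead',options=dict(initial_simplex=np.vstack([q,q+np.diag([.004,.004,.2,.003,-.003,-.002])]),xatol=1e-5,fatol=1e-3,maxiter=500))")
s=s.replace("'cost',best.fun)","'cost',best.fun,best.x[3:])").replace("[-25,-10,5,20,35]","[18]").replace("b*.1","b*.02")
open('nfit4.py','w').write(s)
E
python3 nfit4.py
```

```text
['top'] xy [ 0.6733 -0.1373] phi deg mod60 16.95087111741606 cost 2.270840957502116 [-0.00014429 -0.00064366  0.013421  ]
['side'] xy [ 0.6753 -0.1312] phi deg mod60 19.970226505856893 cost 2.885476982907546 [-0.00975471  0.01035379  0.01323167]
['top', 'side'] xy [ 0.6742 -0.1364] phi deg mod60 20.03751998322343 cost 10.57217629731104 [-0.00394435  0.00903445  0.01512388]
```

View pics/dbg2.png

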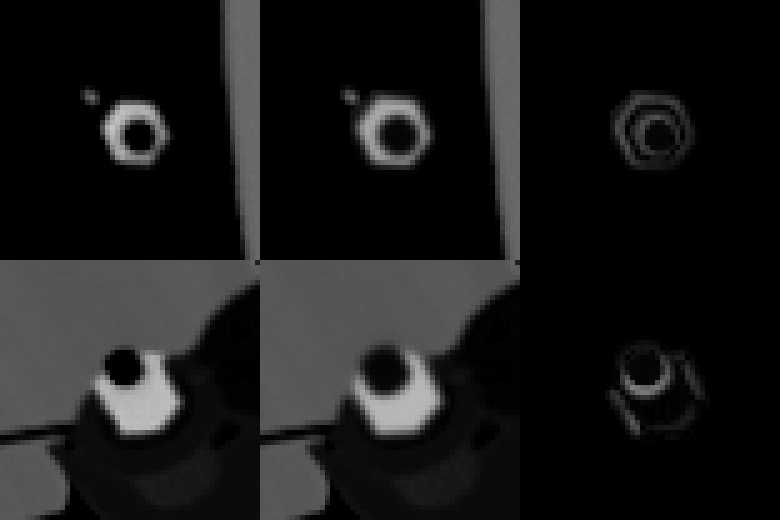

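```bash
cat > plan.py <<'E'
from h import *
def flat(rows,claw,nd=4):
    print('[' + ', '.join(','.join(f'{v:.{nd}f}'.rstrip('0').rstrip('.') if abs(v)>5e-5 else '0' for v in r_)+f',{claw:g}' for r_ in rows)+']')
def path(p1,R1,n,claw,p0=None,R0=None,show=True):
    """straight path from current pose, equal steps; rows in tool axes"""
    if p0 is None: p0,R0,_=pose()
    w=(R0.inv()*R1).as_rotvec(); dW=(np.array(p1)-p0)/n; rows=[]
    for i in range(n):
        Ri=R0*R.from_rotvec(w*i/n); rows.append(np.r_[w/n,Ri.inv().apply(dW)])
    A=np.array(rows); print('n',n,'max turn/row',abs(A[:,:3]).max(),'max shift comp',abs(A[:,3:]).max(),'norm',np.linalg.norm(dW))
    if show: flat(rows,claw)
    return rows
WX,WY,WT=.486,.149,-.252
def wpt(x,y,z=0.): 
    c,s=np.cos(WT),np.sin(WT); return np.array([WX+c*x-s*y,WY+s*x+c*y,.045+z])
def down(ang): # tool z at world angle ang (rad), y down
    z=np.array([np.cos(ang),np.sin(ang),0]); y=np.array([0,0,-1.]); x=np.cross(y,z)
    return R.from_matrix(np.c_[x,y,z])
def st():
    p,Q,s=pose(); print('t',round(s['time_s'],2),'p',p.round(4),'F',np.round(s['wrist_force'],1),'M',np.round(s['wrist_torque'],2),'open',round(s['opening']*91.8,1)); print('q',np.round(s['q'],2)); print('tool axes',Q.as_matrix().round(3).tolist())
E
python3 - <<'E'
from plan import *
t=wpt(.067,-.005); t[2]=.11; print(t)
path(t,down(WT),20,0)
E
```

```text
[0.54963714 0.12745206 0.11      ]
n 20 max turn/row 0.05290410415548956 max shift comp 0.04139297589528258 norm 0.0419184207176331
[0,-0.0529,0,-0.0282,0.0065,-0.0303,0, 0,-0.0529,0,-0.0298,0.0065,-0.0288,0, 0,-0.0529,0,-0.0312,0.0065,-0.0272,0, 0,-0.0529,0,-0.0326,0.0065,-0.0255,0, 0,-0.0529,0,-0.0339,0.0065,-0.0237,0, 0,-0.0529,0,-0.0351,0.0065,-0.0219,0, 0,-0.0529,0,-0.0363,0.0065,-0.02,0, 0,-0.0529,0,-0.0373,0.0065,-0.0181,0, 0,-0.0529,0,-0.0382,0.0065,-0.0161,0, 0,-0.0529,0,-0.039,0.0065,-0.014,0, 0,-0.0529,0,-0.0396,0.0065,-0.0119,0, 0,-0.0529,0,-0.0402,0.0065,-0.0098,0, 0,-0.0529,0,-0.0407,0.0065,-0.0077,0, 0,-0.0529,0,-0.041,0.0065,-0.0055,0, 0,-0.0529,0,-0.0413,0.0065,-0.0034,0, 0,-0.0529,0,-0.0414,0.0065,-0.0012,0, 0,-0.0529,0,-0.0414,0.0065,0.001,0, 0,-0.0529,0,-0.0413,0.0065,0.0032,0, 0,-0.0529,0,-0.0411,0.0065,0.0054,0, 0,-0.0529,0,-0.0407,0.0065,0.0076,0]
```

>>> arm_command(commands=[0,-0.053,0,-0.028,0.006,-0.03,0,0,-0.053,0,-0.03,0.006,-0.029,0,0,-0.053,0,-0.031,0.006,-0.027,0,0,-0.053,0,-0.033,0.006,-0.025,0,0,-0.053,0,-0.034,0.006,-0.024,0,0,-0.053,0,-0.035,0.006,-0.022,0,0,-0.053,0,-0.036,0.006,-0.02,0,0,-0.053,0,-0.037,0.006,-0.018,0,0,-0.053,0,-0.038,0.006,-0.016,0,0,-0.053,0,-0.039,0.006,-0.014,0,0,-0.053,0,-0.04,0.006,-0.012,0,0,-0.053,0,-0.04,0.006,-0.01,0,0,-0.053,0,-0.041,0.006,-0.008,0,0,-0.053,0,-0.041,0.006,-0.0055,0,0,-0.053,0,-0.041,0.006,-0.0034,0,0,-0.053,0,-0.041,0.006,-0.0012,0,0,-0.053,0,-0.041,0.006,0.001,0,0,-0.053,0,-0.041,0.006,0.003,0,0,-0.053,0,-0.041,0.006,0.005,0,0,-0.053,0,-0.041,0.006,0.007,0], force=30)

```text
time_s: 4.47
eef_pos: [0.5341, 0.1252, 0.1182]
eef_rot: [0.442, -0.545, 0.559, -0.441]
wrist_force: [0.5, -0.3, 0.0]
opening: 0.004
```

Run:
```python
from plan import *
st()
t=wpt(.067,-.005); t[2]=.11; print(t)
path(t,down(WT),8,0)
```

```text
t 4.47 p [0.5341 0.1252 0.1182] F [ 0.5 -0.3  0. ] M [-0.07 -0.14  0.02] open 0.4
q [ 0.02  0.5  -0.49  1.88  0.33  0.84 -0.86]
tool axes [[-0.219, 0.011, 0.976], [-0.976, -0.015, -0.219], [0.013, -1.0, 0.014]]
[0.54963714 0.12745206 0.11      ]
n 8 max turn/row 0.003938801321888337 max shift comp 0.0018159409456300713 norm 0.002206521338645162
[-0.0017,0.0039,0.0015,-0.0007,0.001,0.0018,0, -0.0017,0.0039,0.0015,-0.0007,0.001,0.0018,0, -0.0017,0.0039,0.0015,-0.0007,0.001,0.0018,0, -0.0017,0.0039,0.0015,-0.0007,0.001,0.0018,0, -0.0017,0.0039,0.0015,-0.0007,0.001,0.0018,0, -0.0017,0.0039,0.0015,-0.0007,0.001,0.0018,0, -0.0017,0.0039,0.0015,-0.0007,0.001,0.0018,0, -0.0017,0.0039,0.0015,-0.0007,0.001,0.0018,0]
```

>>> arm_command(commands=[-0.004,0.01,0.004,-0.002,0.013,0.005,0,-0.004,0.01,0.004,-0.002,0.013,0.005,0,-0.004,0.01,0.004,-0.002,0.013,0.005,0,0,0,0,0,0,0,0])

```text
time_s: 4.8
eef_pos: [0.5544, 0.1421, 0.0778]
eef_rot: [-0.435, 0.556, -0.554, 0.442]
wrist_force: [-0.1, -0.5, -1.1]
opening: 0.005
```

Run:
```python
from plan import *
st()
p,Q,s=pose()
d=p-wpt(0,0); c,s_=np.cos(WT),np.sin(WT); print('wrench xy',c*d[0]+s_*d[1],-s_*d[0]+c*d[1])
ims=[]
for n in ['top','side']:
    f=cam(n); u,v=map(int,proj(f,[.53,.13,.06])); ims.append(cv2.resize(f['img'][v-50:v+50,u-60:u+60,::-1],None,fx=5,fy=5,interpolation=cv2.INTER_CUBIC))
    W=cloud(f)
cv2.imwrite('pics/w1.png',cv2.resize(np.hstack(ims),(800,333)))
```

```text
t 4.8 p [0.5544 0.1421 0.0778] F [-0.1 -0.5 -1.1] M [-0.01 -0.02 -0.01] open 0.5
q [-0.01  0.58 -0.47  1.85  0.35  0.78 -0.9 ]
tool axes [[-0.232, 0.006, 0.973], [-0.973, 0.008, -0.232], [-0.009, -1.0, 0.003]]
wrench xy 0.06799035863176717 0.010424208272704346
```

View pics/w1.png

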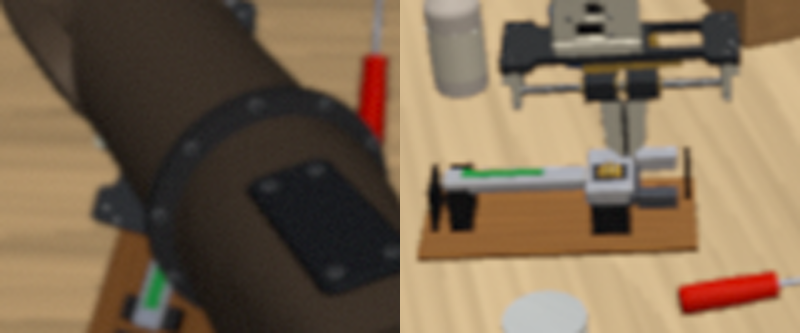

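>>> arm_command(commands=[0.006,0.01,0,0.008,0,0,0,0.006,0.01,0,0.0075,0,0,0,0,0,0,0,0,0,0,0,0,0,0,0,0,0])

```text
time_s: 5.23
eef_pos: [0.5502, 0.1241, 0.0826]
eef_rot: [0.424, -0.556, 0.564, -0.439]
wrist_force: [0.0, 0.3, 0.2]
opening: 0.007
```

```bash
cat >> plan.py <<'E'
def wr():
    p,Q,s=pose(); d=p-wpt(0,0); c,s_=np.cos(WT),np.sin(WT); print('wrench-frame xy',round(c*d[0]+s_*d[1],4),round(-s_*d[0]+c*d[1],4),'tipz',round((p+Q.apply([0,.014,0]))[2],4))
E
python3 - <<'E'
from plan import *
st();wr()
E
```

```text
t 5.23 p [0.5502 0.1241 0.0826] F [0.  0.3 0.2] M [-0.   -0.07  0.04] open 0.7
q [ 0.01  0.55 -0.46  1.88  0.36  0.76 -0.9 ]
tool axes [[-0.254, 0.023, 0.967], [-0.967, 0.004, -0.254], [-0.01, -1.0, 0.021]]
wrench-frame xy 0.0683 -0.0081 tipz 0.0686
```

>>> arm_command(commands=[-0.015,0,0,-0.002,0.005,0,0,-0.008,0,0,-0.001,0.004,0,0,0,0,0,0,0.003,0,0,0,0,0,0,0.003,0,0])

```text
time_s: 5.57
eef_pos: [0.5521, 0.1266, 0.0684]
eef_rot: [-0.429, 0.563, -0.558, 0.434]
wrist_force: [0.0, -0.2, -0.3]
opening: 0.003
```

Run:
```python
from plan import *
st();wr()
```

```text
t 5.57 p [0.5521 0.1266 0.0684] F [ 0.  -0.2 -0.3] M [-0.04 -0.14  0.04] open 0.3
q [ 0.01  0.59 -0.46  1.87  0.35  0.76 -0.9 ]
tool axes [[-0.256, 0.002, 0.967], [-0.967, 0.011, -0.256], [-0.011, -1.0, -0.001]]
wrench-frame xy 0.0696 -0.0052 tipz 0.0544
```

>>> arm_command(commands=[0,0,0,0,-0.01,0,0,0,0,0,0,0,-0.006,0,0,0,0,0,0.003,-0.001,0,0,0,0,0,0.003,0,0,0,0,0,0,0.003,0,0])

```text
time_s: 5.98
eef_pos: [0.5453, 0.1294, 0.07]
eef_rot: [-0.428, 0.563, -0.557, 0.435]
wrist_force: [3.5, -6.5, 25.0]
opening: 0.004
```

Run:
```python
from plan import *
st();wr()
```

```text
t 5.98 p [0.5453 0.1294 0.07  ] F [ 3.5 -6.5 25. ] M [-1.47 -0.6   0.  ] open 0.3
q [ 0.01  0.58 -0.46  1.89  0.35  0.75 -0.9 ]
tool axes [[-0.255, 0.003, 0.967], [-0.967, 0.011, -0.255], [-0.012, -1.0, -0.0]]
wrench-frame xy 0.0623 -0.0042 tipz 0.056
```

>>> arm_command(commands=[0,0,0,0,0.001,-0.003,0,0,0,0,0,0.001,-0.003,0])

```text
time_s: 6.15
eef_pos: [0.5451, 0.1295, 0.0704]
eef_rot: [-0.425, 0.561, -0.56, 0.437]
wrist_force: [3.7, -3.3, 7.1]
opening: 0.0
```

Run:
```python
from plan import *
st();wr()
```

```text
t 6.15 p [0.5451 0.1295 0.0704] F [ 3.7 -3.3  7.1] M [-0.82 -1.13  0.04] open 0.0
q [ 0.01  0.57 -0.46  1.89  0.36  0.74 -0.91]
tool axes [[-0.257, 0.014, 0.966], [-0.966, 0.011, -0.257], [-0.014, -1.0, 0.01]]
wrench-frame xy 0.0621 -0.0041 tipz 0.0564
```

>>> arm_command(commands=[-0.005,0,0,0,0.0015,-0.006,0,-0.005,0,0,0,0.0015,-0.006,0,0,0,0,0,0.0015,-0.006,0])

```text
time_s: 6.4
eef_pos: [0.5388, 0.1327, 0.0704]
eef_rot: [0.42, -0.56, 0.563, -0.44]
wrist_force: [9.2, -8.5, 13.1]
opening: 0.002
```

Run:
```python
from plan import *
st();wr()
```

```text
t 6.4 p [0.5388 0.1327 0.0704] F [ 9.2 -8.5 13.1] M [-1.87 -2.23 -0.04] open 0.2
q [-0.    0.56 -0.46  1.92  0.36  0.72 -0.93]
tool axes [[-0.261, 0.025, 0.965], [-0.965, 0.015, -0.261], [-0.02, -1.0, 0.02]]
wrench-frame xy 0.0552 -0.0026 tipz 0.0564
```

>>> arm_command(commands=[-0.015,0,0,0.001,0.0015,-0.006,0,-0.015,0,0,0.001,0.0015,-0.006,0,-0.01,0,0,0,0.0015,-0.006,0])

```text
time_s: 6.65
eef_pos: [0.5342, 0.134, 0.0719]
eef_rot: [-0.42, 0.567, -0.557, 0.437]
wrist_force: [4.3, -7.4, 12.5]
opening: 0.005
```

Run:
```python
from plan import *
st();wr()
ims=[]
for n in ['side']:
    f=cam(n); u,v=map(int,proj(f,[.53,.13,.06])); save(f,'side2.png'); cv2.imwrite('pics/w2.png',cv2.resize(f['img'][v-40:v+40,u-50:u+50,::-1],None,fx=7,fy=7,interpolation=cv2.INTER_CUBIC))
```

```text
t 6.65 p [0.5342 0.134  0.0719] F [ 4.3 -7.4 12.5] M [-1.68 -1.15 -0.08] open 0.5
q [ 0.01  0.56 -0.47  1.92  0.34  0.72 -0.92]
tool axes [[-0.265, 0.011, 0.964], [-0.964, 0.027, -0.265], [-0.029, -1.0, 0.004]]
wrench-frame xy 0.0504 -0.0025 tipz 0.0579
```

View pics/w2.png

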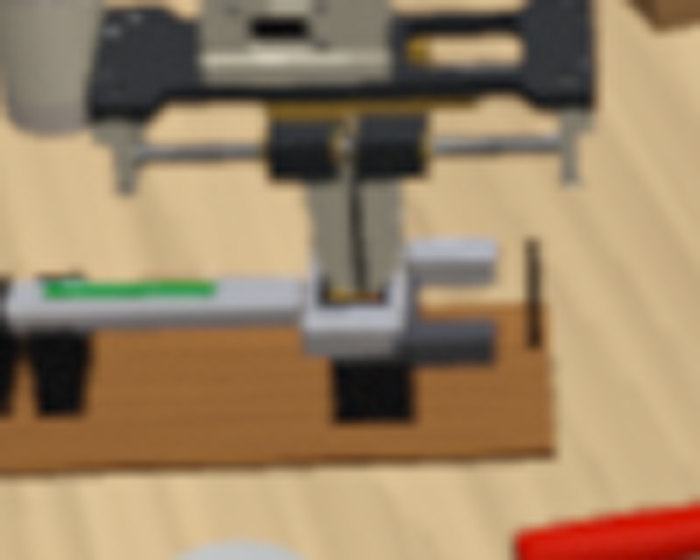

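```bash
cat > jaw.py <<'E'
from plan import *
def prof(img,f):
    c,s=np.cos(WT),np.sin(WT); g=dict(f); g['img']=img
    I=rect(g,np.array([WX,WY,.053]),[c,s,0],[-s,c,0],.09,.11,-.05,.045,.0005).astype(float)
    return I
if __name__=='__main__':
    f=cam('side'); A=cv2.imread('pics/side0.png')[:,:,::-1].copy()
    a=prof(A,f);b=prof(f['img'],f)
    out=np.vstack([np.repeat(prof(A,f),4,0),np.repeat(b,4,0)]); cv2.imwrite('pics/jaw.png',cv2.resize(out[:,:,::-1].astype(np.uint8),None,fx=4,fy=1))
    pa=a[5:-5].mean((0));pb=b[5:-5].mean(0)
    for i in range(100,190,2): print(round(45-.5*i,1),pa[i].round(),pb[i].round())
E
python3 jaw.py
```

```text
-5.0 [187. 162. 124.] [201. 175. 134.]
-6.0 [191. 166. 126.] [203. 177. 135.]
-7.0 [193. 167. 127.] [203. 177. 135.]
-8.0 [194. 166. 124.] [202. 174. 131.]
-9.0 [193. 163. 120.] [199. 170. 126.]
-10.0 [190. 158. 114.] [195. 164. 119.]
-11.0 [185. 152. 107.] [191. 157. 111.]
-12.0 [180. 144.  99.] [185. 149. 103.]
-13.0 [174. 136.  90.] [179. 140.  94.]
-14.0 [168. 127.  81.] [173. 131.  84.]
-15.0 [164. 121.  73.] [169. 125.  77.]
-16.0 [161. 115.  67.] [166. 120.  72.]
-17.0 [157. 110.  62.] [162. 115.  67.]
-18.0 [152. 104.  58.] [157. 110.  64.]
-19.0 [147.  99.  55.] [153. 106.  62.]
-20.0 [144.  97.  54.] [150. 104.  62.]
-21.0 [142.  95.  55.] [147. 103.  65.]
-22.0 [138.  94.  58.] [144. 103.  67.]
-23.0 [131.  91.  61.] [138. 101.  70.]
-24.0 [123.  89.  66.] [132.  98.  72.]
-25.0 [115.  87.  70.] [127.  96.  73.]
-26.0 [108.  85.  74.] [123.  95.  75.]
-27.0 [101.  84.  78.] [118.  93.  76.]
-28.0 [93. 82. 82.] [113.  91.  76.]
-29.0 [87. 81. 84.] [109.  89.  77.]
-30.0 [84. 81. 86.] [108.  88.  77.]
-31.0 [82. 80. 86.] [107.  88.  77.]
-32.0 [80. 80. 86.] [105.  86.  75.]
-33.0 [78. 79. 86.] [103.  84.  73.]
-34.0 [77. 79. 85.] [101.  82.  70.]
-35.0 [77. 78. 84.] [100.  81.  68.]
-36.0 [77. 77. 83.] [99. 79. 65.]
-37.0 [75. 75. 80.] [97. 77. 62.]
-38.0 [72. 71. 75.] [95. 74. 58.]
-39.0 [68. 67. 70.] [93. 72. 56.]
-40.0 [65. 63. 66.] [91. 71. 54.]
-41.0 [61. 60. 61.] [90. 69. 53.]
-42.0 [57. 55. 56.] [88. 67. 51.]
-43.0 [54. 51. 52.] [87. 66. 50.]
-44.0 [51. 49. 49.] [86. 65. 49.]
-45.0 [50. 47. 47.] [85. 65. 49.]
-46.0 [48. 46. 46.] [85. 65. 49.]
-47.0 [47. 45. 45.] [86. 65. 49.]
-48.0 [46. 44. 44.] [87. 66. 49.]
-49.0 [45. 44. 44.] [89. 66. 49.]
```

View pics/jaw.png

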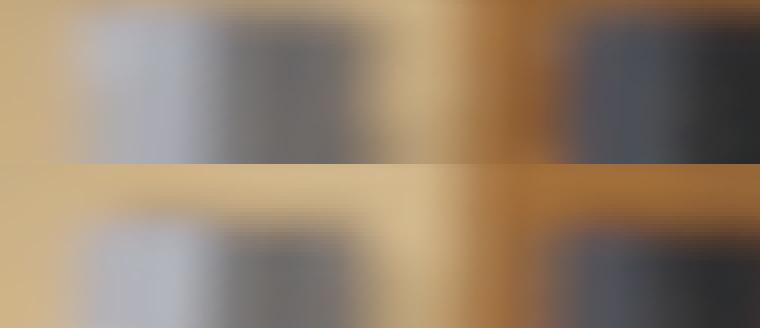

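```bash
sed -i 's/^WX,WY,WT=.*/WX,WY,WT=.4812,.1502,-.252/' plan.py
```

>>> arm_command(commands=[-0.01,0,0.01,0.002,0.0015,-0.006,0,-0.005,0,0.01,0.001,0.0015,-0.006,0,-0.005,0,0.005,0.001,0.0015,-0.006,0,0,0,0,0,0.0015,-0.006,0])

```text
time_s: 7.08
eef_pos: [0.5208, 0.1364, 0.071]
eef_rot: [-0.409, 0.575, -0.55, 0.446]
wrist_force: [0.0, 0.2, -0.2]
opening: 0.009
```

```bash
python3 - <<'E'
from plan import *
st();wr()
E
python3 jaw.py|tail -30|head -14
```

```text
t 7.08 p [0.5208 0.1364 0.071 ] F [ 0.   0.2 -0.2] M [-0.07 -0.06  0.  ] open 0.8
q [ 0.04  0.54 -0.49  1.96  0.32  0.68 -0.91]
tool axes [[-0.268, 0.02, 0.963], [-0.961, 0.06, -0.269], [-0.063, -0.998, 0.003]]
wrench-frame xy 0.0418 -0.0035 tipz 0.0571
-20.0 [146.  97.  54.] [138. 100.  71.]
-21.0 [143.  96.  55.] [132.  98.  75.]
-22.0 [139.  94.  58.] [125.  96.  79.]
-23.0 [131.  91.  61.] [117.  93.  82.]
-24.0 [122.  88.  65.] [109.  91.  84.]
-25.0 [115.  86.  70.] [104.  90.  86.]
-26.0 [107.  85.  75.] [99. 88. 87.]
-27.0 [99. 83. 79.] [94. 87. 87.]
-28.0 [90. 81. 83.] [89. 85. 88.]
-29.0 [85. 80. 86.] [86. 84. 88.]
-30.0 [82. 80. 87.] [85. 83. 88.]
-31.0 [80. 80. 87.] [85. 82. 86.]
-32.0 [77. 79. 87.] [82. 80. 83.]
-33.0 [75. 79. 87.] [79. 76. 79.]
```

View pics/jaw.png

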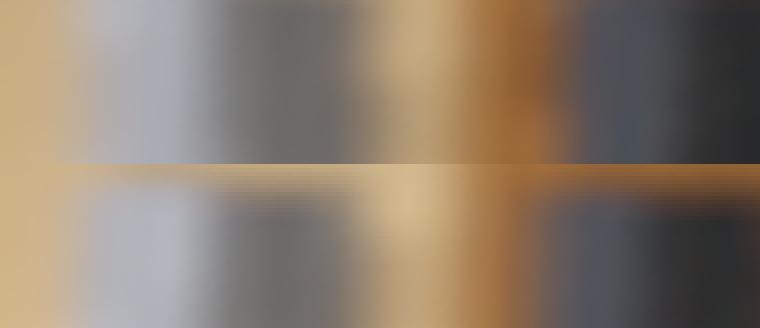

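Run:
```python
from plan import *
p,Q,s=pose(); t=wpt(.068,-.005); t[2]=.080
path(t,down(WT),4,0)
```

```text
n 4 max turn/row 0.015462751776076747 max shift comp 0.007052904828233302 norm 0.007441990580228625
[-0.0005,-0.0048,-0.0155,0.0001,-0.0024,0.0071,0, -0.0005,-0.0048,-0.0155,0.0002,-0.0024,0.0071,0, -0.0005,-0.0048,-0.0155,0.0003,-0.0024,0.007,0, -0.0005,-0.0048,-0.0155,0.0003,-0.0024,0.007,0]
```

>>> arm_command(commands=[0,-0.005,-0.02,0,-0.01,0.002,0,0,-0.005,-0.02,0,0,0.009,0,0,-0.005,-0.02,0,0,0.009,0,0,0,0,0.001,0.003,0.006,0,0,0,0,0,0.003,0,0])

```text
time_s: 7.55
eef_pos: [0.5413, 0.1286, 0.0732]
eef_rot: [0.434, -0.559, 0.559, -0.432]
wrist_force: [-0.7, 0.2, -0.4]
opening: 0.003
```

Run:
```python
from plan import *
st();wr()
```

```text
t 7.55 p [0.5413 0.1286 0.0732] F [-0.7  0.2 -0.4] M [-0.05 -0.1   0.03] open 0.3
q [ 0.    0.57 -0.46  1.89  0.36  0.77 -0.91]
tool axes [[-0.25, -0.002, 0.968], [-0.968, -0.003, -0.25], [0.003, -1.0, -0.001]]
wrench-frame xy 0.0636 -0.0059 tipz 0.0592
```

>>> arm_command(commands=[0,0,0,0,0.002,0.002,0,-0.005,0,0,0,0.0015,-0.004,0,-0.008,0,0,0,0.0015,-0.006,0,-0.008,0,0,0,0.0015,-0.006,0,-0.008,0,0,0,0.0015,-0.006,0,-0.008,0,0,0,0.0015,-0.006,0])

```text
time_s: 8.05
eef_pos: [0.5374, 0.1294, 0.0706]
eef_rot: [-0.427, 0.564, -0.559, 0.432]
wrist_force: [8.6, -4.6, 11.7]
opening: 0.0
```

Run:
```python
from plan import *
st();wr()
```

```text
t 8.05 p [0.5374 0.1294 0.0706] F [ 8.6 -4.6 11.7] M [-1.06 -2.26 -0.04] open 0.0
q [ 0.01  0.57 -0.47  1.9   0.35  0.75 -0.92]
tool axes [[-0.262, 0.001, 0.965], [-0.965, 0.009, -0.262], [-0.009, -1.0, -0.002]]
wrench-frame xy 0.0596 -0.0061 tipz 0.0566
```

>>> arm_command(commands=[-0.006,0,0,0,0.0018,-0.008,0,-0.006,0,0,0,0.0018,-0.008,0,-0.006,0,0,0,0.0018,-0.008,0,-0.006,0,0,0,0.0018,-0.008,0])

```text
time_s: 8.38
eef_pos: [0.522, 0.1338, 0.0715]
eef_rot: [-0.42, 0.567, -0.561, 0.433]
wrist_force: [0.6, 0.5, 0.9]
opening: 0.003
```

```bash
python3 - <<'E'
from plan import *
st();wr()
E
python3 jaw.py|tail -30|head -10
```

```text
t 8.38 p [0.522  0.1338 0.0715] F [0.6 0.5 0.9] M [-0.05 -0.12 -0.  ] open 0.3
q [ 0.    0.54 -0.47  1.94  0.34  0.72 -0.94]
tool axes [[-0.273, 0.008, 0.962], [-0.962, 0.018, -0.273], [-0.019, -1.0, 0.003]]
wrench-frame xy 0.0436 -0.0057 tipz 0.0575
-20.0 [146.  97.  54.] [119.  91.  74.]
-21.0 [143.  96.  55.] [112.  89.  78.]
-22.0 [139.  94.  58.] [105.  87.  81.]
-23.0 [131.  91.  61.] [97. 85. 84.]
-24.0 [122.  88.  65.] [92. 83. 86.]
-25.0 [115.  86.  70.] [89. 83. 87.]
-26.0 [107.  85.  75.] [87. 83. 87.]
-27.0 [99. 83. 79.] [85. 82. 87.]
-28.0 [90. 81. 83.] [83. 81. 86.]
-29.0 [85. 80. 86.] [82. 80. 86.]
```

>>> arm_command(commands=[0,-0.008,-0.006,0,-0.01,0.003,0,0,-0.008,-0.006,0,0,0.009,0,0,-0.008,-0.006,0,0,0.009,0,0,0,0,0,0.003,0.006,0,0,0,0,0,0.003,0,0,0,0,0,0,0.002,0.001,0,-0.005,0,0,0,0.0016,-0.005,0,-0.008,0,0,0,0.0016,-0.007,0,-0.007,0,0,0,0.0016,-0.008,0,-0.007,0,0,0,0.0018,-0.008,0,-0.007,0,0,0,0.0018,-0.008,0,-0.006,0,0,0,0.0018,-0.008,0,-0.006,0,0,0,0.0018,-0.008,0])

```text
time_s: 9.52
eef_pos: [0.5341, 0.1283, 0.0711]
eef_rot: [0.42, -0.562, 0.564, -0.435]
wrist_force: [8.6, -9.1, 19.3]
opening: 0.008
```

```bash
python3 - <<'E'
from plan import *
st();wr()
E
python3 jaw.py|tail -36|head -15
```

```text
t 9.52 p [0.5341 0.1283 0.0711] F [ 8.6 -9.1 19.3] M [-1.84 -2.17 -0.06] open 0.7
q [ 0.    0.55 -0.46  1.93  0.36  0.72 -0.93]
tool axes [[-0.268, 0.019, 0.963], [-0.963, 0.011, -0.268], [-0.016, -1.0, 0.015]]
wrench-frame xy 0.0567 -0.008 tipz 0.0571
-14.0 [166. 125.  78.] [164. 126.  86.]
-15.0 [163. 119.  71.] [156. 119.  82.]
-16.0 [160. 114.  66.] [149. 113.  79.]
-17.0 [156. 109.  61.] [140. 106.  77.]
-18.0 [151. 103.  57.] [129.  99.  76.]
-19.0 [148.  99.  54.] [119.  93.  76.]
-20.0 [146.  97.  54.] [111.  90.  78.]
-21.0 [143.  96.  55.] [105.  88.  80.]
-22.0 [139.  94.  58.] [99. 86. 83.]
-23.0 [131.  91.  61.] [92. 84. 84.]
-24.0 [122.  88.  65.] [88. 82. 85.]
-25.0 [115.  86.  70.] [86. 82. 86.]
-26.0 [107.  85.  75.] [86. 82. 86.]
-27.0 [99. 83. 79.] [84. 81. 84.]
-28.0 [90. 81. 83.] [81. 78. 82.]
```

>>> arm_command(commands=[-0.012,0,0,-0.001,0.001,-0.008,0,-0.012,0,0,-0.001,0.0012,-0.008,0,-0.006,0,0,0,0.0015,-0.008,0])

```text
time_s: 9.82
eef_pos: [0.5165, 0.1348, 0.0707]
eef_rot: [-0.422, 0.569, -0.559, 0.431]
wrist_force: [-0.2, -0.8, -0.7]
opening: 0.007
```

```bash
python3 - <<'E'
from plan import *
st();wr()
E
python3 jaw.py|tail -36|head -10
```

```text
t 9.82 p [0.5165 0.1348 0.0707] F [-0.2 -0.8 -0.7] M [-0.1  -0.07  0.04] open 0.6
q [ 0.    0.54 -0.47  1.95  0.34  0.72 -0.94]
tool axes [[-0.273, 0.001, 0.962], [-0.962, 0.019, -0.273], [-0.019, -1.0, -0.004]]
wrench-frame xy 0.038 -0.0061 tipz 0.0568
-14.0 [166. 125.  78.] [161. 126.  89.]
-15.0 [163. 119.  71.] [151. 118.  86.]
-16.0 [160. 114.  66.] [142. 111.  84.]
-17.0 [156. 109.  61.] [132. 104.  83.]
-18.0 [151. 103.  57.] [120.  97.  82.]
-19.0 [148.  99.  54.] [111.  91.  82.]
-20.0 [146.  97.  54.] [104.  89.  83.]
-21.0 [143.  96.  55.] [99. 87. 85.]
-22.0 [139.  94.  58.] [93. 86. 86.]
-23.0 [131.  91.  61.] [88. 83. 86.]
```

```bash
cat > jv.py <<'E'
from plan import *
import sys
n=sys.argv[1]; f=cam(n); c,s=np.cos(WT),np.sin(WT)
I=rect(f,np.array([WX,WY,.053]),[c,s,0],[-s,c,0],.03,.13,-.06,.06,.00025).copy()
for v in range(-50,60,10):
    col=int((.06-v/1000)/.00025); cv2.line(I,(col,0),(col,8 if v else 20),(255,0,0),1)
for v in range(30,131,5):
    row=int((.13-v/1000)/.00025); cv2.line(I,(0,row),(8 if v%10 else 16,row),(255,0,0),1)
cv2.imwrite(sys.argv[2],cv2.resize(I[:,:,::-1],None,fx=1.5,fy=1.4))
E
python3 jv.py side pics/j3.png
```

```text
(no output)
```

View pics/j3.png

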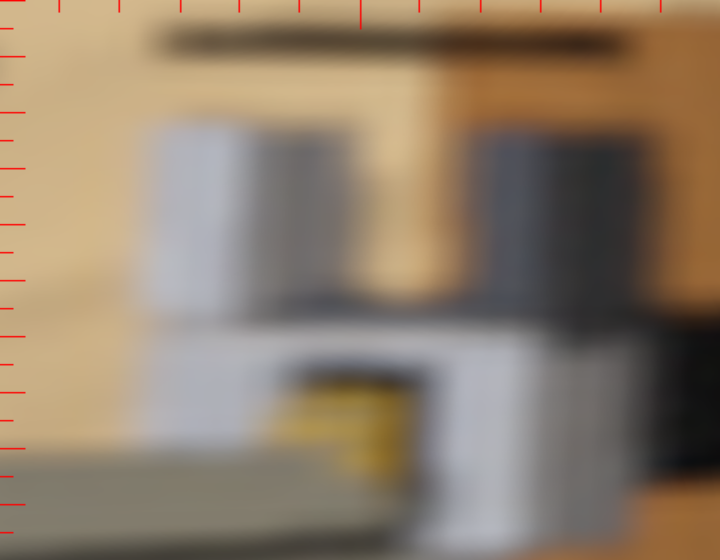

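>>> arm_command(commands=[0,-0.008,-0.006,0,-0.01,0.004,0,0,-0.008,-0.006,0,0,0.011,0,0,-0.008,-0.006,0,0,0.01,0,0,0,0,0,0.003,0.007,0,0,0,0,-0.001,0.003,0.001,0,0,0,0,0,0.002,0.001,0,-0.005,0,0,0,0.0016,-0.006,0,-0.008,0,0,0,0.0015,-0.007,0,-0.007,0,0,0,0.0015,-0.008,0,-0.007,0,0,0,0.0015,-0.008,0,-0.007,0,0,0,0.0015,-0.008,0,-0.006,0,0,0,0.0015,-0.008,0,-0.006,0,0,0,0.0015,-0.008,0])

```text
time_s: 11.0
eef_pos: [0.536, 0.1307, 0.071]
eef_rot: [-0.422, 0.563, -0.562, 0.435]
wrist_force: [9.4, -8.2, 16.6]
opening: 0.005
```

Run:
```python
from plan import *
st();wr()
```

```text
t 11.0 p [0.536  0.1307 0.071 ] F [ 9.4 -8.2 16.6] M [-1.68 -2.28 -0.06] open 0.4
q [ 0.    0.56 -0.46  1.92  0.35  0.73 -0.93]
tool axes [[-0.265, 0.013, 0.964], [-0.964, 0.012, -0.265], [-0.015, -1.0, 0.01]]
wrench-frame xy 0.0579 -0.0053 tipz 0.057
```

>>> arm_command(commands=[-0.01,0,0,0,0.0012,-0.007,0,-0.01,0,0,0,0.0012,-0.007,0,-0.006,0,0,0,0.0013,-0.007,0])

```text
time_s: 11.25
eef_pos: [0.5263, 0.1334, 0.072]
eef_rot: [-0.42, 0.567, -0.56, 0.433]
wrist_force: [3.9, -2.9, 7.3]
opening: 0.006
```

```bash
python3 - <<'E'
from plan import *
st();wr()
E
python3 jv.py side pics/j4.png;python3 jaw.py|tail -38|head -10
```

```text
t 11.25 p [0.5263 0.1334 0.072 ] F [ 3.9 -2.9  7.3] M [-0.72 -1.03 -0.05] open 0.5
q [ 0.01  0.55 -0.47  1.93  0.34  0.72 -0.94]
tool axes [[-0.272, 0.008, 0.962], [-0.962, 0.019, -0.272], [-0.02, -1.0, 0.003]]
wrench-frame xy 0.0479 -0.005 tipz 0.058
-12.0 [176. 141.  96.] [171. 140. 101.]
-13.0 [171. 132.  87.] [159. 128.  94.]
-14.0 [166. 125.  78.] [146. 118.  90.]
-15.0 [163. 119.  71.] [134. 109.  87.]
-16.0 [160. 114.  66.] [124. 102.  86.]
-17.0 [156. 109.  61.] [113.  95.  85.]
-18.0 [151. 103.  57.] [102.  88.  84.]
-19.0 [148.  99.  54.] [94. 84. 84.]
-20.0 [146.  97.  54.] [90. 83. 85.]
-21.0 [143.  96.  55.] [88. 83. 86.]
```

View pics/j4.png

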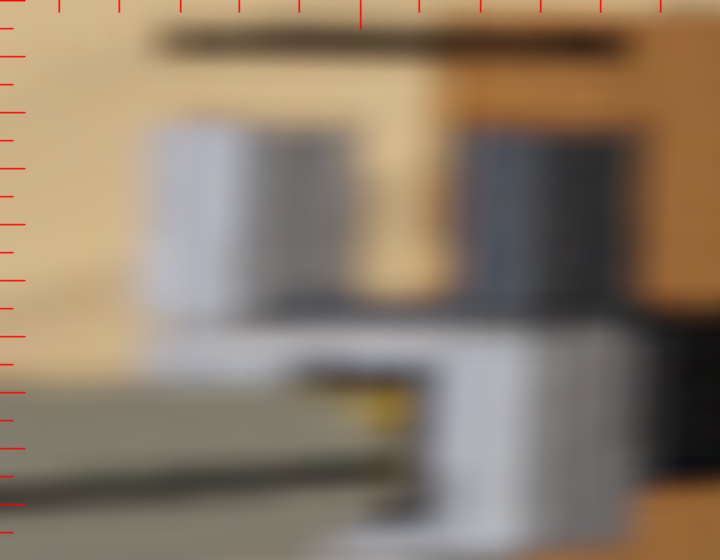

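>>> arm_command(commands=[-0.005,0,0,0,0.0015,-0.006,0,-0.002,-0.006,-0.004,0,-0.011,0,0,0,-0.008,-0.006,0,-0.001,0.009,0,0,-0.008,-0.006,0,0,0.009,0,0,0,0,0,0.003,0.002,0,0,0,0,0,0.003,0,0,-0.002,0,0,0,0.002,-0.001,0,-0.005,0,0,0,0.0015,-0.004,0])

```text
time_s: 12.02
eef_pos: [0.5378, 0.1297, 0.0702]
eef_rot: [-0.434, 0.563, -0.556, 0.432]
wrist_force: [10.8, -7.0, 17.9]
opening: 0.009
```

```bash
python3 - <<'E'
from plan import *
st();wr()
E
python3 jaw.py|tail -38|head -10
```

```text
t 12.02 p [0.5378 0.1297 0.0702] F [10.8 -7.  17.9] M [-1.55 -2.5  -0.04] open 0.8
q [ 0.01  0.57 -0.47  1.89  0.35  0.76 -0.91]
tool axes [[-0.251, -0.008, 0.968], [-0.968, 0.006, -0.251], [-0.004, -1.0, -0.01]]
wrench-frame xy 0.06 -0.0058 tipz 0.0562
-12.0 [176. 141.  96.] [173. 142. 104.]
-13.0 [171. 132.  87.] [160. 131.  97.]
-14.0 [166. 125.  78.] [148. 121.  93.]
-15.0 [163. 119.  71.] [136. 112.  90.]
-16.0 [160. 114.  66.] [125. 105.  88.]
-17.0 [156. 109.  61.] [114.  97.  87.]
-18.0 [151. 103.  57.] [103.  90.  85.]
-19.0 [148.  99.  54.] [95. 85. 85.]
-20.0 [146.  97.  54.] [90. 83. 85.]
-21.0 [143.  96.  55.] [88. 82. 86.]
```

Continue the stroke from 60 to about 49, then lift and clear for a top view.

>>> arm_command(commands=[-0.006,0,0,0,0.0014,-0.007,0,-0.007,0,0,0,0.0014,-0.007,0,-0.007,0,0,0,0.0014,-0.007,0])

```text
time_s: 12.32
eef_pos: [0.5308, 0.1315, 0.0721]
eef_rot: [-0.429, 0.564, -0.557, 0.432]
wrist_force: [4.0, -4.0, 10.9]
opening: 0.006
```

```bash
python3 - <<'E'
from plan import *
st();wr()
E
python3 jaw.py|tail -38|head -10
```

```text
t 12.32 p [0.5308 0.1315 0.0721] F [ 4.  -4.  10.9] M [-0.85 -1.13 -0.01] open 0.5
q [ 0.01  0.56 -0.47  1.91  0.35  0.75 -0.92]
tool axes [[-0.258, -0.004, 0.966], [-0.966, 0.011, -0.258], [-0.009, -1.0, -0.006]]
wrench-frame xy 0.0526 -0.0057 tipz 0.0581
-12.0 [176. 141.  96.] [166. 141. 108.]
-13.0 [171. 132.  87.] [153. 129. 102.]
-14.0 [166. 125.  78.] [140. 119.  97.]
-15.0 [163. 119.  71.] [129. 110.  94.]
-16.0 [160. 114.  66.] [118. 103.  91.]
-17.0 [156. 109.  61.] [108.  96.  89.]
-18.0 [151. 103.  57.] [98. 88. 87.]
-19.0 [148.  99.  54.] [90. 84. 85.]
-20.0 [146.  97.  54.] [87. 82. 85.]
-21.0 [143.  96.  55.] [86. 81. 85.]
```

>>> arm_command(commands=[-0.005,0,0,0,0.0016,-0.007,0,-0.005,0,0,0,0.0016,-0.007,0])

```text
time_s: 12.53
eef_pos: [0.5206, 0.1346, 0.0712]
eef_rot: [-0.428, 0.566, -0.556, 0.431]
wrist_force: [-0.2, 0.6, 0.2]
opening: 0.01
```

```bash
python3 - <<'E'
from plan import *
st();wr()
E
python3 jaw.py|tail -38|head -10; python3 jv.py side pics/j5.png
```

```text
t 12.53 p [0.5206 0.1346 0.0712] F [-0.2  0.6  0.2] M [-0.03 -0.11  0.03] open 0.9
q [ 0.    0.55 -0.47  1.93  0.34  0.74 -0.93]
tool axes [[-0.261, -0.006, 0.965], [-0.965, 0.014, -0.261], [-0.012, -1.0, -0.009]]
wrench-frame xy 0.0421 -0.0053 tipz 0.0572
-12.0 [176. 141.  96.] [160. 139. 114.]
-13.0 [171. 132.  87.] [145. 128. 108.]
-14.0 [166. 125.  78.] [132. 117. 103.]
-15.0 [163. 119.  71.] [121. 109.  99.]
-16.0 [160. 114.  66.] [111. 102.  96.]
-17.0 [156. 109.  61.] [102.  95.  93.]
-18.0 [151. 103.  57.] [93. 88. 89.]
-19.0 [148.  99.  54.] [87. 83. 87.]
-20.0 [146.  97.  54.] [85. 82. 87.]
-21.0 [143.  96.  55.] [84. 81. 86.]
```

View pics/j5.png

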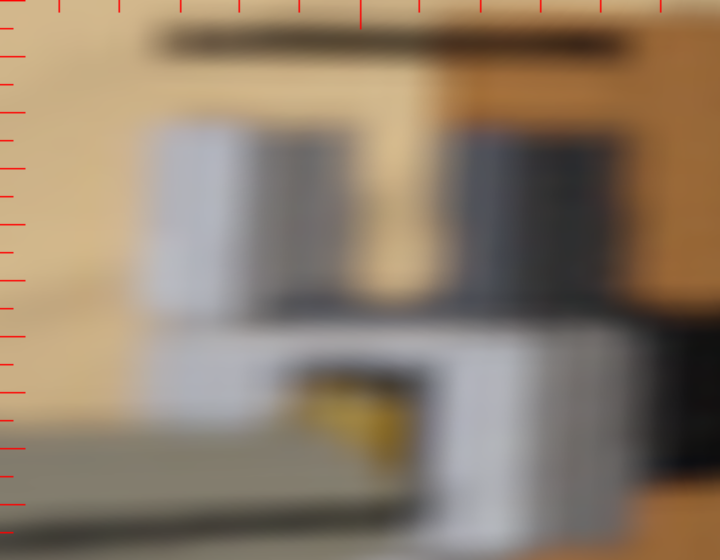

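Run:
```python
from plan import *
p,Q,s=pose()
path([.44,-.15,.2],down(WT+np.pi/2),14,.06,p0=p+[0,0,.06],R0=Q)
```

```text
n 14 max turn/row 0.11291358275624677 max shift comp 0.021051854652409614 norm 0.021686303985826445
[0.0001,-0.1129,-0.0013,0.0211,-0.0052,-0.0002,0.06, 0.0001,-0.1129,-0.0013,0.0209,-0.0052,-0.0026,0.06, 0.0001,-0.1129,-0.0013,0.0205,-0.0052,-0.0049,0.06, 0.0001,-0.1129,-0.0013,0.0198,-0.0051,-0.0072,0.06, 0.0001,-0.1129,-0.0013,0.0189,-0.0051,-0.0094,0.06, 0.0001,-0.1129,-0.0013,0.0177,-0.0051,-0.0114,0.06, 0.0001,-0.1129,-0.0013,0.0163,-0.0051,-0.0134,0.06, 0.0001,-0.1129,-0.0013,0.0147,-0.005,-0.0151,0.06, 0.0001,-0.1129,-0.0013,0.0129,-0.005,-0.0167,0.06, 0.0001,-0.1129,-0.0013,0.011,-0.005,-0.018,0.06, 0.0001,-0.1129,-0.0013,0.0089,-0.005,-0.0191,0.06, 0.0001,-0.1129,-0.0013,0.0067,-0.005,-0.02,0.06, 0.0001,-0.1129,-0.0013,0.0044,-0.005,-0.0206,0.06, 0.0001,-0.1129,-0.0013,0.002,-0.005,-0.021,0.06]
```

>>> arm_command(commands=[0,0,0,0,-0.03,0,0,0,0,0,0,-0.03,0,0,0,-0.113,0,0.021,-0.005,0,0.06,0,-0.113,0,0.021,-0.005,-0.003,0.06,0,-0.113,0,0.021,-0.005,-0.005,0.06,0,-0.113,0,0.02,-0.005,-0.007,0.06,0,-0.113,0,0.019,-0.005,-0.009,0.06,0,-0.113,0,0.018,-0.005,-0.011,0.06,0,-0.113,0,0.016,-0.005,-0.013,0.06,0,-0.113,0,0.015,-0.005,-0.015,0.06,0,-0.113,0,0.013,-0.005,-0.017,0.06,0,-0.113,0,0.011,-0.005,-0.018,0.06,0,-0.113,0,0.009,-0.005,-0.019,0.06,0,-0.113,0,0.007,-0.005,-0.02,0.06,0,-0.113,0,0.004,-0.005,-0.021,0.06,0,-0.113,0,0.002,-0.005,-0.021,0.06])

```text
time_s: 13.97
eef_pos: [0.4398, -0.1588, 0.1931]
eef_rot: [-0.699, 0.069, -0.043, 0.71]
wrist_force: [0.2, -0.3, 0.6]
opening: 0.654
```

```bash
python3 - <<'E'
from plan import *
st()
E
python3 jv.py top pics/j6.png;python3 jv.py side pics/j7.png
```

```text
t 13.97 p [ 0.4398 -0.1588  0.1931] F [ 0.2 -0.3  0.6] M [ 0.08 -0.21 -0.04] open 60.1
q [ 0.98  0.42 -0.96  1.92  0.38  1.04  1.26]
tool axes [[0.987, -0.034, 0.158], [-0.157, 0.019, 0.987], [-0.037, -0.999, 0.013]]
```

View pics/j6.png

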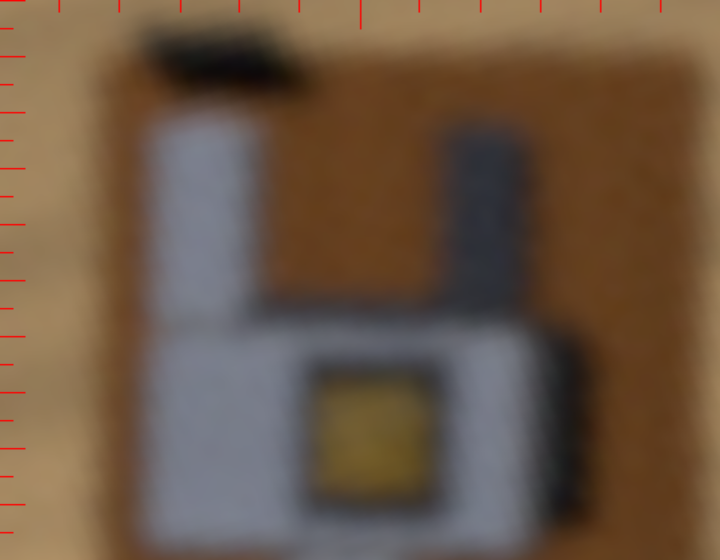

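View pics/j7.png

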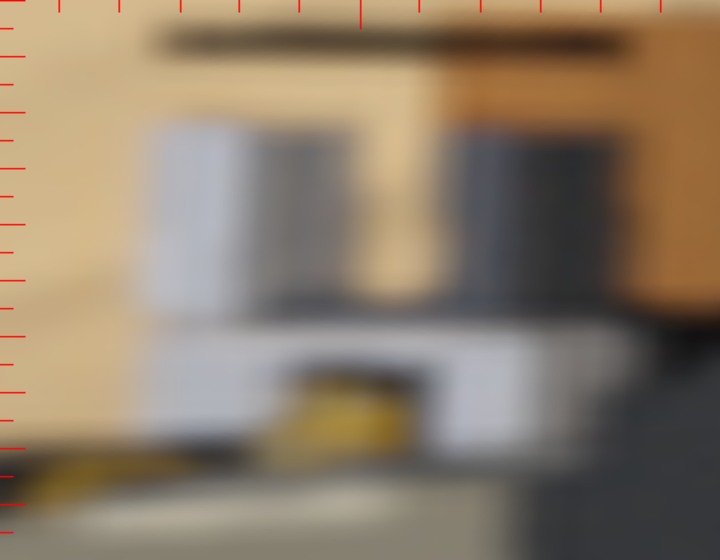

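```bash
cat > edge.py <<'E'
from plan import *
def edges(img,f,O,T,z=.053,tag=''):
    g=dict(f); g['img']=img; c,s=np.cos(T),np.sin(T)
    I=rect(g,np.array([O[0],O[1],z]),[c,s,0],[-s,c,0],.086,.103,-.06,.06,.00025).astype(float)
    p=I.mean(0) # cols,3
    p=cv2.GaussianBlur(p[None],(0,0),2)[0]
    y=.06-.00025*np.arange(len(p))
    out=[]
    for ch,name in ((p.sum(1),'sum'),(p[:,0]-p[:,2],'r-b')):
        d=np.gradient(ch); a=abs(d); pk=[i for i in range(2,len(a)-2) if a[i]==a[i-2:i+3].max() and a[i]>.25*a.max()]
        print(tag,name,[(round(1000*y[i],1),round(d[i],1)) for i in pk])
if __name__=='__main__':
    for n in ['top','side']:
        f=cam(n); A=cv2.imread(f'pics/{n}0.png')[:,:,::-1].copy()
        edges(A,f,(.486,.149),WT,tag=n+' old'); edges(f['img'],f,(WX,WY),WT,tag=n+' new')
E
python3 edge.py
```

```text
top old sum [(np.float64(43.5), np.float64(-5.5)), (np.float64(34.0), np.float64(5.7)), (np.float64(17.2), np.float64(-6.1)), (np.float64(-42.3), np.float64(1.6)), (np.float64(-57.0), np.float64(6.4))]
top old r-b [(np.float64(34.0), np.float64(-2.8)), (np.float64(14.8), np.float64(2.8)), (np.float64(-25.8), np.float64(-2.4)), (np.float64(-40.5), np.float64(2.7))]
top new sum [(np.float64(43.5), np.float64(-5.8)), (np.float64(35.0), np.float64(6.7)), (np.float64(18.5), np.float64(-6.6)), (np.float64(-29.8), np.float64(2.3)), (np.float64(-57.5), np.float64(6.7))]
top new r-b [(np.float64(35.8), np.float64(-3.1)), (np.float64(16.2), np.float64(3.0)), (np.float64(-13.2), np.float64(-2.8)), (np.float64(-28.0), np.float64(2.8))]
side old sum [(np.float64(17.7), np.float64(-5.7)), (np.float64(12.5), np.float64(-2.4)), (np.float64(-2.8), np.float64(4.6)), (np.float64(-12.5), np.float64(-5.5)), (np.float64(-17.2), np.float64(-3.5)), (np.float64(-23.0), np.float64(-1.8)), (np.float64(-27.0), np.float64(-1.5)), (np.float64(-41.0), np.float64(-3.5)), (np.float64(-56.0), np.float64(5.3))]
side o
[... 207 characters left out ...]
13.2), np.float64(1.0)), (np.float64(-26.5), np.float64(-3.2)), (np.float64(-56.0), np.float64(3.1))]
side new sum [(np.float64(18.2), np.float64(-6.9)), (np.float64(12.7), np.float64(-2.2)), (np.float64(1.7), np.float64(4.8)), (np.float64(-12.5), np.float64(-7.4)), (np.float64(-16.8), np.float64(-5.0)), (np.float64(-23.0), np.float64(-3.4)), (np.float64(-26.5), np.float64(-3.4)), (np.float64(-42.0), np.float64(3.9)), (np.float64(-46.0), np.float64(4.9))]
side new r-b [(np.float64(37.5), np.float64(-2.3)), (np.float64(1.7), np.float64(2.0)), (np.float64(-12.7), np.float64(-2.3)), (np.float64(-42.0), np.float64(2.6)), (np.float64(-45.8), np.float64(2.7)), (np.float64(-50.5), np.float64(0.9))]
```

```bash
cat > gap.py <<'E'
from plan import *
from scipy.special import erf
from scipy.optimize import minimize
def strip(img,f,O,T,x0=.083,x1=.106,ylim=(-.036,.042)):
    c,s=np.cos(T),np.sin(T); z=.053
    v,u=np.mgrid[0:420,0:560]; d=np.stack([(u-f['cx'])/f['fx'],(v-f['cy'])/f['fy'],np.ones_like(u,float)],-1)@f['R']
    C=-f['R'].T@f['t']; k=(z-C[2])/d[...,2]; P=C+k[...,None]*d
    q=P[...,:2]-np.array(O); x=c*q[...,0]+s*q[...,1]; y=-s*q[...,0]+c*q[...,1]
    m=(x>x0)&(x<x1)&(y>ylim[0])&(y<ylim[1])
    Cw=C[:2]-np.array(O); side=(-s*Cw[0]+c*Cw[1]); 
    return y[m]*1000,x[m]*1000,img[m].astype(float),C
def fit(img,f,O,T,tag,par,ylim=(-.036,.042),g0=33,w0=12.):
    y,x,V,C=strip(img,f,O,T,ylim=ylim)
    def design(p):
        e0,g,w,sg,sl=p; yy=y-sl*(x-95)
        e=[e0,e0-17,e0-17-par,e0-17-g,e0-17-g-w,e0-17-g-w-par]
        H=[.5*(1+erf((yy-a)/(sg*1.414))) for a in e]  # 1 above edge
        cols=[H[0],H[1]-H[0],H[2]-H[1],H[3]-H[2],H[4]-H[3],H[5]-H[4],1-H[5]]
        if (1-H[5]).sum()<5: cols=cols[:-1]
        return np.array(cols).T
    def cost(p):
        A=design(p); co,*_=np.linalg.lstsq(A,V,rcond=None); return ((V-A@co)**2).mean()
    best=None
    for g in (g0-2,g0,g0+2):
        q=np.array([35.,g,w0,1.3,0.]); o=minimize(cost,q,method='Nelder-Mead',options=dict(initial_simplex=np.vstack([q,q+np.diag([1,1.5,1,.5,.02])]),maxiter=2000,xatol=1e-3,fatol=1e-4))
        if best is None or o.fun<best.fun: best=o
    A=design(best.x); co,*_=np.linalg.lstsq(A,V,rcond=None)
    print(tag,'n',len(y),'e0 %.2f gap %.2f w %.2f sig %.2f slope %.3f'%tuple(best.x),'rms',best.fun**.5); print(co.round().astype(int).tolist())
if __name__=='__main__':
    f=cam('top'); A=cv2.imread('pics/top0.png')[:,:,::-1].copy()
    for par in (2.2,2.7):
        fit(A,f,(.486,.149),WT,'old',par,(-.049,.042),43); fit(f['img'],f,(WX,WY),WT,'new',par)
E
python3 gap.py
```

```text
old n 277 e0 33.68 gap 42.47 w 12.24 sig 2.79 slope 0.011 rms 1.864190251541241
[[95, 61, 34], [108, 111, 124], [50, 43, 48], [88, 55, 26], [43, 44, 51], [17, 21, 33], [86, 53, 25]]
new n 237 e0 34.79 gap 31.07 w 13.27 sig 2.92 slope -0.010 rms 2.298087958103488
[[104, 68, 39], [121, 125, 139], [57, 42, 42], [101, 63, 30], [48, 49, 57], [36, 25, 24], [99, 62, 30]]
old n 277 e0 33.70 gap 42.48 w 11.89 sig 2.77 slope 0.011 rms 1.8765174180282587
[[95, 61, 34], [107, 111, 124], [58, 46, 45], [88, 55, 26], [43, 44, 51], [24, 26, 35], [86, 53, 24]]
new n 237 e0 34.82 gap 31.10 w 12.92 sig 2.91 slope -0.010 rms 2.3200086686610346
[[104, 67, 38], [121, 125, 139], [66, 47, 42], [101, 63, 30], [48, 49, 57], [41, 30, 28], [99, 62, 30]]
```

Run:
```python
import gap
from gap import *
import types
f=cam('top'); A=cv2.imread('pics/top0.png')[:,:,::-1].copy()
def fit2(img,O,tag,par,ylim,g0,w,x0,x1):
    y,x,V,C=strip(img,f,O,WT,x0,x1,ylim)
    def design(p):
        e0,g,sg,sl=p; yy=y-sl*(x-95)
        e=[e0,e0-17,e0-17-par,e0-17-g,e0-17-g-w,e0-17-g-w-par]
        H=[.5*(1+erf((yy-a)/(sg*1.414))) for a in e]
        return np.array([H[0],H[1]-H[0],H[2]-H[1],H[3]-H[2],H[4]-H[3],H[5]-H[4],1-H[5]]).T
    def cost(p):
        B=design(p); co,*_=np.linalg.lstsq(B,V,rcond=None); return ((V-B@co)**2).mean()
    best=min((minimize(cost,[35,g,2.8,0],method='Nelder-Mead',options=dict(maxiter=2000,xatol=1e-3,fatol=1e-4)) for g in (g0-2,g0,g0+2)),key=lambda o:o.fun)
    print(tag,w,x0,x1,best.x.round(2),round(best.fun**.5,2))
for w in (11,12,13):
  for x0,x1 in ((.083,.106),(.080,.100),(.088,.108)):
    fit2(A,(.486,.149),'old',2.5,(-.049,.042),43,w,x0,x1); fit2(f['img'],(WX,WY),'new',2.5,(-.04,.042),33,w,x0,x1)
```

```text
old 11 0.083 0.106 [3.368e+01 4.270e+01 2.840e+00 1.000e-02] 1.93
new 11 0.083 0.106 [ 3.477e+01  3.145e+01  3.090e+00 -1.000e-02] 2.4
old 11 0.08 0.1 [3.360e+01 4.261e+01 2.870e+00 1.000e-02] 2.16
new 11 0.08 0.1 [ 3.474e+01  3.159e+01  3.070e+00 -1.000e-02] 2.23
old 11 0.088 0.108 [3.356e+01 4.253e+01 2.870e+00 1.000e-02] 2.74
new 11 0.088 0.108 [ 3.471e+01  3.160e+01  3.040e+00 -1.000e-02] 3.34
old 12 0.083 0.106 [3.369e+01 4.248e+01 2.780e+00 1.000e-02] 1.87
new 12 0.083 0.106 [ 3.479e+01  3.119e+01  2.980e+00 -1.000e-02] 2.26
old 12 0.08 0.1 [3.361e+01 4.243e+01 2.800e+00 1.000e-02] 2.12
new 12 0.08 0.1 [ 3.476e+01  3.129e+01  2.940e+00 -1.000e-02] 2.02
old 12 0.088 0.108 [3.357e+01 4.233e+01 2.810e+00 1.000e-02] 2.72
new 12 0.088 0.108 [ 3.474e+01  3.133e+01  2.920e+00 -1.000e-02] 3.23
old 13 0.083 0.106 [3.370e+01 4.245e+01 2.760e+00 1.000e-02] 1.9
new 13 0.083 0.106 [ 3.479e+01  3.106e+01  2.920e+00 -1.000e-02] 2.21
old 13 0.08 0.1 [3.362e+01 4.241e+01 2.790e+00 1.000e-02] 2.14
new 13 0.08 0.1 [ 3.476e+01  3.109e+01  2.870e+00 -1.000e-02] 1.94
old 13 0.088 0.108 [3.358e+01 4.236e+01 2.790e+00 1.000e-02] 2.75
new 13 0.088 0.108 [ 3.475e+01  3.114e+01  2.860e+00 -1.000e-02] 3.18
```

Run:
```python
from plan import *
p,Q,s=pose()
t=wpt(.049,-.005); t[2]=.082; print(t)
path(t,down(WT+np.pi/2),14,0)
```

```text
[0.52740566 0.1331402  0.082     ]
n 14 max turn/row 0.006193931891364307 max shift comp 0.02159980049256184 norm 0.02303862868512981
[-0.0008,0.0062,-0.0026,0.003,0.0081,0.0214,0, -0.0008,0.0062,-0.0026,0.0028,0.0081,0.0214,0, -0.0008,0.0062,-0.0026,0.0027,0.0081,0.0214,0, -0.0008,0.0062,-0.0026,0.0025,0.0081,0.0214,0, -0.0008,0.0062,-0.0026,0.0024,0.0081,0.0214,0, -0.0008,0.0062,-0.0026,0.0022,0.0081,0.0215,0, -0.0008,0.0062,-0.0026,0.0021,0.0081,0.0215,0, -0.0008,0.0062,-0.0026,0.0019,0.008,0.0215,0, -0.0008,0.0062,-0.0026,0.0018,0.008,0.0215,0, -0.0008,0.0062,-0.0026,0.0016,0.008,0.0215,0, -0.0008,0.0062,-0.0026,0.0015,0.008,0.0216,0, -0.0008,0.0062,-0.0026,0.0013,0.008,0.0216,0, -0.0008,0.0062,-0.0026,0.0011,0.008,0.0216,0, -0.0008,0.0062,-0.0026,0.001,0.008,0.0216,0]
```

>>> arm_command(commands=[0,0.009,-0.003,0.003,0.005,0.03,0,0,0.009,-0.003,0.003,0.005,0.03,0,0,0.009,-0.003,0.003,0.006,0.03,0,0,0.009,-0.003,0.003,0.007,0.03,0,0,0.009,-0.003,0.003,0.008,0.03,0,0,0.009,-0.003,0.003,0.009,0.03,0,0,0.009,-0.003,0.002,0.01,0.03,0,0,0.009,-0.003,0.002,0.012,0.03,0,0,0.009,-0.003,0.002,0.012,0.028,0,0,0,0,0.001,0.01,0.015,0,0,0,0,0,0.006,0.008,0,0,0,0,0,0,0,0])

```text
time_s: 15.27
eef_pos: [0.5225, 0.1528, 0.1001]
eef_rot: [-0.696, 0.091, -0.083, 0.707]
wrist_force: [-0.2, 0.3, 1.1]
opening: 0.008
```

Run:
```python
from plan import *
st();wr()
p,Q,s=pose()
t=wpt(.049,-.005); t[2]=.078; path(t,down(WT+np.pi/2),3,0)
```

```text
t 15.27 p [0.5225 0.1528 0.1001] F [-0.2  0.3  1.1] M [ 0.1  -0.09  0.01] open 0.7
q [ 0.2   0.61 -0.82  1.88  0.54  0.9   0.45]
tool axes [[0.97, -0.008, 0.244], [-0.244, 0.017, 0.97], [-0.012, -1.0, 0.014]]
wrench-frame xy 0.0394 0.0128 tipz 0.0861
n 3 max turn/row 0.004670456273569208 max shift comp 0.007338699163028413 norm 0.009998260265860974
[-0.0047,0.0017,-0.004,0.0033,0.0073,-0.0061,0, -0.0047,0.0017,-0.004,0.0032,0.0073,-0.006,0, -0.0047,0.0017,-0.004,0.0032,0.0073,-0.006,0]
```

>>> arm_command(commands=[-0.005,0.002,-0.004,0.003,0.007,-0.006,0,-0.005,0.002,-0.004,0.003,0.007,-0.006,0,-0.004,0.002,-0.004,0.002,0.005,-0.005,0,0,0,0,0,0,0,0])

```text
time_s: 15.6
eef_pos: [0.5246, 0.1334, 0.0792]
eef_rot: [0.703, -0.088, 0.089, -0.7]
wrist_force: [-0.8, -0.2, -0.8]
opening: 0.001
```

```bash
python3 - <<'E'
from plan import *
st();wr()
E
cp pics/j7.png pics/j7b.png; python3 jv.py side pics/j8.png
```

```text
t 15.6 p [0.5246 0.1334 0.0792] F [-0.8 -0.2 -0.8] M [ 0.07 -0.11 -0.01] open 0.1
q [ 0.2   0.63 -0.79  1.9   0.59  0.86  0.43]
tool axes [[0.969, -0.0, 0.248], [-0.248, -0.003, 0.969], [0.0, -1.0, -0.003]]
wrench-frame xy 0.0462 -0.0054 tipz 0.0652
```

View pics/j8.png

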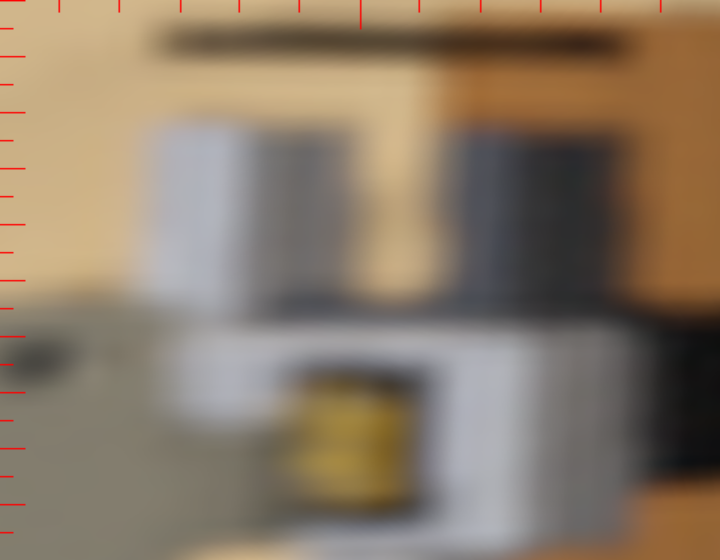

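```bash
cat > gap3.py <<'E'
from gap import *
def fit3(img,f,O,tag,ylim,g0,x0=.081,x1=.104,par=2.5,T=WT):
    y,x,V,C=strip(img,f,O,T,x0,x1,ylim)
    def design(p):
        e0,F,g,w,sg,sl=p; yy=y-sl*(x-95)
        e=[e0,e0-F,e0-F-par,e0-F-g,e0-F-g-w,e0-F-g-w-par]
        H=[.5*(1+erf((yy-a)/(sg*1.414))) for a in e]
        return np.array([H[0],H[1]-H[0],H[2]-H[1],H[3]-H[2],H[4]-H[3],H[5]-H[4],1-H[5]]).T
    def cost(p):
        B=design(p); co,*_=np.linalg.lstsq(B,V,rcond=None); return ((V-B@co)**2).mean()
    best=min((minimize(cost,[35,17,g,12,2.,0],method='Nelder-Mead',options=dict(maxiter=4000,xatol=1e-3,fatol=1e-4)) for g in (g0-2,g0,g0+2)),key=lambda o:o.fun)
    B=design(best.x); co,*_=np.linalg.lstsq(B,V,rcond=None)
    print(tag,'e0,F,gap,w,sig,slope',best.x.round(2),round(best.fun**.5,2), 'e0-flat',(best.x[1]+best.x[2]-17).round(2))
if __name__=='__main__':
    f=cam('top'); A=cv2.imread('pics/top0.png')[:,:,::-1].copy()
    fit3(A,f,(.486,.149),'old',(-.049,.042),43)
E
python3 - <<'E'
from gap3 import *
A=cv2.imread('pics/top0.png')[:,:,::-1].copy(); f=cam('top')
for par in (2,2.5,3): fit3(A,f,(.486,.149),'old',(-.049,.042),43,par=par)
# moving/old image j6 not saved; 
# head width: strip x .040-.050,.064-.072 in old image
y,x,V,C=strip(A,f,(.486,.149),WT,.066,.073,(-.045,.042))
o=np.argsort(y); yy=y[o]; vv=V[o].sum(1)
b=np.arange(-45,43,1.5)
print([(round(b[i],1),int(np.mean(vv[(yy>=b[i])&(yy<b[i+1])]))) for i in range(len(b)-1) if ((yy>=b[i])&(yy<b[i+1])).any()])
E
```

```text
old e0,F,gap,w,sig,slope [3.352e+01 1.629e+01 4.303e+01 1.248e+01 2.750e+00 1.000e-02] 1.92 e0-flat 42.32
old e0,F,gap,w,sig,slope [3.351e+01 1.608e+01 4.322e+01 1.216e+01 2.700e+00 1.000e-02] 1.91 e0-flat 42.3
old e0,F,gap,w,sig,slope [3.350e+01 1.591e+01 4.337e+01 1.181e+01 2.640e+00 1.000e-02] 1.9 e0-flat 42.28
[(np.float64(-45.0), 166), (np.float64(-43.5), 164), (np.float64(-42.0), 155), (np.float64(-40.5), 147), (np.float64(-39.0), 140), (np.float64(-37.5), 124), (np.float64(-36.0), 128), (np.float64(-33.0), 151), (np.float64(-31.5), 189), (np.float64(-30.0), 232), (np.float64(-27.0), 297), (np.float64(-25.5), 333), (np.float64(-24.0), 312), (np.float64(-22.5), 335), (np.float64(-21.0), 292), (np.float64(-19.5), 298), (np.float64(-18.0), 286), (np.float64(-16.5), 258), (np.float64(-15.0), 273), (np.float64(-13.5), 244), (np.float64(-12.0), 241), (np.float64(-10.5), 230), (np.float64(-9.0), 221), (np.float64(-7.5), 262), (np.float64(-4.5), 242), (np.float64(-3.0), 196), (np.float64(-1.5), 252), (np.float64(0.0), 177), (np.float64(1.5), 248), (np.float64(3.0), 230), (np.float64(4.5), 263), (np.float64(6.0), 249), (np.float64(7.5), 270), (np.float64(9.0), 302), (np.float64(10.5), 306), (np.float64(12.0), 337), (np.float64(13.5), 312), (np.float64(15.0), 328), (np.float64(18.0), 332), (np.float64(19.5), 318), (np.float64(21.0), 323), (np.float64(24.0), 329), (np.float64(25.5), 344), (np.float64(27.0), 315), (np.float64(28.5), 329), (np.float64(30.0), 302), (np.float64(31.5), 290), (np.float64(33.0), 251), (np.float64(34.5), 221), (np.float64(36.0), 203), (np.float64(37.5), 189), (np.float64(39.0), 198), (np.float64(40.5), 214)]
```

>>> arm_command(commands=[0,0,0,0,0.005,0,0,0,0,0,0,0.003,0,0,0,0,0,0,0.003,0.001,0,0,0,0,0.004,0.0016,0,0,0,0,0.005,0.006,0.0016,0,0,0,0,0.006,0.007,0.0016,0,0])

```text
time_s: 16.2
eef_pos: [0.5422, 0.1296, 0.0715]
eef_rot: [0.703, -0.091, 0.088, -0.7]
wrist_force: [-3.0, 0.5, 4.0]
opening: 0.005
```

```bash
python3 - <<'E'
from plan import *
st();wr()
E
python3 jv.py side pics/j9.png
```

```text
t 16.2 p [0.5422 0.1296 0.0715] F [-3.   0.5  4. ] M [ 0.1   0.46 -0.01] open 0.5
q [ 0.2   0.66 -0.77  1.87  0.6   0.87  0.45]
tool axes [[0.968, -0.005, 0.251], [-0.251, -0.005, 0.968], [-0.003, -1.0, -0.006]]
wrench-frame xy 0.0642 -0.0048 tipz 0.0575
```

View pics/j9.png

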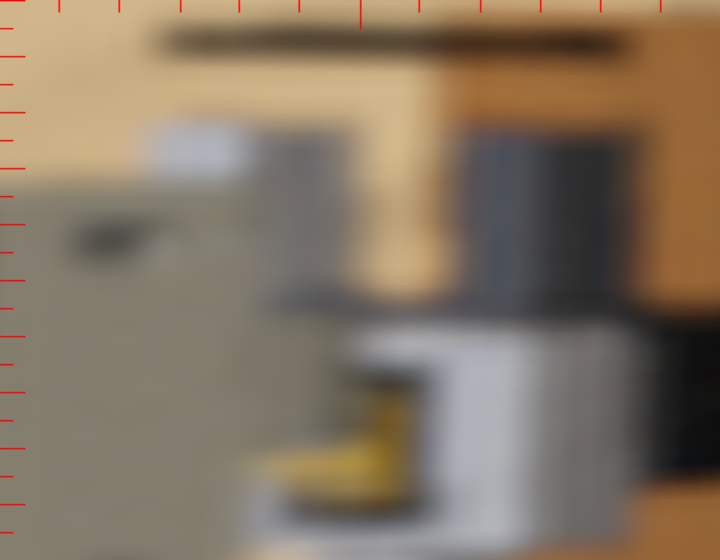

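>>> arm_command(commands=[0,0,0,0,-0.03,0,0,0,0,0,-0.01,-0.03,-0.01,0,0,0,0,-0.01,-0.015,-0.03,0.05,0,0,0,-0.005,-0.005,-0.035,0.05,0,0,0,-0.003,0,-0.038,0.05,0,0,0,-0.003,0,-0.038,0.05,0,0,0,-0.002,0,-0.038,0.05,0,0,0,0,0,-0.038,0.05])

```text
time_s: 16.92
eef_pos: [0.4566, -0.0785, 0.1557]
eef_rot: [-0.701, 0.084, -0.086, 0.703]
wrist_force: [0.5, -0.9, -0.2]
opening: 0.391
```

```bash
python3 - <<'E'
from plan import *
from gap3 import *
from gap import fit
st()
f=cam('top'); save(f,'top_n2.png')
fit(f['img'],f,(WX,WY),WT,'now',2.5,(-.042,.042),34)
fit3(f['img'],f,(WX,WY),'now',(-.042,.042),34)
E
python3 jv.py top pics/j10.png; python3 edge.py|grep new;  python3 jv.py side pics/j11.png
```

```text
t 16.92 p [ 0.4566 -0.0785  0.1557] F [ 0.5 -0.9 -0.2] M [ 0.04 -0.17  0.06] open 35.9
q [ 0.77  0.42 -0.92  2.01  0.43  0.91  0.96]
tool axes [[0.971, 0.004, 0.239], [-0.239, 0.003, 0.971], [0.003, -1.0, 0.004]]
now n 256 e0 34.84 gap 33.36 w 13.43 sig 2.86 slope -0.016 rms 2.1770485526469923
[[104, 67, 39], [120, 125, 139], [60, 45, 42], [100, 63, 30], [48, 49, 56], [40, 27, 27], [100, 63, 30]]
now e0,F,gap,w,sig,slope [ 3.463e+01  1.595e+01  3.418e+01  1.350e+01  2.670e+00 -1.000e-02] 1.82 e0-flat 33.13
top new sum [(np.float64(43.2), np.float64(-5.8)), (np.float64(35.0), np.float64(6.6)), (np.float64(18.5), np.float64(-6.7)), (np.float64(-32.8), np.float64(2.3)), (np.float64(-57.5), np.float64(6.3))]
top new r-b [(np.float64(35.8), np.float64(-3.1)), (np.float64(16.0), np.float64(3.1)), (np.float64(-15.8), np.float64(-2.7)), (np.float64(-30.8), np.float64(2.8))]
side new sum [(np.float64(18.2), np.float64(-6.8)), (np.float64(13.0), np.float64(-2.2)), (np.float64(1.5), np.float64(4.8)), (np.float64(-12.5), np.float64(-7.3)), (np.float64(-16.8), np.float64(-4.5)), (np.float64(-31.5), np.float64(-3.5)), (np.float64(-46.2), np.float64(5.5))]
side new r-b [(np.float64(37.8), np.float64(-2.2)), (np.float64(36.2), np.float64(-2.3)), (np.float64(2.0), np.float64(1.9)), (np.float64(-16.8), np.float64(-2.8)), (np.float64(-46.2), np.float64(3.1))]
```

View pics/j10.png

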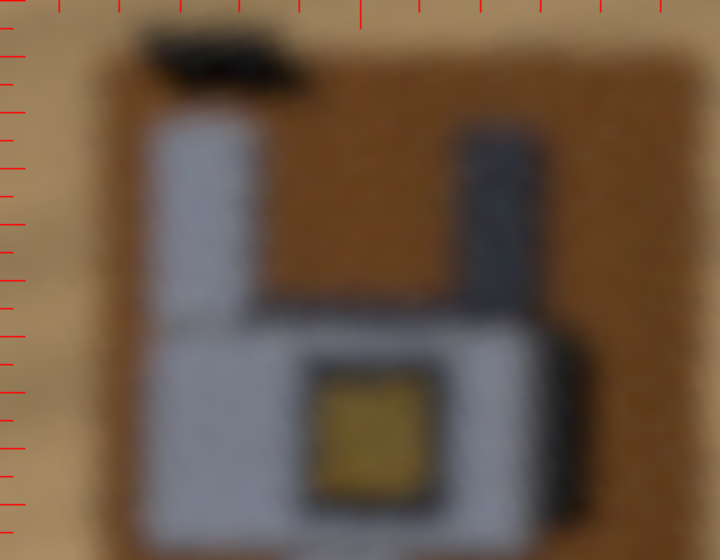

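Run:
```python
from plan import *
t=wpt(0,0.0005); t[2]=.11; print(t)
path(t,down(-.258+np.pi/2),8,.05)
```

```text
[0.48132467 0.15068421 0.11      ]
n 8 max turn/row 0.0019177387964263953 max shift comp 0.028303354116774305 norm 0.029169127250542548
[-0.0006,0.0019,0.0003,-0.004,0.0058,0.0283,0.05, -0.0006,0.0019,0.0003,-0.004,0.0058,0.0283,0.05, -0.0006,0.0019,0.0003,-0.0041,0.0058,0.0283,0.05, -0.0006,0.0019,0.0003,-0.0042,0.0058,0.0283,0.05, -0.0006,0.0019,0.0003,-0.0042,0.0058,0.0283,0.05, -0.0006,0.0019,0.0003,-0.0043,0.0057,0.0283,0.05, -0.0006,0.0019,0.0003,-0.0043,0.0057,0.0283,0.05, -0.0006,0.0019,0.0003,-0.0044,0.0057,0.0283,0.05]
```

>>> arm_command(commands=[0,0.002,0,-0.004,0.006,0.028,0.05,0,0.002,0,-0.004,0.006,0.028,0.05,0,0.002,0,-0.004,0.006,0.028,0.05,0,0.002,0,-0.004,0.006,0.028,0.05,0,0.002,0,-0.004,0.006,0.028,0.05,0,0.002,0,-0.004,0.006,0.028,0.05,0,0.002,0,-0.004,0.006,0.02,0.05,0,0,0,-0.003,0.003,0.01,0.05,0,0,0,0,0,0.003,0.05,0,0,0,0,0,0,0.05])

```text
time_s: 18.0
eef_pos: [0.4777, 0.1559, 0.1111]
eef_rot: [-0.697, 0.08, -0.084, 0.708]
wrist_force: [0.3, -0.2, -0.2]
opening: 0.546
```

Run:
```python
from plan import *
st();wr()
t=wpt(0,0.0005); t[2]=.040
path(t,down(-.258+np.pi/2),5,.05)
```

```text
t 18.0 p [0.4777 0.1559 0.1111] F [ 0.3 -0.2 -0.2] M [ 0.04 -0.17  0.02] open 50.2
q [ 0.21  0.54 -0.85  1.98  0.53  0.85  0.41]
tool axes [[0.973, 0.009, 0.231], [-0.231, 0.015, 0.973], [0.005, -1.0, 0.016]]
wrench-frame xy -0.0048 0.0046 tipz 0.0971
n 5 max turn/row 0.005041009644403356 max shift comp 0.014217227411623958 norm 0.014275852392135255
[-0.0033,0.005,0.0009,0.0009,0.0142,-0.0011,0.05, -0.0033,0.005,0.0009,0.0009,0.0142,-0.001,0.05, -0.0033,0.005,0.0009,0.0009,0.0142,-0.001,0.05, -0.0033,0.005,0.0009,0.0009,0.0142,-0.0009,0.05, -0.0033,0.005,0.0009,0.001,0.0142,-0.0009,0.05]
```

>>> arm_command(commands=[-0.003,0.005,0.001,0.001,0.014,-0.001,0.05,-0.003,0.005,0.001,0.001,0.014,-0.001,0.05,-0.003,0.005,0.001,0.001,0.014,-0.001,0.05,-0.003,0.005,0.001,0.001,0.013,-0.001,0.05,-0.003,0.005,0.001,0.001,0.009,-0.001,0.05,0,0,0,0,0.003,0,0.05,0,0,0,0,0,0,0.05])

```text
time_s: 18.58
eef_pos: [0.4817, 0.1473, 0.0368]
eef_rot: [0.702, -0.093, 0.091, -0.7]
wrist_force: [-0.1, -0.1, 0.4]
opening: 0.543
```

Run:
```python
from plan import *
st();wr()
f=cam('side'); u,v=map(int,proj(f,[.48,.15,.06])); cv2.imwrite('pics/g1.png',cv2.resize(f['img'][v-50:v+50,u-60:u+60,::-1],None,fx=5,fy=5,interpolation=cv2.INTER_CUBIC))
```

```text
t 18.58 p [0.4817 0.1473 0.0368] F [-0.1 -0.1  0.4] M [ 0.02 -0.15  0.02] open 49.8
q [ 0.13  0.64 -0.74  2.02  0.65  0.73  0.29]
tool axes [[0.966, -0.002, 0.259], [-0.259, -0.002, 0.966], [-0.002, -1.0, -0.003]]
wrench-frame xy 0.0012 -0.0027 tipz 0.0228
```

View pics/g1.png

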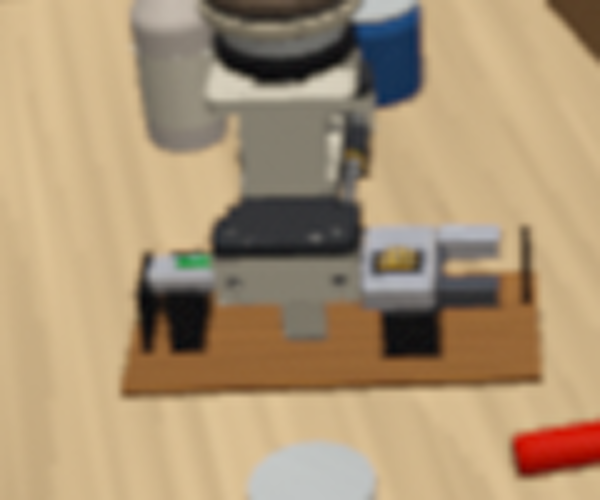

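>>> arm_command(commands=[0,0,0,0,-0.003,0.003,0.05,0,0,0,0,0,0,0.05,0,0,0,0,0,0,0,0,0,0,0,0,0,0,0,0,0,0,0,0,0,0,0,0,0,0,0,0], force=50)

```text
time_s: 19.13
eef_pos: [0.484, 0.1511, 0.0427]
eef_rot: [0.701, -0.092, 0.093, -0.701]
wrist_force: [-1.0, 0.3, 0.1]
opening: 0.303
```

Run:
```python
from plan import *
st();wr()
```

```text
t 19.13 p [0.484  0.1511 0.0427] F [-1.   0.3  0.1] M [ 0.13 -0.14 -0.01] open 27.8
q [ 0.13  0.63 -0.75  2.01  0.64  0.74  0.3 ]
tool axes [[0.966, 0.001, 0.259], [-0.259, -0.001, 0.966], [0.002, -1.0, -0.0]]
wrench-frame xy 0.0025 0.0016 tipz 0.0287
```

>>> arm_command(commands=[0,0,0,0,0.002,0,0,0,0,0,0,0,0,0,0,0,0,0,0,0,0])

```text
time_s: 19.38
eef_pos: [0.4846, 0.1522, 0.0416]
eef_rot: [-0.701, 0.091, -0.093, 0.701]
wrist_force: [0.2, 1.2, -2.9]
opening: 0.234
```

Run:
```python
from plan import *
st();wr()
```

```text
t 19.38 p [0.4846 0.1522 0.0416] F [ 0.2  1.2 -2.9] M [ 0.19 -0.27  0.06] open 21.5
q [ 0.13  0.64 -0.74  2.01  0.64  0.74  0.29]
tool axes [[0.966, 0.004, 0.258], [-0.258, 0.001, 0.966], [0.003, -1.0, 0.002]]
wrench-frame xy 0.0028 0.0027 tipz 0.0276
```

```bash
cat >> plan.py <<'E'
NX,NY,NTH=.6742,-.138,.12
GX,GZ=.003,-.0034   # TCP in wrench frame
def tool_at(phi_deg,h,ex=0.,ey=0.):
    """TCP pose for wrench seated h above nut, wrench x phi CCW of uphill; ex,ey offsets along wrench x,y"""
    O,X,Y,N=nutframe(NX,NY,NTH); a=np.radians(phi_deg)
    Xw=np.cos(a)*X+np.sin(a)*Y; Yw=np.cross(N,Xw)
    p=O+(-.0955+GX+ex)*Xw+ey*Yw+(h+GZ)*N
    return p,R.from_matrix(np.c_[Xw,-N,Yw])
def err(p,Q):
    p0,R0,_=pose(); print('to go, tool axes: shift',R0.inv().apply(p-p0).round(4),'turn',(R0.inv()*Q).as_rotvec().round(4))
E
python3 - <<'E'
from plan import *
p0,R0,s=pose()
p,Q=tool_at(20,.06); print(p)
path(p,Q,16,0,p0=p0+[0,0,.13],R0=R0)
E
```

```text
[ 0.57602797 -0.18170354  0.14956238]
n 16 max turn/row 0.044924742129629824 max shift comp 0.021470607279995658 norm 0.02167827555389284
[0.0004,-0.0449,-0.0276,0.0109,0.0014,-0.0187,0, 0.0004,-0.0449,-0.0276,0.01,0.0017,-0.0192,0, 0.0004,-0.0449,-0.0276,0.0091,0.0019,-0.0196,0, 0.0004,-0.0449,-0.0276,0.0081,0.0022,-0.02,0, 0.0004,-0.0449,-0.0276,0.0072,0.0024,-0.0203,0, 0.0004,-0.0449,-0.0276,0.0062,0.0025,-0.0206,0, 0.0004,-0.0449,-0.0276,0.0052,0.0027,-0.0209,0, 0.0004,-0.0449,-0.0276,0.0042,0.0028,-0.0211,0, 0.0004,-0.0449,-0.0276,0.0031,0.0029,-0.0213,0, 0.0004,-0.0449,-0.0276,0.0021,0.003,-0.0214,0, 0.0004,-0.0449,-0.0276,0.0011,0.003,-0.0214,0, 0.0004,-0.0449,-0.0276,0,0.003,-0.0215,0, 0.0004,-0.0449,-0.0276,-0.001,0.003,-0.0214,0, 0.0004,-0.0449,-0.0276,-0.0021,0.0029,-0.0214,0, 0.0004,-0.0449,-0.0276,-0.0031,0.0028,-0.0213,0, 0.0004,-0.0449,-0.0276,-0.0041,0.0027,-0.0211,0]
```

>>> arm_command(commands=[0,0,0,0,-0.015,0,0,0,0,0,0,-0.02,0,0,0,0,0,0,-0.025,0,0,0,0,0,0,-0.025,0,0,0,0,0,0,-0.02,0,0,0,0,0,0,-0.015,0,0])

```text
time_s: 19.88
eef_pos: [0.48, 0.1484, 0.1595]
eef_rot: [0.703, -0.095, 0.089, -0.699]
wrist_force: [0.5, 0.0, -4.4]
opening: 0.235
```

Run:
```python
from plan import *
st()
p,Q=tool_at(20,.06)
path(p,Q,16,0)
```

```text
t 19.88 p [0.48   0.1484 0.1595] F [ 0.5  0.  -4.4] M [ 0.13 -0.22 -0.06] open 21.6
q [ 0.25  0.48 -0.89  1.91  0.45  0.97  0.47]
tool axes [[0.966, -0.01, 0.258], [-0.258, -0.005, 0.966], [-0.009, -1.0, -0.007]]
n 16 max turn/row 0.044828820374521884 max shift comp 0.02136058498002896 norm 0.02149809566180317
[0.0007,-0.0448,-0.0285,0.0111,0.0007,-0.0184,0, 0.0007,-0.0448,-0.0285,0.0103,0.001,-0.0189,0, 0.0007,-0.0448,-0.0285,0.0094,0.0012,-0.0193,0, 0.0007,-0.0448,-0.0285,0.0085,0.0015,-0.0197,0, 0.0007,-0.0448,-0.0285,0.0075,0.0017,-0.0201,0, 0.0007,-0.0448,-0.0285,0.0066,0.0019,-0.0204,0, 0.0007,-0.0448,-0.0285,0.0056,0.002,-0.0207,0, 0.0007,-0.0448,-0.0285,0.0046,0.0022,-0.0209,0, 0.0007,-0.0448,-0.0285,0.0036,0.0023,-0.0211,0, 0.0007,-0.0448,-0.0285,0.0026,0.0023,-0.0212,0, 0.0007,-0.0448,-0.0285,0.0016,0.0024,-0.0213,0, 0.0007,-0.0448,-0.0285,0.0006,0.0024,-0.0214,0, 0.0007,-0.0448,-0.0285,-0.0005,0.0024,-0.0214,0, 0.0007,-0.0448,-0.0285,-0.0015,0.0023,-0.0213,0, 0.0007,-0.0448,-0.0285,-0.0025,0.0023,-0.0212,0, 0.0007,-0.0448,-0.0285,-0.0035,0.0022,-0.0211,0]
```

>>> arm_command(commands=[0,-0.045,-0.028,0.011,-0.001,-0.018,0,0,-0.045,-0.028,0.01,-0.001,-0.019,0,0,-0.045,-0.028,0.009,0,-0.019,0,0,-0.045,-0.028,0.008,0,-0.02,0,0,-0.045,-0.028,0.008,0.001,-0.02,0,0,-0.045,-0.028,0.007,0.001,-0.02,0,0,-0.045,-0.028,0.006,0.002,-0.021,0,0,-0.045,-0.028,0.005,0.002,-0.021,0,0,-0.045,-0.028,0.004,0.002,-0.021,0,0,-0.045,-0.028,0.003,0.002,-0.021,0,0,-0.045,-0.028,0.002,0.002,-0.021,0,0,-0.045,-0.028,0.001,0.002,-0.021,0,0,-0.045,-0.028,0,0.002,-0.021,0,0,-0.045,-0.028,-0.001,0.002,-0.021,0,0,-0.045,-0.028,-0.002,0.002,-0.015,0,0,-0.045,-0.028,-0.003,0.001,-0.008,0,0,0,0,0,0,-0.004,0,0,0,0,0,0,0,0])

```text
time_s: 21.38
eef_pos: [0.5675, -0.1821, 0.1537]
eef_rot: [0.691, 0.319, -0.026, -0.648]
wrist_force: [0.5, 1.2, -3.2]
opening: 0.233
```

Run:
```python
from plan import *
st()
p,Q=tool_at(20,.06); print(p); err(p,Q)
for n in ['top','side']:
    f=cam(n); save(f,n+'_a.png'); u,v=map(int,proj(f,[.66,-.14,.15])); cv2.imwrite(f'pics/a_{n}.png',cv2.resize(f['img'][v-50:v+50,u-60:u+60,::-1],None,fx=5,fy=5,interpolation=cv2.INTER_CUBIC))
```

```text
t 21.38 p [ 0.5675 -0.1821  0.1537] F [ 0.5  1.2 -3.2] M [0.07 0.67 0.01] open 21.4
q [ 1.11  0.55 -1.06  2.03  0.77  0.51  1.67]
tool axes [[0.795, 0.408, -0.449], [0.475, 0.044, 0.879], [0.379, -0.912, -0.158]]
[ 0.57602797 -0.18170354  0.14956238]
to go, tool axes: shift [ 0.0054  0.0073 -0.0029] turn [-0.0003  0.0364 -0.0141]
```

View pics/a_top.png

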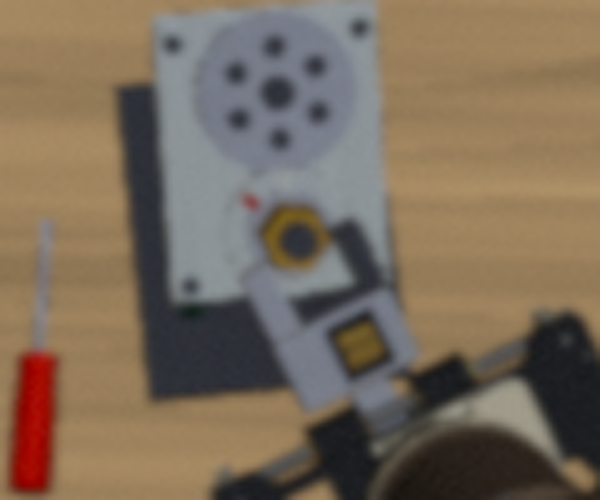

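View pics/a_side.png

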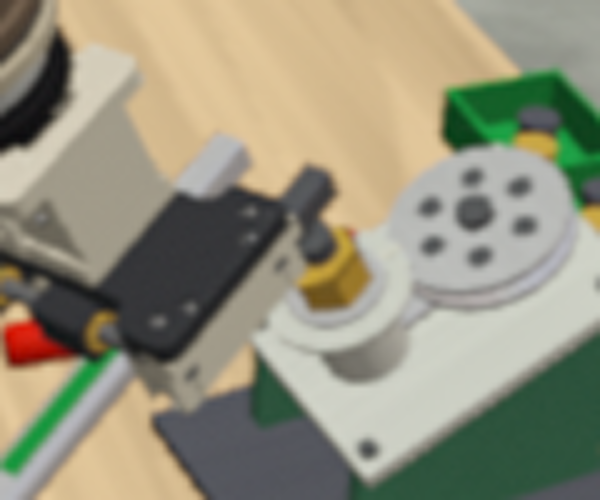

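```bash
cat > wv.py <<'E'
from plan import *
import sys
def wframe():
    p,Q,_=pose(); M=Q.as_matrix(); X,Y,Z=M[:,0],M[:,2],-M[:,1]
    return p-GX*X-GZ*Z,X,Y,Z
def view(n,out,h=.008):
    O,X,Y,Z=wframe(); f=cam(n)
    I=rect(f,O+h*Z,X,Y,.02,.13,-.06,.06,.0002).copy()
    S=.0002
    def pt(x,y): return (int((.06-y/1000)/S),int((.13-x/1000)/S))
    for a,b in [((35,34),(35,-30)),((35,34),(112,34)),((112,34),(112,17)),((112,17),(75,17)),((75,17),(75,-30)),((75,-30),(35,-30)),((75,-16.7),(112,-16.7))]:
        cv2.line(I,pt(*a),pt(*b),(255,0,255),1)
    cv2.imwrite(out,cv2.resize(I[:,:,::-1],None,fx=1.2,fy=1.05))
if __name__=='__main__': view(sys.argv[1],sys.argv[2])
E
python3 wv.py top pics/wv1.png; python3 wv.py side pics/wv2.png
```

```text
(no output)
```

View pics/wv1.png

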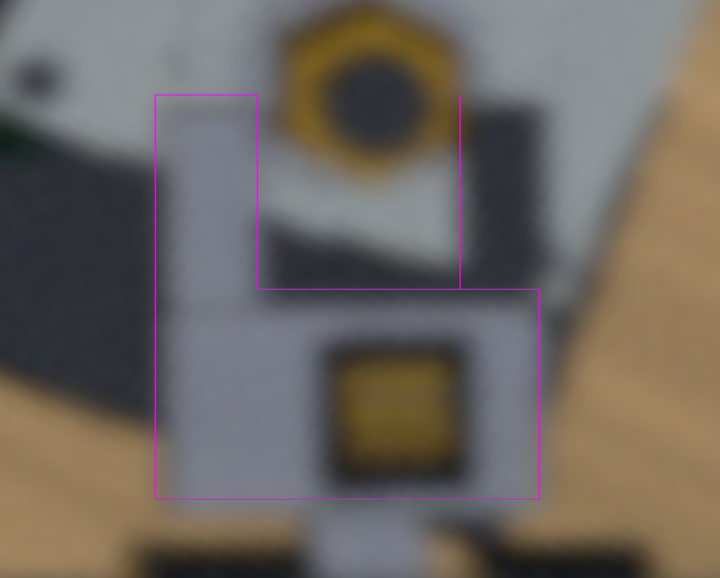

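View pics/wv2.png

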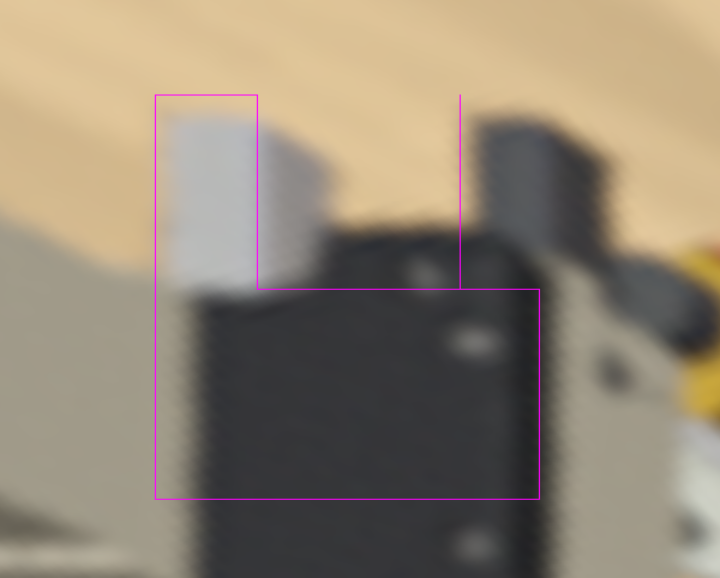

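Run:
```python
from plan import *
p,Q=tool_at(20,.036,.0023,.0018); err(p,Q); path(p,Q,4,0)
```

```text
to go, tool axes: shift [ 0.0056  0.0318 -0.0032] turn [-0.0006  0.0411 -0.0121]
n 4 max turn/row 0.01027652226995683 max shift comp 0.007950710126966265 norm 0.00809837612437443
[-0.0002,0.0103,-0.003,0.0014,0.0079,-0.0008,0, -0.0002,0.0103,-0.003,0.0014,0.0079,-0.0008,0, -0.0002,0.0103,-0.003,0.0014,0.0079,-0.0008,0, -0.0002,0.0103,-0.003,0.0013,0.008,-0.0007,0]
```

>>> arm_command(commands=[0,0.01,-0.003,0.001,0.008,-0.001,0,0,0.01,-0.003,0.001,0.008,-0.001,0,0,0.01,-0.003,0.001,0.007,-0.001,0,0,0.005,0,0.001,0.004,0,0,0,0,0,0,0,0,0])

```text
time_s: 22.0
eef_pos: [0.5869, -0.1743, 0.131]
eef_rot: [0.689, 0.314, -0.011, -0.653]
wrist_force: [0.2, 1.3, -4.0]
opening: 0.235
```

```bash
python3 - <<'E'
from plan import *
st()
p,Q=tool_at(20,.036,.0023,.0018); err(p,Q)
E
python3 wv.py top pics/wv3.png
```

```text
t 22.0 p [ 0.5869 -0.1743  0.131 ] F [ 0.2  1.3 -4. ] M [ 0.06  0.74 -0.02] open 21.6
q [ 1.02  0.58 -0.97  2.03  0.83  0.45  1.58]
tool axes [[0.802, 0.418, -0.426], [0.448, 0.052, 0.893], [0.395, -0.907, -0.146]]
to go, tool axes: shift [-0.0023  0.0022 -0.0029] turn [-0.0016  0.0068 -0.001 ]
```

View pics/wv3.png

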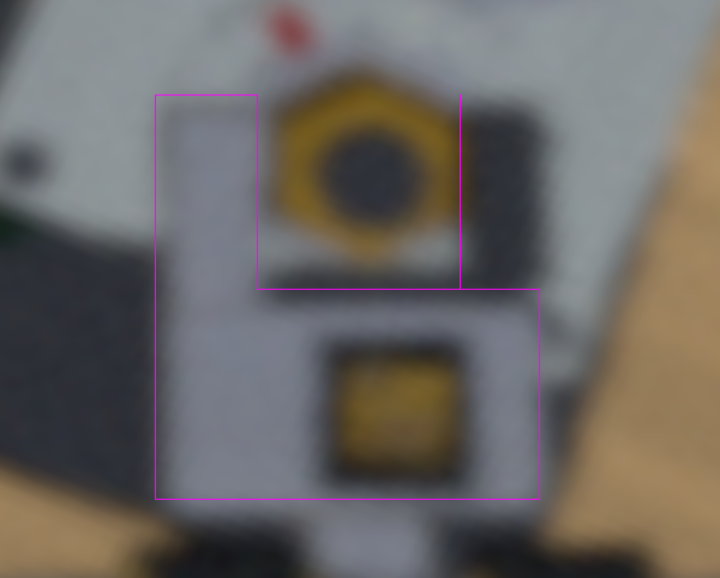

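```bash
cat > rel.py <<'E'
from wv import *
def rel(px,py,hN,n='top'):
    O,X,Y,Z=wframe(); f=r.grab_frame(n); f['R']=cv2.Rodrigues(np.array(f['rvec'],float))[0]; f['t']=np.array(f['tvec'],float).ravel()
    y=.06-px/1.2*.0002; x=.13-py/1.05*.0002
    P=O+.008*Z+x*X+y*Y; C=-f['R'].T@f['t']; d=P-C
    On,Xn,Yn,N=nutframe(NX,NY,NTH); k=((On+hN*N-C)@N)/(d@N); Q=C+k*d - hN*N
    w=Q-O; print('nut centre in wrench frame (x,y,z mm):',1000*np.array([w@X,w@Y,w@Z]),'world',Q.round(4))
if __name__=='__main__':
    import sys
    rel(float(sys.argv[1]),float(sys.argv[2]),float(sys.argv[3]))
E
python3 rel.py 373 167 .012; python3 rel.py 372 175 .025
```

```text
nut centre in wrench frame (x,y,z mm): [ 92.00717597  -4.92900355 -38.36354177] world [ 0.6748 -0.1371  0.1353]
nut centre in wrench frame (x,y,z mm): [ 92.74703552  -3.75965787 -38.7166072 ] world [ 0.6749 -0.1359  0.1354]
```

>>> arm_command(commands=[0,0.004,0,-0.001,0.005,-0.0015,0,0,0.003,0,-0.0005,0.005,-0.001,0,0,0,0,0,0.001,0,0,0,0,0,0,0,0,0])

```text
time_s: 22.48
eef_pos: [0.5913, -0.1782, 0.121]
eef_rot: [0.689, 0.312, -0.008, -0.654]
wrist_force: [0.3, 0.4, -3.3]
opening: 0.231
```

```bash
python3 - <<'E'
from plan import *
st()
p,Q=tool_at(20,.026,.0023,.0018); err(p,Q)
E
python3 wv.py top pics/wv4.png
```

```text
t 22.48 p [ 0.5913 -0.1782  0.121 ] F [ 0.3  0.4 -3.3] M [-0.06  0.73  0.01] open 21.2
q [ 1.    0.59 -0.94  2.03  0.85  0.43  1.55]
tool axes [[0.805, 0.419, -0.419], [0.44, 0.05, 0.896], [0.396, -0.907, -0.144]]
to go, tool axes: shift [-0.0002  0.0015  0.0009] turn [ 0.0002 -0.0012 -0.0009]
```

View pics/wv4.png

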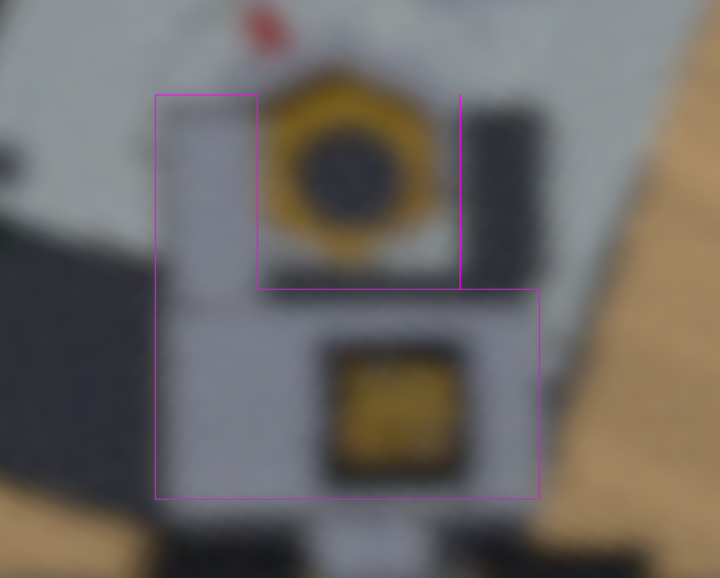

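```bash
python3 rel.py 349 166 .012; python3 rel.py 348 175 .025; python3 wv.py side pics/wv5.png;  python3 - <<'E'
from plan import *
f=cam('side'); u,v=map(int,proj(f,[.66,-.14,.15])); cv2.imwrite(f'pics/a2.png',cv2.resize(f['img'][v-40:v+40,u-50:u+50,::-1],None,fx=6,fy=6,interpolation=cv2.INTER_CUBIC))
E
```

```text
nut centre in wrench frame (x,y,z mm): [ 9.41799268e+01 -2.60355058e-02 -2.74477066e+01] world [ 0.6748 -0.1369  0.1353]
nut centre in wrench frame (x,y,z mm): [ 94.75740925   1.16418946 -27.63735097] world [ 0.6749 -0.1354  0.1355]
```

View pics/a2.png

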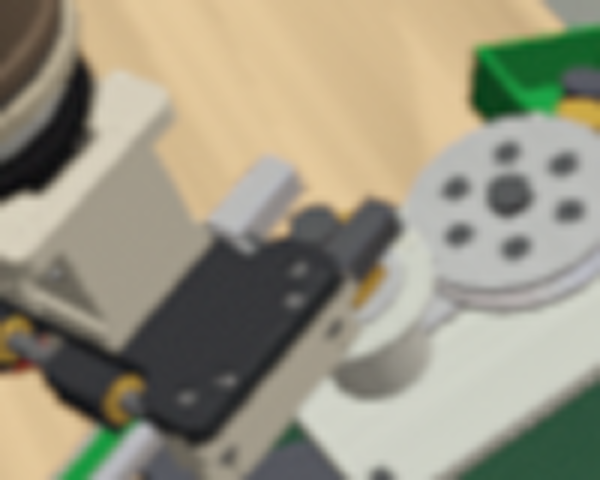

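>>> arm_command(commands=[0,0,0,0.0008,0.001,0.0018,0,0,0,0,0,0,0,0,0,0,0,0,0,0,0])

```text
time_s: 22.98
eef_pos: [0.5918, -0.1758, 0.1209]
eef_rot: [0.689, 0.312, -0.008, -0.654]
wrist_force: [-0.3, -0.6, -3.6]
opening: 0.234
```

```bash
python3 - <<'E'
from plan import *
st()
p,Q=tool_at(20,.026,.0023,.0018); err(p,Q)
E
python3 wv.py top pics/wv6.png
```

```text
t 22.98 p [ 0.5918 -0.1758  0.1209] F [-0.3 -0.6 -3.6] M [0.04 0.71 0.03] open 21.5
q [ 0.99  0.59 -0.94  2.03  0.85  0.42  1.55]
tool axes [[0.805, 0.42, -0.419], [0.441, 0.05, 0.896], [0.397, -0.906, -0.145]]
to go, tool axes: shift [-0.0016  0.0012 -0.001 ] turn [ 0.0009 -0.0008 -0.0001]
```

View pics/wv6.png

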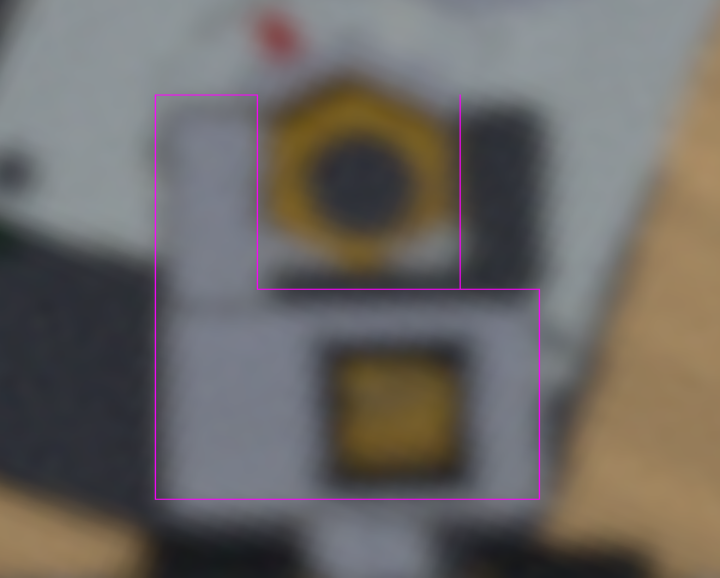

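>>> arm_command(commands=[0,0,0,0,0.004,0,0,0,0,0,0,0.004,0,0,0,0,0,0,0.002,0,0,0,0,0,0,0,0,0])

```text
time_s: 23.37
eef_pos: [0.5965, -0.1753, 0.111]
eef_rot: [0.689, 0.312, -0.008, -0.654]
wrist_force: [-0.8, 0.0, -3.4]
opening: 0.233
```

```bash
python3 - <<'E'
from plan import *
st()
p,Q=tool_at(20,0,.0023,.0018); err(p,Q)
E
python3 wv.py top pics/wv7.png
```

```text
t 23.37 p [ 0.5965 -0.1753  0.111 ] F [-0.8  0.  -3.4] M [ 0.02  0.74 -0.02] open 21.3
q [ 0.96  0.6  -0.91  2.03  0.88  0.41  1.52]
tool axes [[0.805, 0.42, -0.419], [0.441, 0.05, 0.896], [0.397, -0.906, -0.145]]
to go, tool axes: shift [-0.0017  0.0162 -0.0009] turn [ 0.001  -0.001   0.0001]
```

View pics/wv7.png

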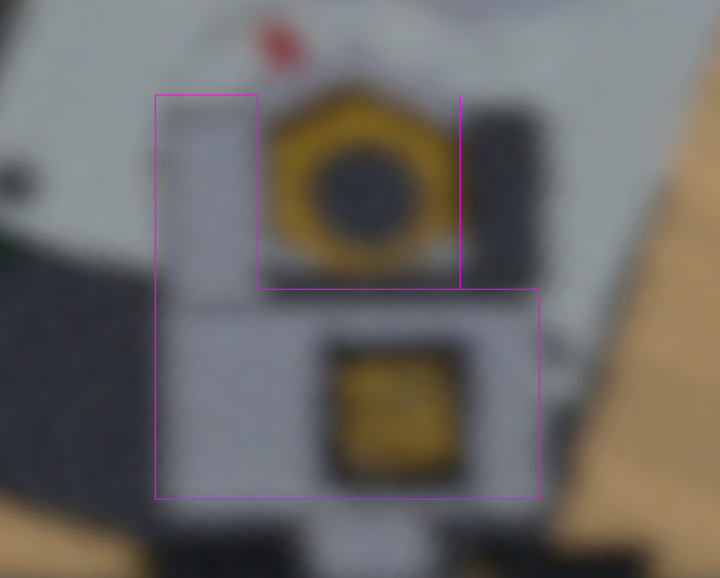

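>>> arm_command(commands=[0,0,0,0,0.004,0,0,0,0,0,0,0.004,0,0,0,0,0,0,0.003,0,0,0,0,0,0,0.001,0,0,0,0,0,0,0,0,0])

```text
time_s: 23.83
eef_pos: [0.6021, -0.1745, 0.0989]
eef_rot: [0.689, 0.312, -0.008, -0.654]
wrist_force: [0.7, -0.5, -4.1]
opening: 0.238
```

```bash
python3 - <<'E'
from plan import *
st()
p,Q=tool_at(20,0,.0023,.0018); err(p,Q)
E
python3 wv.py top pics/wv8.png
```

```text
t 23.83 p [ 0.6021 -0.1745  0.0989] F [ 0.7 -0.5 -4.1] M [ 0.03  0.77 -0.04] open 21.8
q [ 0.92  0.62 -0.87  2.03  0.91  0.38  1.49]
tool axes [[0.805, 0.42, -0.419], [0.441, 0.05, 0.896], [0.397, -0.906, -0.145]]
to go, tool axes: shift [-0.0017  0.0028 -0.001 ] turn [ 0.0006 -0.0009  0.0002]
```

View pics/wv8.png

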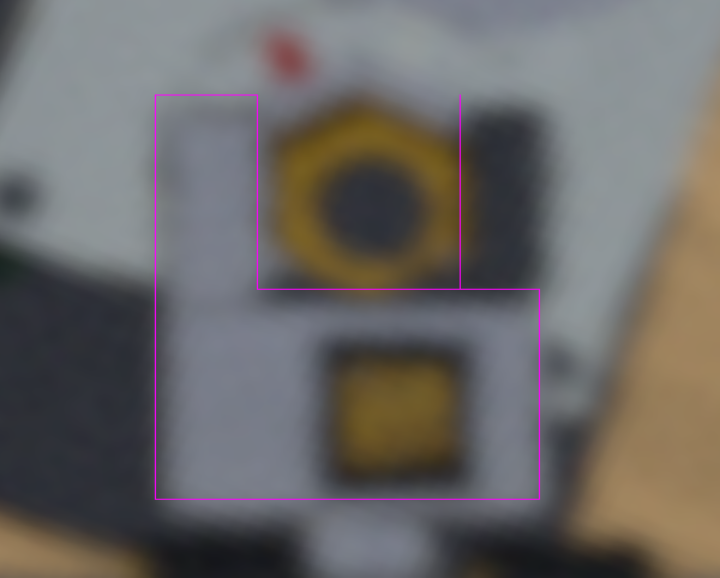

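```bash
python3 - <<'E'
from plan import *
p,Q,s=pose(); M=Q.as_matrix(); C=p+.0895*M[:,0]; print('C',C.tolist())
open('plan.py','a').write(f'''
CN=np.array({C.round(5).tolist()})
def turn(rho=.0902):
    p,Q,s=pose(); O,X,Y,N=nutframe(NX,NY,NTH); M=Q.as_matrix(); Xw=M[:,0]
    phi=np.degrees(np.arctan2(Xw@Y,Xw@X)); d=CN-p
    print('phi',round(phi,1),'centre in tool axes (want x=rho,0,0):',(M.T@d).round(4),'tilt err N',(M.T@N).round(3))
''')
E
python3 -c "from plan import *;turn()"
```

```text
C [0.6740963642698327, -0.13505164485172486, 0.13455835052205029]
phi 19.9 centre in tool axes (want x=rho,0,0): [ 0.0895  0.     -0.    ] tilt err N [ 0.    -1.    -0.001]
```

>>> arm_command(commands=[0,0.05,0,-0.0005,0.001,0.0045,0,0,0.06,0,0,0,0.0054,0,0,0.06,0,0,0,0.0054,0,0,0.06,0,0,0,0.0054,0,0,0.06,0,0,0,0.0054,0])

```text
time_s: 24.3
eef_pos: [0.5934, -0.1498, 0.0951]
eef_rot: [-0.682, -0.211, -0.095, 0.693]
wrist_force: [0.8, 0.9, -3.6]
opening: 0.232
```

```bash
python3 -c "
from plan import *
st();turn()"
```

```text
t 24.3 p [ 0.5934 -0.1498  0.0951] F [ 0.8  0.9 -3.6] M [-0.06  0.63  0.2 ] open 21.3
q [ 0.81  0.56 -0.75  2.08  0.85  0.3   1.18]
tool axes [[0.893, 0.42, -0.163], [0.156, 0.051, 0.986], [0.423, -0.906, -0.02]]
phi 2.7 centre in tool axes (want x=rho,0,0): [ 0.091  -0.0011  0.0006] tilt err N [ 0.001 -1.     0.   ]
```

>>> arm_command(commands=[0,0.06,0,0.0005,-0.0005,0.0054,0,0,0.06,0,0.0002,0,0.0056,0,0,0.06,0,0.0002,0,0.0056,0,0,0.06,0,0.0002,0,0.0056,0])

```text
time_s: 24.63
eef_pos: [0.5917, -0.1267, 0.0964]
eef_rot: [-0.665, -0.122, -0.18, 0.714]
wrist_force: [1.7, -0.7, -5.0]
opening: 0.233
```

```bash
python3 -c "
from plan import *
st();turn()"
```

```text
t 24.63 p [ 0.5917 -0.1267  0.0964] F [ 1.7 -0.7 -5. ] M [-0.18  0.76  0.01] open 21.4
q [ 0.7   0.52 -0.66  2.1   0.78  0.26  0.94]
tool axes [[0.905, 0.42, 0.065], [-0.094, 0.051, 0.994], [0.414, -0.906, 0.085]]
phi -11.7 centre in tool axes (want x=rho,0,0): [ 0.0911 -0.0004  0.0003] tilt err N [ 0. -1.  0.]
```

>>> arm_command(commands=[0,0.06,0,0.0005,0,0.0054,0,0,0.06,0,0.0003,0,0.0056,0,0,0.06,0,0.0003,0,0.0056,0])

```text
time_s: 24.88
eef_pos: [0.5942, -0.1097, 0.0986]
eef_rot: [-0.645, -0.054, -0.241, 0.723]
wrist_force: [1.4, -0.3, -4.8]
opening: 0.233
```

```bash
python3 -c "
from plan import *
st();turn()"; python3 wv.py top pics/wv9.png
```

```text
t 24.88 p [ 0.5942 -0.1097  0.0986] F [ 1.4 -0.3 -4.8] M [-0.19  0.73 -0.01] open 21.4
q [ 0.62  0.49 -0.59  2.11  0.72  0.24  0.77]
tool axes [[0.878, 0.419, 0.233], [-0.279, 0.051, 0.959], [0.39, -0.907, 0.161]]
phi -22.5 centre in tool axes (want x=rho,0,0): [ 0.0912 -0.0004  0.0001] tilt err N [-0.001 -1.    -0.   ]
```

View pics/wv9.png

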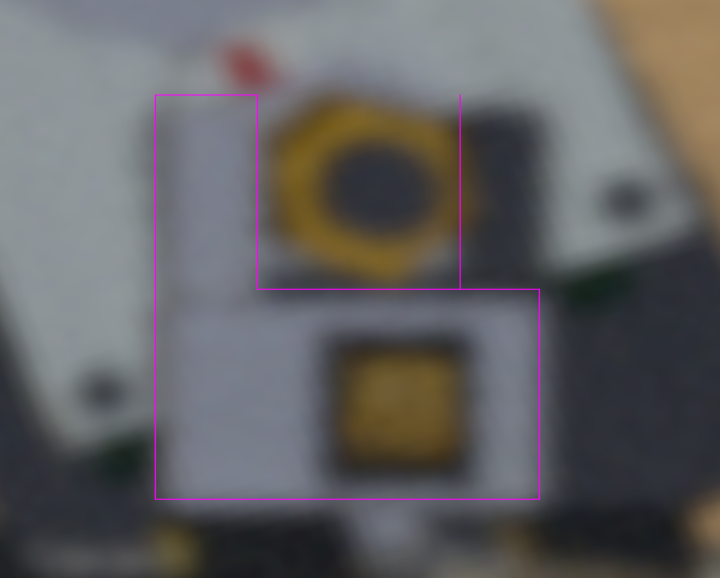

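>>> arm_command(commands=[0,0.06,0,0.0005,0,0.0054,0,0,0.05,0,0.0003,0,0.0047,0])

```text
time_s: 25.1
eef_pos: [0.5969, -0.0998, 0.1005]
eef_rot: [-0.631, -0.012, -0.277, 0.725]
wrist_force: [0.3, -0.3, -4.6]
opening: 0.235
```

```bash
python3 -c "
from plan import *
st();turn()"
```

```text
t 25.1 p [ 0.5969 -0.0998  0.1005] F [ 0.3 -0.3 -4.6] M [-0.15  0.74  0.11] open 21.6
q [ 0.57  0.48 -0.56  2.11  0.68  0.23  0.67]
tool axes [[0.846, 0.417, 0.332], [-0.386, 0.05, 0.921], [0.368, -0.907, 0.204]]
phi -29.0 centre in tool axes (want x=rho,0,0): [ 0.0914 -0.0005  0.0001] tilt err N [-0.002 -1.    -0.001]
```

>>> arm_command(commands=[0,0.05,0,0.0005,0,0.0045,0,0,0.04,0,0.0003,0,0.0036,0])

```text
time_s: 25.27
eef_pos: [0.6, -0.0922, 0.1023]
eef_rot: [-0.618, 0.021, -0.305, 0.724]
wrist_force: [0.2, -1.6, -4.3]
opening: 0.23
```

```bash
python3 -c "
from plan import *
st();turn()";  python3 wv.py top pics/wv10.png
```

```text
t 25.27 p [ 0.6    -0.0922  0.1023] F [ 0.2 -1.6 -4.3] M [-0.24  0.75  0.06] open 21.1
q [ 0.53  0.47 -0.53  2.11  0.64  0.23  0.6 ]
tool axes [[0.813, 0.417, 0.407], [-0.468, 0.05, 0.882], [0.347, -0.908, 0.236]]
phi -34.2 centre in tool axes (want x=rho,0,0): [ 0.0915 -0.0006  0.    ] tilt err N [-0.003 -1.    -0.002]
```

View pics/wv10.png

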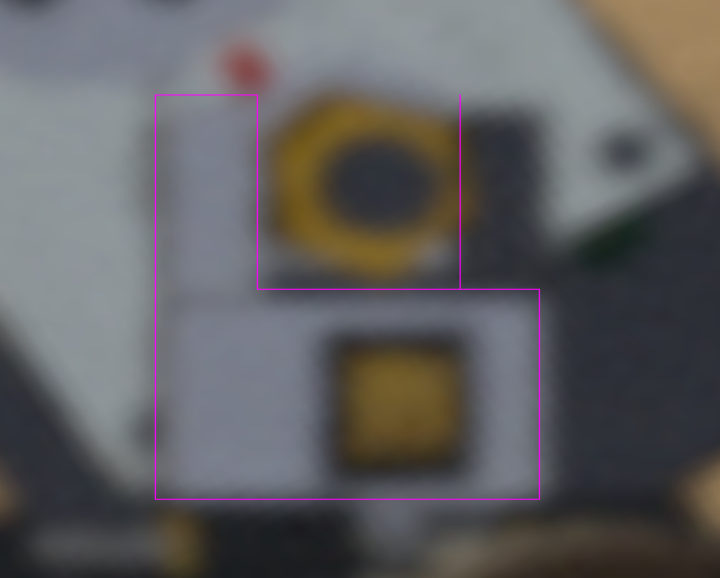

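>>> arm_command(commands=[0,0.04,0,0.0004,0,0.0036,0,0,0.03,0,0.0003,0,0.0027,0])

```text
time_s: 25.48
eef_pos: [0.6027, -0.0868, 0.1038]
eef_rot: [-0.607, 0.047, -0.326, 0.723]
wrist_force: [-1.2, -1.6, -4.4]
opening: 0.234
```

```bash
python3 -c "
from plan import *
st();turn()"
```

```text
t 25.48 p [ 0.6027 -0.0868  0.1038] F [-1.2 -1.6 -4.4] M [-0.2   0.86  0.21] open 21.4
q [ 0.51  0.47 -0.51  2.1   0.61  0.24  0.54]
tool axes [[0.783, 0.415, 0.463], [-0.528, 0.051, 0.847], [0.329, -0.908, 0.259]]
phi -38.2 centre in tool axes (want x=rho,0,0): [ 0.0915 -0.0008  0.0001] tilt err N [-0.004 -1.    -0.002]
```

>>> arm_command(commands=[0,0.03,0,0.0004,0,0.0028,0,0,0.03,0,0.0003,0,0.0028,0])

```text
time_s: 25.65
eef_pos: [0.6058, -0.0825, 0.1054]
eef_rot: [-0.597, 0.069, -0.344, 0.721]
wrist_force: [0.1, -0.8, -4.5]
opening: 0.236
```

```bash
python3 -c "
from plan import *
st();turn()
f=cam('top'); O,X,Y,N=nutframe(NX,NY,NTH)
I=rect(f,O-.009*N,X,Y,-.05,.05,-.05,.05,.0002); cv2.imwrite('pics/n10.png',I[:,:,::-1])"
```

```text
t 25.65 p [ 0.6058 -0.0825  0.1054] F [ 0.1 -0.8 -4.5] M [-0.24  0.78  0.28] open 21.6
q [ 0.49  0.47 -0.5   2.1   0.59  0.24  0.5 ]
tool axes [[0.753, 0.415, 0.51], [-0.579, 0.05, 0.814], [0.312, -0.908, 0.278]]
phi -41.7 centre in tool axes (want x=rho,0,0): [ 0.091  -0.0008  0.0002] tilt err N [-0.004 -1.    -0.003]
```

View pics/n10.png

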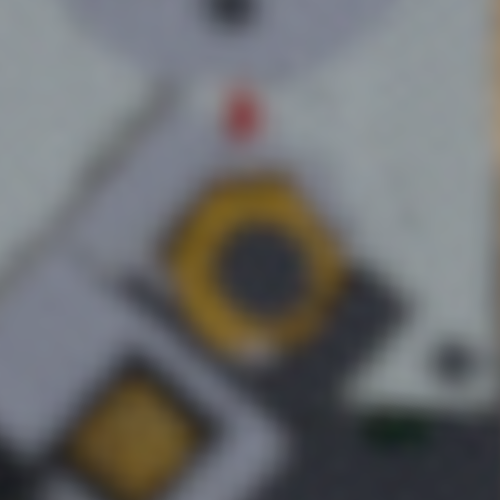

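```bash
python3 wv.py top pics/wv11.png
python3 - <<'E'
from plan import *
f=cam('top'); u,v=map(int,proj(f,[.66,-.12,.14])); cv2.imwrite('pics/z1.png',cv2.resize(f['img'][v-45:v+45,u-50:u+50,::-1],None,fx=7,fy=6,interpolation=cv2.INTER_CUBIC))
E
```

```text
(no output)
```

View pics/wv11.png

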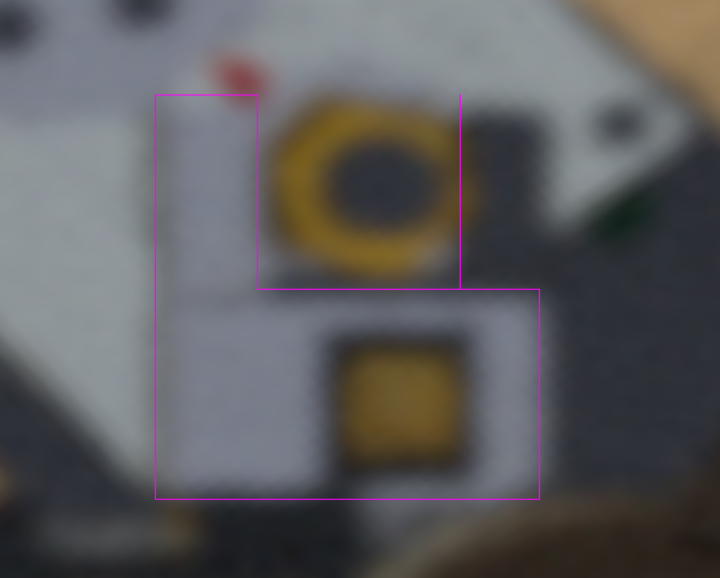

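View pics/z1.png

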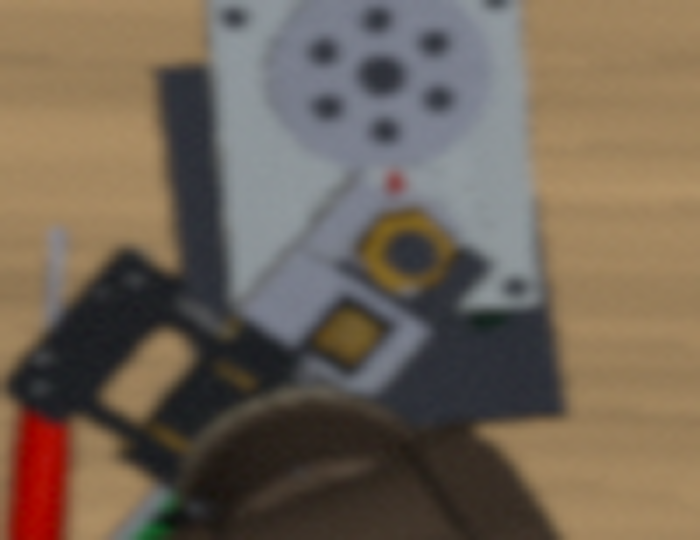

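Run:
```python
from plan import *
f=cam('side'); u,v=map(int,proj(f,[.68,-.13,.14])); cv2.imwrite('pics/z2.png',cv2.resize(f['img'][v-35:v+35,u-40:u+40,::-1],None,fx=8,fy=8,interpolation=cv2.INTER_CUBIC))
O,X,Y,N=nutframe(.6748,-.1365,NTH)
out=[]
for n in ('top','side'):
    f=cam(n); out.append(rect(f,O-.009*N,X,Y,-.0,.045,-.04,.04,.0002))
cv2.imwrite('pics/z3.png',np.vstack(out)[:,:,::-1])
A=cv2.imread('pics/top0.png')[:,:,::-1].copy();f=cam('top');f['img']=A
B=rect(f,O-.009*N,X,Y,-.0,.045,-.04,.04,.0002); 
cv2.imwrite('pics/z4.png',np.vstack([cv2.resize(B,None,fx=1.5,fy=1.5),cv2.resize(out[0],None,fx=1.5,fy=1.5)])[:,:,::-1])
```

```text
(no output)
```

View pics/z2.png

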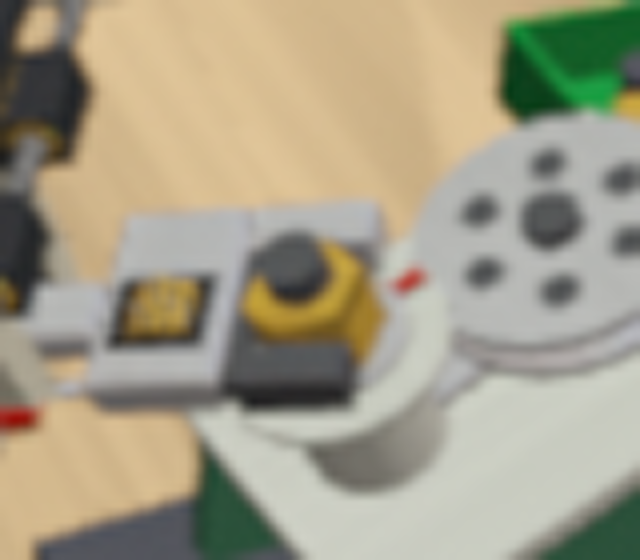

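View pics/z4.png

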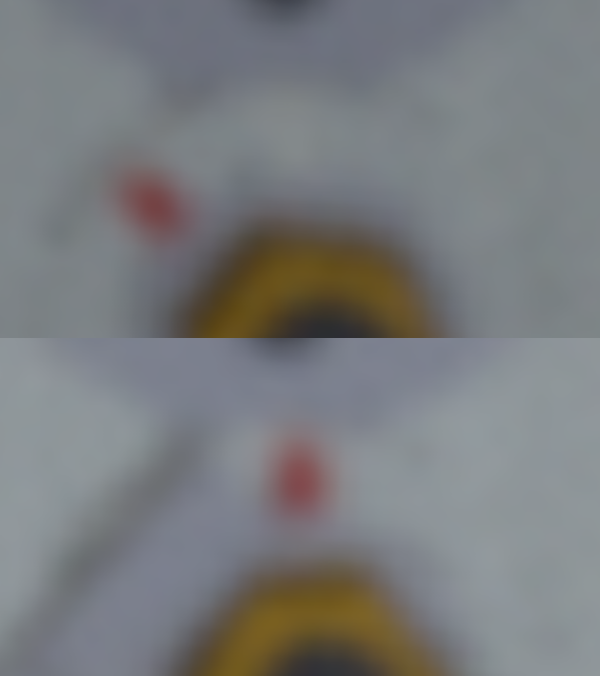

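>>> arm_command(commands=[0,0.025,0,0.0003,0,0.0023,0,0,0.02,0,0.0002,0,0.0018,0])

```text
time_s: 26.17
eef_pos: [0.6081, -0.0796, 0.1066]
eef_rot: [-0.589, 0.085, -0.358, 0.72]
wrist_force: [-0.1, 0.1, -3.7]
opening: 0.235
```

```bash
cat > tab.py <<'E'
from plan import *
import sys
O,X,Y,N=nutframe(.6748,-.1365,NTH)
f=cam('top'); I=rect(f,O-.009*N,X,Y,-.04,.045,-.045,.045,.0002).astype(float)
m=(I[...,0]>1.35*I[...,1])&(I[...,0]>1.35*I[...,2])&(abs(I[...,1]-I[...,2])<25)&(I[...,0]>60)
k,lab,stt,cen=cv2.connectedComponentsWithStats(m.astype(np.uint8))
for i in range(1,k):
    if stt[i,4]>150: y=.045-cen[i][0]*.0002; x=.045-cen[i][1]*.0002; print('red area',stt[i,4],'x,y',round(x,4),round(y,4),'angle CCW of uphill',round(np.degrees(np.arctan2(y,x)),1))
p,Q,s=pose(); Fc=np.array(s['wrist_force']); print('moment about N at TCP',np.array(s['wrist_torque'])@N)
E
python3 -c "
from plan import *
st();turn()"; python3 tab.py
```

```text
t 26.17 p [ 0.6081 -0.0796  0.1066] F [-0.1  0.1 -3.7] M [-0.01  0.66  0.51] open 21.6
q [ 0.47  0.46 -0.49  2.09  0.57  0.24  0.46]
tool axes [[0.73, 0.415, 0.544], [-0.615, 0.051, 0.787], [0.299, -0.909, 0.292]]
phi -44.3 centre in tool axes (want x=rho,0,0): [ 0.0907 -0.0009  0.0004] tilt err N [-0.004 -1.    -0.003]
red area 602 x,y 0.0263 0.0001 angle CCW of uphill 0.1
moment about N at TCP 0.2140932735900382
```

>>> arm_command(commands=[0,0.04,0,0.0004,0,0.0035,0,0,0.04,0,0.0004,0,0.0035,0])

```text
time_s: 26.38
eef_pos: [0.6127, -0.0738, 0.109]
eef_rot: [-0.573, 0.115, -0.382, 0.716]
wrist_force: [-0.0, 1.5, -3.8]
opening: 0.235
```

```bash
python3 -c "
from plan import *
st();turn()"; python3 tab.py; python3 wv.py top pics/wv12.png
```

```text
t 26.38 p [ 0.6127 -0.0738  0.109 ] F [-0.   1.5 -3.8] M [0.05 0.65 0.57] open 21.6
q [ 0.44  0.46 -0.47  2.08  0.54  0.24  0.4 ]
tool axes [[0.682, 0.415, 0.602], [-0.678, 0.051, 0.733], [0.273, -0.908, 0.316]]
phi -49.0 centre in tool axes (want x=rho,0,0): [ 0.0904 -0.0009  0.0001] tilt err N [-0.004 -1.    -0.003]
red area 288 x,y 0.0274 -0.0001 angle CCW of uphill -0.3
moment about N at TCP -0.061185973068900994
```

View pics/wv12.png

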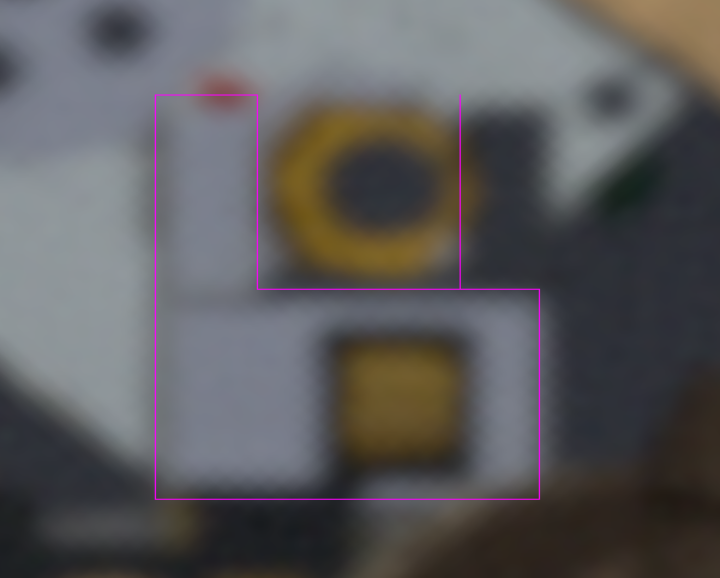

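>>> arm_command(commands=[0,-0.06,0,0,0,-0.0054,0,0,-0.06,0,0,0,-0.0054,0,0,-0.06,0,0,0,-0.0054,0,0,-0.05,0,0,0,-0.0045,0,0,-0.02,0,0,0,-0.0018,0,0,0,0,0,0,0,0])

```text
time_s: 26.98
eef_pos: [0.5999, -0.0934, 0.102]
eef_rot: [-0.62, 0.019, -0.302, 0.724]
wrist_force: [0.4, 1.8, -3.1]
opening: 0.233
```

```bash
python3 -c "
from plan import *
st();turn()"; python3 tab.py; python3 wv.py top pics/wv13.png
```

```text
t 26.98 p [ 0.5999 -0.0934  0.102 ] F [ 0.4  1.8 -3.1] M [0.34 0.55 0.44] open 21.4
q [ 0.54  0.48 -0.54  2.1   0.64  0.24  0.61]
tool axes [[0.817, 0.414, 0.402], [-0.461, 0.05, 0.886], [0.347, -0.909, 0.232]]
phi -33.8 centre in tool axes (want x=rho,0,0): [ 0.0911 -0.0009  0.0005] tilt err N [-0.005 -1.    -0.004]
red area 600 x,y 0.0261 0.0001 angle CCW of uphill 0.1
moment about N at TCP 0.1822714573407131
```

View pics/wv13.png

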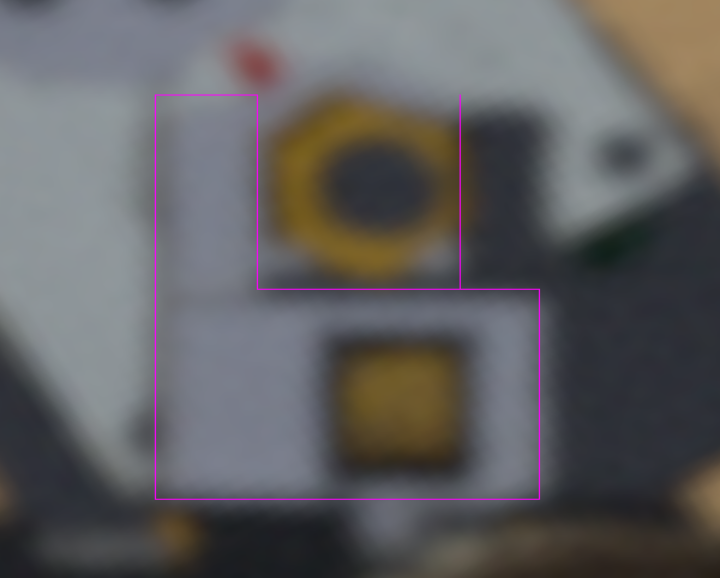

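>>> arm_command(commands=[0,-0.06,0,0,0,-0.0054,0,0,-0.05,0,0,0,-0.0045,0,0,-0.02,0,0,0,-0.0018,0,0,0,0,0,0,0,0])

```text
time_s: 27.42
eef_pos: [0.5953, -0.1041, 0.0994]
eef_rot: [-0.638, -0.027, -0.262, 0.724]
wrist_force: [-0.6, 0.2, -3.2]
opening: 0.232
```

```bash
python3 -c "
from plan import *
st();turn()"; python3 tab.py; python3 wv.py top pics/wv14.png
```

```text
t 27.42 p [ 0.5953 -0.1041  0.0994] F [-0.6  0.2 -3.2] M [-0.    0.65 -0.02] open 21.3
q [ 0.59  0.49 -0.57  2.11  0.69  0.25  0.71]
tool axes [[0.861, 0.413, 0.296], [-0.345, 0.049, 0.937], [0.373, -0.91, 0.184]]
phi -26.5 centre in tool axes (want x=rho,0,0): [ 0.0917 -0.0009  0.0008] tilt err N [-0.006 -1.    -0.005]
red area 603 x,y 0.0263 0.0001 angle CCW of uphill 0.1
moment about N at TCP -0.015749727701110848
```

View pics/wv14.png

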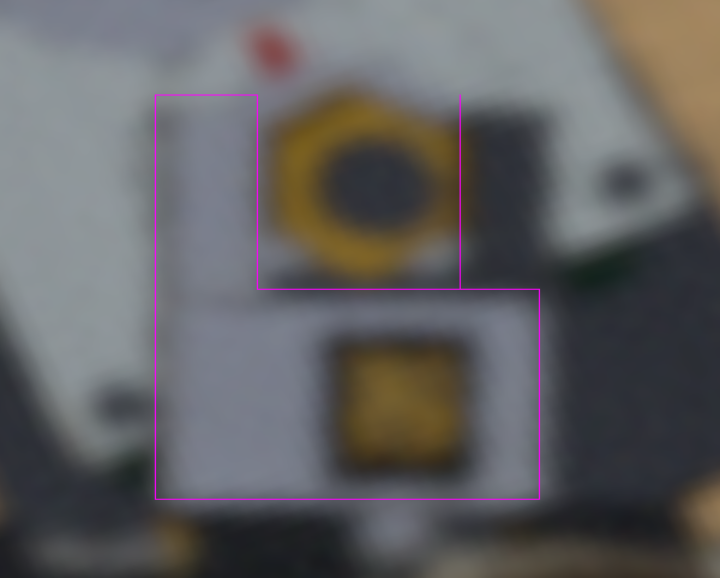

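>>> arm_command(commands=[0,0,0,0.0005,-0.004,0.0004,0,0,0,0,0,-0.006,0,0,0,0,0,0,-0.008,0,0,0,0,0,0,-0.01,0,0,0,0,0,0,-0.012,0,0])

```text
time_s: 27.93
eef_pos: [0.5786, -0.103, 0.1374]
eef_rot: [-0.637, -0.025, -0.262, 0.724]
wrist_force: [0.4, -1.1, -3.2]
opening: 0.234
```

```bash
python3 -c "
from plan import *
st();turn()"; python3 tab.py
```

```text
t 27.93 p [ 0.5786 -0.103   0.1374] F [ 0.4 -1.1 -3.2] M [-0.02  0.73  0.01] open 21.5
q [ 0.72  0.43 -0.72  2.1   0.6   0.33  0.8 ]
tool axes [[0.862, 0.411, 0.298], [-0.348, 0.051, 0.936], [0.369, -0.91, 0.187]]
phi -26.7 centre in tool axes (want x=rho,0,0): [ 0.0924  0.0402 -0.0021] tilt err N [-0.009 -1.    -0.003]
red area 611 x,y 0.0262 0.0 angle CCW of uphill 0.0
moment about N at TCP -0.04033439934581161
```

>>> arm_command(commands=[0,0,0,0,-0.015,0,0,0,0,0,-0.005,-0.015,0,0,0,0,0,-0.01,-0.01,0,0,0,0,0,-0.01,0,0,0,0,0,0,0,0,0,0])

```text
time_s: 28.4
eef_pos: [0.5397, -0.0959, 0.1696]
eef_rot: [-0.637, -0.026, -0.264, 0.724]
wrist_force: [-1.7, -1.0, -5.0]
opening: 0.236
```

```bash
python3 -c "
from plan import *
st()"; python3 tab.py; python3 wv.py top pics/wv15.png
python3 - <<'E'
from wv import *
from gap import erf,minimize
# gap fit in wrench frame plane
f=cam('top'); O,X,Y,Z=wframe(); save(f,'top15.png')
C=-f['R'].T@f['t']; v,u=np.mgrid[0:420,0:560]; d=np.stack([(u-f['cx'])/f['fx'],(v-f['cy'])/f['fy'],np.ones_like(u,float)],-1)@f['R']
k=((O+.008*Z-C)@Z)/(d@Z); P=C+k[...,None]*d-O; x=P@X*1000;y=P@Y*1000
m=(x>80)&(x<103)&(y>-40)&(y<41)
y=y[m];x=x[m];V=f['img'][m].astype(float); print(len(y))
b=np.arange(-40,42,1.5)
print([(round(t,1),V[(y>=t)&(y<t+1.5)].mean(0).round().astype(int).tolist()) for t in b if ((y>=t)&(y<t+1.5)).any()])
E
```

```text
t 28.4 p [ 0.5397 -0.0959  0.1696] F [-1.7 -1.  -5. ] M [0.02 0.83 0.01] open 21.7
q [ 0.86  0.34 -0.86  2.15  0.49  0.37  0.88]
tool axes [[0.859, 0.415, 0.3], [-0.35, 0.049, 0.935], [0.374, -0.908, 0.187]]
red area 612 x,y 0.0262 0.0 angle CCW of uphill 0.0
moment about N at TCP -0.06994818919815367
322
[(np.float64(-40.0), [43, 45, 53]), (np.float64(-38.5), [43, 45, 53]), (np.float64(-37.0), [42, 44, 51]), (np.float64(-35.5), [43, 45, 52]), (np.float64(-34.0), [44, 45, 52]), (np.float64(-32.5), [43, 46, 52]), (np.float64(-31.0), [45, 48, 54]), (np.float64(-29.5), [45, 48, 54]), (np.float64(-28.0), [46, 48, 55]), (np.float64(-26.5), [45, 48, 55]), (np.float64(-25.0), [45, 48, 55]), (np.float64(-23.5), [44, 46, 53]), (np.float64(-22.0), [42, 44, 50]), (np.float64(-20.5), [40, 41, 47]), (np.float64(-19.0), [36, 38, 42]), (np.float64(-17.5), [35, 37, 41]), (np.float64(-16.0), [38, 39, 45]), (np.float64(-14.5), [41, 43, 50]), (np.float64(-13.0), [44, 46, 53]), (np.float64(-11.5), [44, 47, 54]), (np.float64(-10.0), [52, 55, 61]), (np.float64(-8.5), [47, 50, 57]), (np.float64(-7.0), [53,
[... 412 characters left out ...]
 (np.float64(12.5), [83, 86, 91]), (np.float64(14.0), [101, 106, 111]), (np.float64(15.5), [100, 104, 111]), (np.float64(17.0), [110, 114, 123]), (np.float64(18.5), [116, 120, 130]), (np.float64(20.0), [117, 122, 132]), (np.float64(21.5), [118, 122, 134]), (np.float64(23.0), [119, 124, 136]), (np.float64(24.5), [119, 124, 137]), (np.float64(26.0), [118, 122, 136]), (np.float64(27.5), [116, 120, 132]), (np.float64(29.0), [111, 114, 124]), (np.float64(30.5), [104, 107, 114]), (np.float64(32.0), [105, 109, 112]), (np.float64(33.5), [108, 112, 115]), (np.float64(35.0), [125, 131, 134]), (np.float64(36.5), [129, 136, 139]), (np.float64(38.0), [133, 140, 143]), (np.float64(39.5), [138, 144, 148])]
```

View pics/wv15.png

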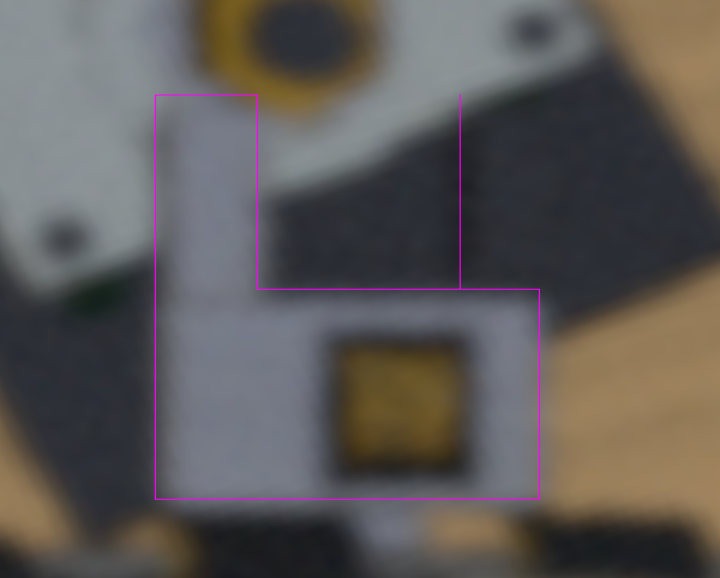

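Run:
```python
from plan import *
path([.4894,.1509,.13],down(1.309),14,0)
```

```text
n 14 max turn/row 0.02825301550863191 max shift comp 0.015997393157427677 norm 0.01828211310359165
[-0.0127,-0.006,0.0283,-0.0105,0.0019,0.0149,0, -0.0127,-0.006,0.0283,-0.0103,0.002,0.0149,0, -0.0127,-0.006,0.0283,-0.0102,0.0021,0.015,0, -0.0127,-0.006,0.0283,-0.01,0.0022,0.0151,0, -0.0127,-0.006,0.0283,-0.0099,0.0023,0.0152,0, -0.0127,-0.006,0.0283,-0.0097,0.0024,0.0153,0, -0.0127,-0.006,0.0283,-0.0096,0.0025,0.0154,0, -0.0127,-0.006,0.0283,-0.0094,0.0025,0.0155,0, -0.0127,-0.006,0.0283,-0.0092,0.0026,0.0156,0, -0.0127,-0.006,0.0283,-0.0091,0.0027,0.0156,0, -0.0127,-0.006,0.0283,-0.0089,0.0027,0.0157,0, -0.0127,-0.006,0.0283,-0.0087,0.0028,0.0158,0, -0.0127,-0.006,0.0283,-0.0086,0.0028,0.0159,0, -0.0127,-0.006,0.0283,-0.0084,0.0028,0.016,0]
```

>>> arm_command(commands=[-0.013,-0.006,0.028,-0.0105,0.001,0.015,0,-0.013,-0.006,0.028,-0.0105,0.001,0.015,0,-0.013,-0.006,0.028,-0.01,0.002,0.015,0,-0.013,-0.006,0.028,-0.01,0.002,0.015,0,-0.013,-0.006,0.028,-0.01,0.002,0.015,0,-0.013,-0.006,0.028,-0.01,0.002,0.015,0,-0.013,-0.006,0.028,-0.0095,0.002,0.0155,0,-0.013,-0.006,0.028,-0.0095,0.002,0.0155,0,-0.013,-0.006,0.028,-0.009,0.002,0.0155,0,-0.013,-0.006,0.028,-0.009,0.002,0.0155,0,-0.013,-0.006,0.028,-0.009,0.002,0.0155,0,-0.013,-0.006,0.028,-0.0085,0.002,0.015,0,-0.013,-0.006,0.028,-0.008,0.002,0.012,0,-0.013,-0.006,0.028,-0.006,0.001,0.008,0,0,0,0,0,0,0.003,0,0,0,0,0,0,0,0])

```text
time_s: 29.88
eef_pos: [0.4981, 0.1554, 0.1309]
eef_rot: [0.702, -0.098, 0.088, -0.7]
wrist_force: [-0.7, 0.3, -3.8]
opening: 0.232
```

Run:
```python
from plan import *
st()
err(np.array([.4894,.1509,.10]),down(1.309))
```

```text
t 29.88 p [0.4981 0.1554 0.1309] F [-0.7  0.3 -3.8] M [ 0.08 -0.12  0.03] open 21.3
q [ 0.19  0.53 -0.81  1.89  0.47  0.93  0.46]
tool axes [[0.965, -0.014, 0.261], [-0.261, -0.0, 0.965], [-0.014, -1.0, -0.004]]
to go, tool axes: shift [-0.0068  0.031  -0.0065] turn [ 0.0039 -0.0026 -0.0138]
```

>>> arm_command(commands=[0.002,-0.001,-0.007,-0.0035,0.01,-0.003,0,0.002,-0.001,-0.007,-0.003,0.012,-0.003,0,0,0,0,0,0.01,0,0,0,0,0,0,0,0,0])

```text
time_s: 30.22
eef_pos: [0.4929, 0.1503, 0.0973]
eef_rot: [-0.7, 0.091, -0.096, 0.702]
wrist_force: [0.5, -0.3, -3.8]
opening: 0.235
```

Run:
```python
from plan import *
st()
err(np.array([.4894,.1509,.042]),down(1.309))
```

```text
t 30.22 p [0.4929 0.1503 0.0973] F [ 0.5 -0.3 -3.8] M [ 0.11 -0.07 -0.  ] open 21.6
q [ 0.17  0.55 -0.78  1.96  0.53  0.83  0.41]
tool axes [[0.965, 0.006, 0.262], [-0.262, 0.001, 0.965], [0.006, -1.0, 0.003]]
to go, tool axes: shift [-0.0039  0.0553 -0.0005] turn [-0.0029 -0.003   0.0059]
```

>>> arm_command(commands=[0,-0.002,0.003,-0.002,0.01,0,0,0,-0.001,0.003,-0.002,0.012,0,0,0,0,0,0,0.01,0,0,0,0,0,0,0.006,0,0,0,0,0,0,0.003,0,0,0,0,0,0,0,0,0])

```text
time_s: 30.72
eef_pos: [0.4905, 0.1502, 0.052]
eef_rot: [-0.7, 0.093, -0.093, 0.702]
wrist_force: [-0.7, 0.2, -3.8]
opening: 0.233
```

Run:
```python
from plan import *
st()
err(np.array([.4894,.1509,.042]),down(1.309))
f=cam('side'); u,v=map(int,proj(f,[.50,.15,.06])); cv2.imwrite('pics/g2.png',cv2.resize(f['img'][v-50:v+50,u-60:u+60,::-1],None,fx=5,fy=5,interpolation=cv2.INTER_CUBIC))
```

```text
t 30.72 p [0.4905 0.1502 0.052 ] F [-0.7  0.2 -3.8] M [ 0.09 -0.06 -0.02] open 21.4
q [ 0.12  0.62 -0.72  2.    0.59  0.75  0.35]
tool axes [[0.965, 0.001, 0.261], [-0.261, 0.003, 0.965], [0.0, -1.0, 0.003]]
to go, tool axes: shift [-0.0012  0.01    0.0003] turn [-0.0029 -0.0027  0.0003]
```

View pics/g2.png

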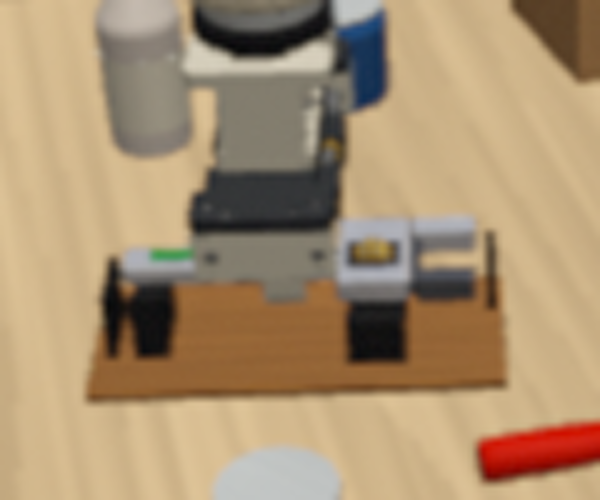

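>>> arm_command(commands=[0,0,0,-0.001,0.004,0,0,0,0,0,0,0.003,0,0,0,0,0,0,0.002,0,0,0,0,0,0,0.001,0,0,0,0,0,0,0,0,0])

```text
time_s: 31.18
eef_pos: [0.4906, 0.1514, 0.0425]
eef_rot: [-0.699, 0.092, -0.094, 0.702]
wrist_force: [0.3, 0.4, -4.4]
opening: 0.235
```

Run:
```python
from plan import *
st()
err(np.array([.4894,.1509,.042]),down(1.309))
```

```text
t 31.18 p [0.4906 0.1514 0.0425] F [ 0.3  0.4 -4.4] M [ 0.11 -0.06  0.02] open 21.6
q [ 0.11  0.63 -0.71  2.    0.61  0.73  0.33]
tool axes [[0.965, 0.004, 0.261], [-0.261, 0.004, 0.965], [0.002, -1.0, 0.005]]
to go, tool axes: shift [-0.001   0.0005 -0.0007] turn [-0.0046 -0.0025  0.0024]
```

>>> arm_command(commands=[0,0,0,-0.001,0.0015,0,0,0,0,0,0,0.0015,0,0,0,0,0,0,0,0,0])

```text
time_s: 31.43
eef_pos: [0.4904, 0.1517, 0.0422]
eef_rot: [-0.7, 0.091, -0.095, 0.702]
wrist_force: [0.2, -0.4, -4.0]
opening: 0.236
```

Run:
```python
from plan import *
st()
```

```text
t 31.43 p [0.4904 0.1517 0.0422] F [ 0.2 -0.4 -4. ] M [ 0.05 -0.1   0.06] open 21.7
q [ 0.11  0.63 -0.71  2.01  0.62  0.72  0.32]
tool axes [[0.965, 0.007, 0.261], [-0.261, 0.002, 0.965], [0.006, -1.0, 0.004]]
```

>>> arm_command(commands=[0,0,0,-0.0005,0.002,0,0,0,0,0,0,0.0025,0,0])

```text
time_s: 31.6
eef_pos: [0.4906, 0.152, 0.0413]
eef_rot: [-0.701, 0.09, -0.097, 0.701]
wrist_force: [-18.6, -10.8, 61.4]
opening: 0.237
```

Run:
```python
from plan import *
st()
```

```text
t 31.6 p [0.4906 0.152  0.0413] F [-18.6 -10.8  61.4] M [-2.31  3.75 -0.02] open 21.7
q [ 0.1   0.63 -0.7   2.01  0.62  0.72  0.32]
tool axes [[0.965, 0.01, 0.261], [-0.261, -0.0, 0.965], [0.01, -1.0, 0.002]]
```

>>> arm_command(commands=[0,0,0,0,-0.0005,0,0.022,0,0,0,0,0,0,0.03,0,0,0,0,0,0,0.045,0,0,0,0,0,0,0.045,0,0,0,0,0,0,0.045])

```text
time_s: 32.02
eef_pos: [0.4919, 0.153, 0.0437]
eef_rot: [-0.7, 0.088, -0.098, 0.702]
wrist_force: [0.3, 0.4, 1.0]
opening: 0.465
```

Run:
```python
from plan import *
st()
```

```text
t 32.02 p [0.4919 0.153  0.0437] F [0.3 0.4 1. ] M [ 0.06 -0.15 -0.01] open 42.7
q [ 0.1   0.62 -0.7   2.01  0.62  0.72  0.32]
tool axes [[0.965, 0.015, 0.261], [-0.261, 0.001, 0.965], [0.014, -1.0, 0.005]]
```

Released. Lift straight up and clear to the right for a check by both cameras.

>>> arm_command(commands=[0,0,0,0,-0.015,0,0.05,0,0,0,0,-0.02,0,0.05,0,0,0,0,-0.03,0,0.05,0,0,0,0,-0.03,0,0.05,0,0,0,0,-0.02,-0.02,0.05,0,0,0,0,-0.01,-0.03,0.05,0,0,0,-0.005,0,-0.038,0.05,0,0,0,-0.005,0,-0.038,0.05,0,0,0,-0.005,0,-0.038,0.05,0,0,0,-0.005,0,-0.038,0.05,0,0,0,-0.005,0,-0.03,0.05,0,0,0,0,0,-0.01,0.05,0,0,0,0,0,0,0.05])

```text
time_s: 33.1
eef_pos: [0.4004, -0.0804, 0.1694]
eef_rot: [-0.698, 0.087, -0.096, 0.704]
wrist_force: [-0.1, 0.4, 0.3]
opening: 0.544
```

```bash
python3 tab.py
python3 - <<'E'
from plan import *
from gap3 import *
from gap import fit
st()
f=cam('top'); save(f,'top_end.png')
A=cv2.imread('pics/top_n2.png')[:,:,::-1].copy()
O=(.486,.149)
fit(A,f,(WX,WY),WT,'before',2.5,(-.042,.042),34)
fit(f['img'],f,O,WT,'now',2.5,(-.042,.042),34)
fit3(f['img'],f,O,'now',(-.042,.042),34)
I=rect(f,np.array([.486,.149,.053]),[np.cos(WT),np.sin(WT),0],[-np.sin(WT),np.cos(WT),0],-.12,.14,-.07,.07,.0005)
g=cam('side'); J=rect(g,np.array([.486,.149,.053]),[np.cos(WT),np.sin(WT),0],[-np.sin(WT),np.cos(WT),0],-.12,.14,-.07,.07,.0005)
B=cv2.imread('pics/top0.png')[:,:,::-1].copy(); f0=dict(f); f0['img']=B
K=rect(f0,np.array([.486,.149,.053]),[np.cos(WT),np.sin(WT),0],[-np.sin(WT),np.cos(WT),0],-.12,.14,-.07,.07,.0005)
cv2.imwrite('pics/end1.png',np.hstack([K,I])[:,:,::-1])
E
```

```text
red area 614 x,y 0.0263 0.0001 angle CCW of uphill 0.1
moment about N at TCP -0.031486569200104585
t 33.15 p [ 0.4006 -0.0795  0.1694] F [ 0.1  0.3 -0.8] M [ 0.04 -0.12 -0.02] open 49.9
q [ 0.84  0.29 -0.91  2.12  0.29  0.85  1.07]
tool axes [[0.966, 0.014, 0.257], [-0.257, 0.006, 0.966], [0.012, -1.0, 0.01]]
before n 256 e0 34.84 gap 33.36 w 13.43 sig 2.86 slope -0.016 rms 2.1770485526469923
[[104, 67, 39], [120, 125, 139], [60, 45, 42], [100, 63, 30], [48, 49, 56], [40, 27, 27], [100, 63, 30]]
now n 255 e0 34.98 gap 34.05 w 13.25 sig 2.84 slope 0.003 rms 2.0342903660204072
[[102, 67, 39], [116, 120, 134], [59, 42, 36], [97, 60, 29], [45, 47, 55], [41, 26, 22], [97, 61, 29]]
now e0,F,gap,w,sig,slope [34.71 15.69 35.07 13.27  2.68 -0.  ] 1.89 e0-flat 33.76
```

View pics/end1.png

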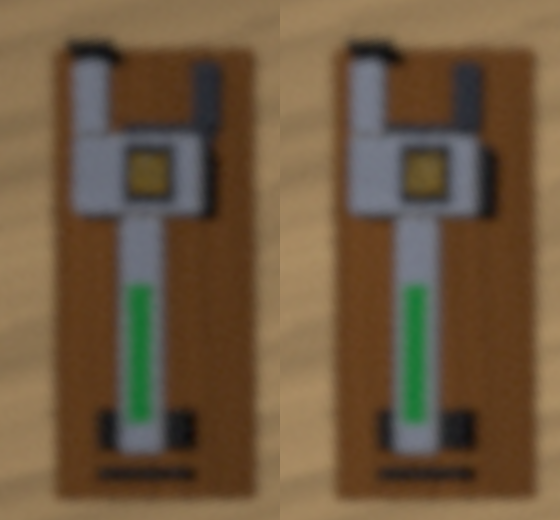

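View pics/top_end.png

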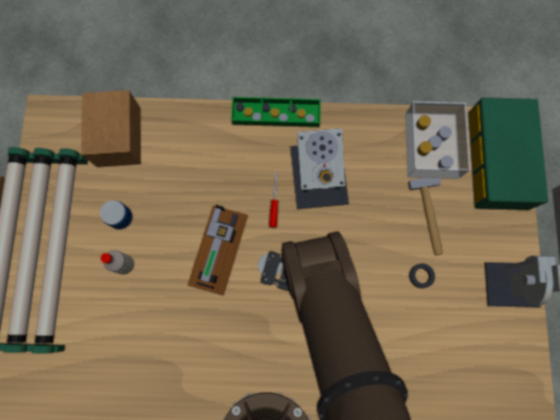

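```bash
python3 - <<'E'
from nfit3 import *
run(['top'],start=(.6735,-.1377),show='pics/nf.png'); 
run(['side'],start=(.6753,-.1314))
E
python3 nutv.py .6744 -.1371 .12 pics/nut9.png
```

```text
['top'] xy [ 0.6731 -0.1375] phi deg mod60 38.50084196942339 cost 5.248634338377439
['side'] xy [ 0.675  -0.1316] phi deg mod60 20.602142274719498 cost 2.910900312513972
```

View pics/nut9.png

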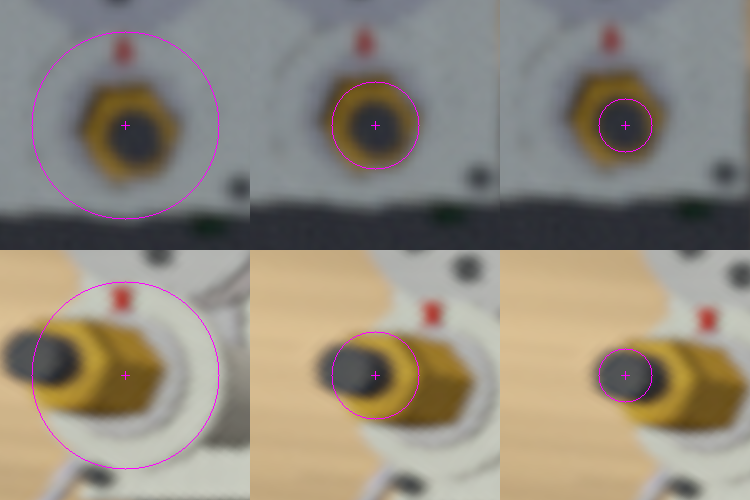

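Run:
```python
from h import *
O,X,Y,N=nutframe(.6748,-.1371,.12)
f=cam('side'); I=rect(f,O-.009*N,X,Y,0,.045,-.035,.035,.0001)
A=cv2.imread('pics/side0.png')[:,:,::-1].copy(); g=dict(f); g['img']=A
J=rect(g,O-.009*N,X,Y,0,.045,-.035,.035,.0001)
def st(x): x=x.astype(float); return np.clip((x-90)*1.6,0,255)
cv2.imwrite('pics/line.png',cv2.resize(np.vstack([st(J),st(I)])[:,:,::-1].astype(np.uint8),(560,600)))
```

```text
(no output)
```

View pics/line.png

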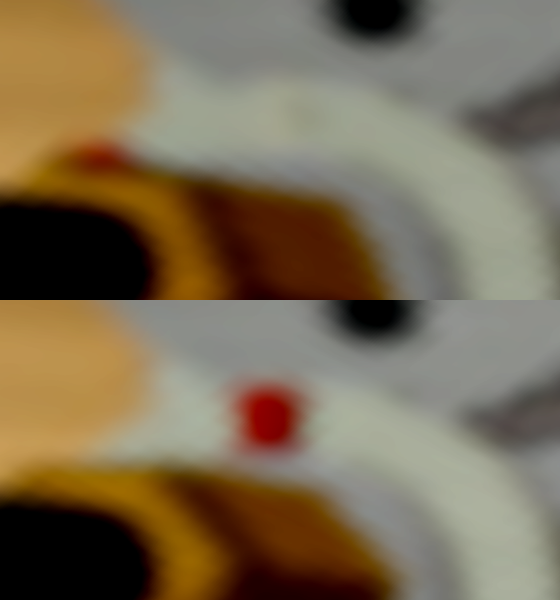

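Run:
```python
from edge import *
from gap3 import *
for n in ['top','side']:
    f=cam(n); edges(f['img'],f,(.486,.149),WT,tag=n+' end')
f=cam('top')
A=cv2.imread('pics/top_n2.png')[:,:,::-1].copy()
for par in (2.2,2.5,3):
  for x0,x1 in ((.081,.104),(.085,.108)):
    fit3(A,f,(WX,WY),'bef',(-.042,.042),34,x0,x1,par); fit3(f['img'],f,(.486,.149),'now',(-.042,.042),34,x0,x1,par)
```

```text
top end sum [(np.float64(43.5), np.float64(-5.6)), (np.float64(34.7), np.float64(6.3)), (np.float64(19.0), np.float64(-6.2)), (np.float64(-32.5), np.float64(2.4)), (np.float64(-57.3), np.float64(6.6))]
top end r-b [(np.float64(36.0), np.float64(-3.0)), (np.float64(16.5), np.float64(3.0)), (np.float64(-16.2), np.float64(-2.7)), (np.float64(-31.0), np.float64(2.7))]
side end sum [(np.float64(18.0), np.float64(-6.9)), (np.float64(6.7), np.float64(2.2)), (np.float64(1.5), np.float64(6.0)), (np.float64(-12.7), np.float64(-7.8)), (np.float64(-17.2), np.float64(-4.5)), (np.float64(-31.5), np.float64(-3.5)), (np.float64(-46.8), np.float64(5.6))]
side end r-b [(np.float64(37.2), np.float64(-2.3)), (np.float64(1.7), np.float64(2.0)), (np.float64(-17.0), np.float64(-2.8)), (np.float64(-46.5), np.float64(3.1))]
bef e0,F,gap,w,sig,slope [ 3.464e+01  1.608e+01  3.406e+01  1.368e+01  2.710e+00 -1.000e-02] 1.83 e0-flat 33.14
now e0,F,gap,w,sig,slope [34.72 15.91 34.77 13.19  2.75 -0.  ] 1.8 e0-flat 33.69
bef e0,F,gap,w,sig,slope [ 3.455e+01  1.598e+01  3.407e+01  1.346e+01  2.640e+00 -1.000e-02] 2.9
[... 243 characters left out ...]
gap,w,sig,slope [34.71 15.78 34.89 13.    2.71 -0.  ] 1.79 e0-flat 33.67
bef e0,F,gap,w,sig,slope [ 3.454e+01  1.585e+01  3.418e+01  1.327e+01  2.600e+00 -1.000e-02] 2.9 e0-flat 33.04
now e0,F,gap,w,sig,slope [3.465e+01 1.583e+01 3.478e+01 1.284e+01 2.680e+00 1.000e-02] 3.08 e0-flat 33.61
bef e0,F,gap,w,sig,slope [ 3.461e+01  1.575e+01  3.435e+01  1.317e+01  2.600e+00 -1.000e-02] 1.81 e0-flat 33.1
now e0,F,gap,w,sig,slope [34.69 15.59 35.06 12.68  2.64 -0.  ] 1.79 e0-flat 33.65
bef e0,F,gap,w,sig,slope [ 3.452e+01  1.566e+01  3.435e+01  1.294e+01  2.530e+00 -1.000e-02] 2.89 e0-flat 33.02
now e0,F,gap,w,sig,slope [3.463e+01 1.563e+01 3.495e+01 1.252e+01 2.610e+00 1.000e-02] 3.08 e0-flat 33.59
```

Run:
```python
from h import *
a=cv2.imread('pics/top0.png').astype(int); f=cam('top'); b=f['img'][:,:,::-1].astype(int)
d=np.abs(a-b).max(-1)
for n,p in dict(screwdriver=(.59,0,.02),oil=(.437,.385,.1),mallet=(.628,-.44,.02),collar=(.425,-.396,.02),grease=(.575,.405,.06)).items():
    u,v=map(int,proj(f,p)); w=d[v-20:v+20,u-20:u+20]; print(n,'pixels changed >60:',(w>60).sum())
print(r.get_state()['time_s']); r.job_done()
```

```text
screwdriver pixels changed >60: 0
oil pixels changed >60: 0
mallet pixels changed >60: 0
collar pixels changed >60: 0
grease pixels changed >60: 0
33.7
the job is handed in; nothing more can be done
```

The nut is tight with its tab at the white line. The wrench is back in its cradle, and I handed the job in at 33.7 s. No verdict came back.

**What I did**
- **Jaws:** I rolled the worm with a closed fingertip while the wrench lay in its cradle. I overshot to a gap of about 31 mm, then rolled back to about 33.5 mm.
- **Nut:** I set the wrench on the nut with no noticeable contact force. I turned it clockwise until the red tab stopped moving, then backed off to free the jaws and lifted it away.
- **Cradle:** I laid the wrench back in the cradle and moved the arm clear.

**Last checks**
- **Tab:** It stands within about 0.3° of straight uphill, where I took the white line to be. It stayed there while the wrench turned further, during back-off and at the end.
- **Wrench:** It lies in the cradle in the same place along its length, about 1 to 2 mm sideways of where it started, inside the stops' play.
- **Bystanders:** The screwdriver, oil, mallet, collar and grease show no change in the top camera. The loose pulley was partly hidden by the arm, so I judged it by eye only.

**What disagreed or went less well**
- **Gap:** Different fits of the final picture give 33.6 to 35.1 mm against the 35 mm limit. They also read 0.3 to 0.7 mm wider than before the nut was turned. I believe about 34 mm.
- **Turning past the stop:** I turned the wrench about 10 to 15° past where the nut had stopped. The torque I saw stayed low, but this may have opened the jaws slightly.
- **Setting down:** The wrist force reached 61 N for a moment as the wrench touched the rests. The wrist limit is 120 N.

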